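# Turn a tray of test coupons over onto a carrier board

### The arm

A 6-joint arm with a two-finger parallel gripper is mounted at the origin on a cart in front of the work surface, level with it; the furniture and walls round the work are solid. World frame = base frame: x ahead of the robot, y to its left, z up, the work surface at z = 0. Lengths are in m, angles in rad, forces in N, time in s.
With the tool pointing down it reaches from about 0.425 to 0.95 m from the base axis. Payload 3.5 kg.
Tool frame: the origin (TCP) lies on the centre line of the jaws, within the pads' length; the fingertips stand 14 mm ahead of it and the grasp point (between the pads) lies 5 mm behind it (env.tip_extent is the distance from the TCP to the fingertips, in m); z points along the fingers, y is the direction in which the jaws open and shut (so a half turn about z gives the same grasp; the last joint's range is limited). The gripper opens to 85 mm and grips with 20 to 120 N. Pads are 22 mm wide; open, the fingers measure 114 mm over their backs; the gripper's body (76 mm by 85 mm) begins 54 mm behind the grasp point. The pads swing forward as they close: fully open they stand 13 mm farther back than shut.
Start: joints at [1.11, 0.286, 1.577, -0, 1.279, -0.15], TCP at [0.206, 0.643, 0.245] pointing down, gripper open.
Joint ranges: [-2.77, 2.77], [-0.9, 2.22], [0.21, 2.48], [-1.53, 4.67], [0.24, 2.81], [-2.84, 2.84]. Speed limits (rad/s): [2.79, 2.79, 3.14, 3.14, 3.14, 3.14].

### API

Orientations are given as a unit quaternion [x, y, z, w].
In Python, from cell import env gives the robot as it stands. The module is installed in compiled form; this text tells all that it offers.
- The arm moves only by the tool jog_arm, never from a script. Its arguments are lists of equal length, an entry for each row: "travel": the shift along the tool's x, y, z in m, a list of three; "spin": the turn about the tool's z in degrees; "fingers": the gripper command: -1 is fully open, 1 is shut, values between are in proportion. A call has exactly 5 rows; each row is the pose to reach, as a shift and turn from the pose commanded when the call began, along the tool's axes at that moment; what a row does not reach only later rows make up. A row lasts 1/12 s, in which the tool goes at most 41.7 mm and 7.16 degrees, less where a joint would pass 70% of its speed; a pose out of reach is approached as far as the arm can. A call with a gripper value outside its range is refused whole. The fingers move at their own pace and stop on an object; "squeeze" is the grip in N (left out, the last holds). Time passes only in rows, so rows that repeat a pose let the fingers close, or fill a call up. It gives the time, the measured TCP pose, the force and the opening at its end, in the units of the state.
- env.read_state(): the state, without advancing time (a new reading comes with each control period).
- env.camera(name): name is "scene" or "top" or "wrist"; returns a dict with "frame" (400x640x3 uint8, blue, green, red), "mtx" (3x3 intrinsics, pixels), "world_to_cam" (4x4, takes a point from world to camera coordinates). Camera axes: x right, y down, z forward; pixel columns grow to the right and rows downward; lengths in m; the calibration is good to about 2 mm. A picture is of the moment at which its call begins. There is no depth.
- env.hand_in(): hands the job in, once; it reports no verdict.
The state is a dict: "t": time; "q": joint angles; "joint_velocities": joint speeds; "joint_torque": joint torques, N m; "tcp_pos": TCP position; "eef_rot": TCP orientation; "wrist_force": force on the tool from outside, world axes, zero at the start; "moment": the same for the moment, N m; "grip_width": opening from 0.0 (shut) to 1.0 (fully open).
Only numpy, scipy, OpenCV 4.12 (cv2) and the standard library are available. Lean on these libraries where they do the work, as an engineer would, in place of code of your own. Each camera call takes 0.05 s, during which the arm holds its last target.

### The job

The coupons have been tested on their dimpled side and must now lie dimples down on the carrier board. Put every loose coupon, dimples up and one to a bay, into the tray on the left leaf of the turning stand, lay the board on the tray, edges matching, and swing the right leaf over gently until it rests on the board. Then take the left leaf's bar and turn the whole closed stack over gently to the right until it is fully down, swing the left leaf back fully down by itself, lift the emptied tray off and lay it, still bottom up, squarely on the left leaf, leaving the coupons lying on the board on the right leaf; do not disturb the beaker, timer and bottle standing by.

Things in the scene. Friction and masses are not known exactly. Their poses are not given: they have to be found in the camera images.
- turner: Turning stand, fixed: grey base 226 x 250 x 10 mm, two aluminium leaves that open like a book. Origin: centre of the base's underside, on the bench top; x along the hinge axis (away from the robot at yaw 0), y to the left leaf, z up. Hinge axis at y = 0, z = 56 mm, on two blocks at x = -75 and 75 mm, 13 mm to each side, up to z = 68 mm. Leaves closed and parallel: seat faces 36 mm apart = tray + board.
- left_leaf (a joint): Left leaf's angle, rad: 0 = open to the left (+y of the stand), seat face up, on its stop; pi/2 upright; pi = turned over to the right, seat face down, on its stop. Friction hinge (0.35 N m): stays where it is left. 0.2 kg. Plate 226 mm along the axis, 20 to 118 mm from it, 6 mm thick.
- right_leaf (a joint): Right leaf's angle, rad, same axis and plate size: pi = open to the right, seat face up, on its stop; pi/2 upright; 0 = over to the left, seat face down, resting on board and tray (limit -0.05). Stiff friction hinge (0.9 N m): stays where it is left; when the left leaf turns the stack over, this leaf yields only as it is pushed and keeps the stack squeezed. 0.2 kg.
- left_leaf_bar (a point): Middle of the left leaf's handle bar: round, 10 mm thick, 60 mm long, parallel to the axis, 170 mm from it, at x = -55 mm of the stand (near half), 21 mm behind the axis plane (leaf open: 35 mm above the bench). 47 mm gap to the leaf; 8 mm arms at its ends. Pinch it from above; it turns between the fingers as it swings. Turning the loaded stack takes up to about 13 N.
- right_leaf_bar (a point): Middle of the right leaf's handle bar, the same but at x = +55 mm of the stand (far half); also 21 mm behind the axis plane on the back of its seat face (35 mm above the bench when open). Swinging this leaf takes up to about 7 N.
- left_leaf_seat (a point): Centre of the left leaf's seat face, 80 mm from the axis, 38 mm above the bench when open: where the tray lies. Two nubs 8 mm high, 34 to 40 mm from the axis at x = -102 and 102 mm, stop things from sliding to the hinge.
- right_leaf_seat (a point): Centre of the right leaf's seat face, 80 mm from the axis, with the same nubs; 38 mm above the bench when open.
- tray: White tray 222 (x) x 64 (y) x 26 (z) mm, 0.13 kg, loose, open side up on the left leaf at the start. Origin: centre of underside, z out of the open side. Floor 6 mm. Three bays, centres x = -72, 0, 72 mm, each 68 (x) x 56 (y) mm; the long walls have a 38 mm notch down to the floor in mid bay for the fingers. Bottom up it is gripped across the 64 mm at the middle, by the floor's edges.
- board: Carrier board: plain aluminium-skinned plate 222 (x) x 64 (y) x 10 (z) mm, 0.15 kg, loose on the bench at the right; same outline as the tray. Origin: centre of the side it lies on at the start, z up. That underside goes onto the tray and after the turning looks up, with the coupons on it.
- coupon_1: Grey plastic test coupon, 60 (x) x 46 (y) x 18 (z) mm, 0.07 kg, with two dark shallow dimples on its upper face. Origin: centre of the underside, z out of the dimpled face (up at the start). Lies loose on the bench at the left. Two or three coupons are there; all are alike.
- coupon_2: Grey plastic test coupon, 60 (x) x 46 (y) x 18 (z) mm, 0.07 kg, with two dark shallow dimples on its upper face. Origin: centre of the underside, z out of the dimpled face (up at the start). Lies loose on the bench at the left. Two or three coupons are there; all are alike.
- coupon_3: Grey plastic test coupon, 60 (x) x 46 (y) x 18 (z) mm, 0.07 kg, with two dark shallow dimples on its upper face. Origin: centre of the underside, z out of the dimpled face (up at the start). Lies loose on the bench at the left. Two or three coupons are there; all are alike.
- beaker_100: Glass beaker, 54 mm wide, 68 mm high, a bystander at the far right. Origin: centre of its underside.
- bench_timer: Bench timer, 65 x 61 x 24 mm, a bystander at the near left. Origin: centre of its underside.
- bottle_100: Small capped bottle, 56 mm wide, 91 mm high, a bystander at the far left. Origin: centre of its underside.

How it is judged:
By the outcome, as a careful person would: the job done as asked, in the order asked, and still so for the second after the job is handed in, with the robot touching nothing.
Of coupon_1, coupon_2, coupon_3 only 2 to 3 are there at a start; the rules pass over those that are not, and their reading is None.
At some moment in a run one of coupon_1, coupon_2, coupon_3 may be knocked a few centimetres aside while the robot is not near it.
It also fails if it takes over 200 s, if anything falls off the work surface, if the arm or the gripper's body presses on something with over 40 N, if the wrist force passes 120 N, or if a joint passes its speed limit or range.

## Working session

There is one attempt and no reset: what is moved stays moved. The work goes in short steps, Python scripts to look and compute and a tool call to move; the robot and the scene stay as the last step left them, time stands still between calls to the robot, and variables do not carry over. Pictures are saved under pics/ and viewed, and the job is handed in when it is done.

Besides the shell and the picture viewer there is one more tool, called after ">>>" by a JSON object that holds its "api" and its "payload", one argument or row to a line. jog_arm: Moves the arm, as the interface text tells. Its arguments: {"type":"object","properties":{"travel":{"type":"array","items":{"type":"array","items":{"type":"number"}}},"spin":{"type":"array","items":{"type":"number"}},"fingers":{"type":"array","items":{"type":"number"}},"squeeze":{"type":"number"}},"required":["travel","spin","fingers"]}

```bash
mkdir -p pics; python3 - <<'E'
from cell import env
import cv2
s=env.read_state();print(s)
print(env.tip_extent)
for n in("scene","top","wrist"):
    c=env.camera(n);cv2.imwrite(f"pics/{n}0.png",c["frame"]);print(n,c["mtx"].round(1).tolist(),c["world_to_cam"].round(3).tolist())
E
```

```text
{'t': 0.0, 'q': array([ 1.11001739e+00,  2.87190592e-01,  1.57815508e+00,  1.50942778e-05,
        1.27861210e+00, -1.49981972e-01]), 'joint_velocities': array([ 0.00067328,  0.0011954 , -0.00028395, -0.00088805,  0.00121978,
       -0.00149015]), 'joint_torque': array([-4.88742990e-04, -4.05994141e+01, -2.92622513e+01, -1.89151492e-04,
        5.99690553e-03,  1.58439082e-05]), 'tcp_pos': array([0.20610611, 0.64211531, 0.2439424 ]), 'eef_rot': array([ 1.54775839e-01,  9.87948906e-01, -1.12566907e-03, -3.62432712e-04]), 'wrist_force': array([ 0.86708316,  0.1843565 , -0.32901558]), 'moment': array([ 0.03974741, -0.01796275,  0.02780219]), 'grip_width': 0.9978868966250668}
0.014
scene [[414.7, 0.0, 315.9], [0.0, 414.7, 203.9], [0.0, 0.0, 1.0]] [[-0.908, 0.419, 0.001, 0.441], [0.37, 0.802, -0.469, -0.222], [-0.197, -0.425, -0.883, 1.422], [0.0, 0.0, 0.0, 1.0]]
top [[400.7, 0.0, 315.3], [0.0, 400.7, 195.4], [0.0, 0.0, 1.0]] [[0.019, -0.997, 0.073, 0.066], [-0.982, -0.032, -0.185, 0.527], [0.187, -0.068, -0.98, 1.517], [0.0, 0.0, 0.0, 1.0]]
wrist [[281.6, 0.0, 318.5], [0.0, 281.6, 199.1], [0.0, 0.0, 1.0]] [[0.305, 0.952, -0.002, -0.675], [0.9, -0.288, 0.327, -0.042], [0.311, -0.101, -0.945, 0.381], [0.0, 0.0, 0.0, 1.0]]
```

View pics/scene0.png

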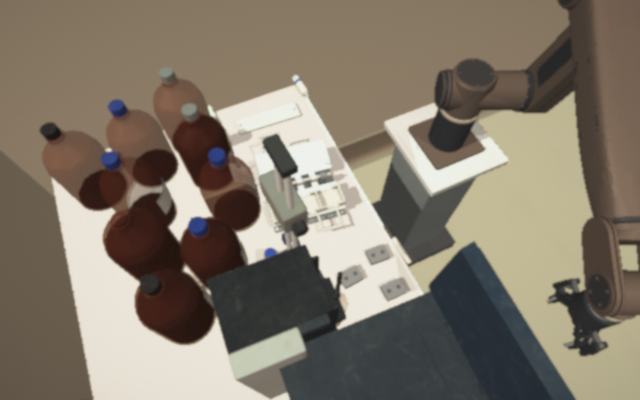

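View pics/top0.png

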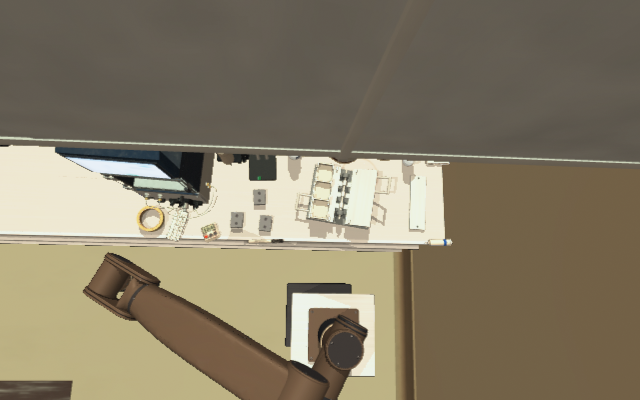

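View pics/wrist0.png

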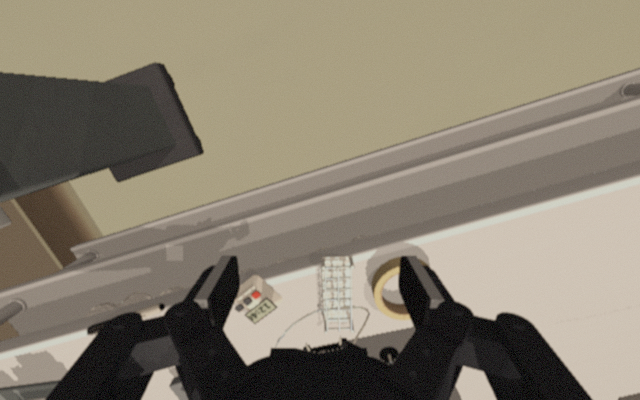

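The top view shows three coupons near (260,197), (237,221) and (265,224), the stand at about (342,195), and the board at about (418,203). The scene view is coarser, with large bottles and shelving partly blocking it. Next I'll zoom in.

```bash
cat > h.py <<'E'
import numpy as np, cv2
from cell import env
def ray(c,u,v):
    M=c["world_to_cam"];R=M[:3,:3];t=M[:3,3]
    o=-R.T@t; d=R.T@np.linalg.solve(c["mtx"],[u,v,1.]); return o,d
def onplane(c,u,v,z):
    o,d=ray(c,u,v); return o+d*(z-o[2])/d[2]
def proj(c,p):
    M=c["world_to_cam"];q=M[:3,:3]@np.asarray(p)+M[:3,3];r=c["mtx"]@q;return r[:2]/r[2]
E
python3 - <<'E'
from h import *
f=cv2.imread("pics/top0.png")
cv2.imwrite("pics/topz.png",cv2.resize(f[145:250,200:460],None,fx=3,fy=3,interpolation=cv2.INTER_CUBIC))
c=env.camera("top")
for n,u,v,z in(("c1",260,197,.018),("c2",237,221,.018),("c3",265,224,.018),("stand",342,195,.06),("board",418,203,.01),("front edge L",200,238,0),("front R",400,243,0),("shelf",300,155,0)):
    print(n,onplane(c,u,v,z).round(3))
E
```

```text
c1 [0.517 0.295 0.018]
c2 [0.419 0.379 0.018]
c3 [0.411 0.271 0.018]
stand [ 0.527 -0.024  0.06 ]
board [ 0.514 -0.341  0.01 ]
front edge L [0.352 0.519 0.   ]
front R [ 0.351 -0.267  0.   ]
shelf [0.7   0.142 0.   ]
```

View pics/topz.png

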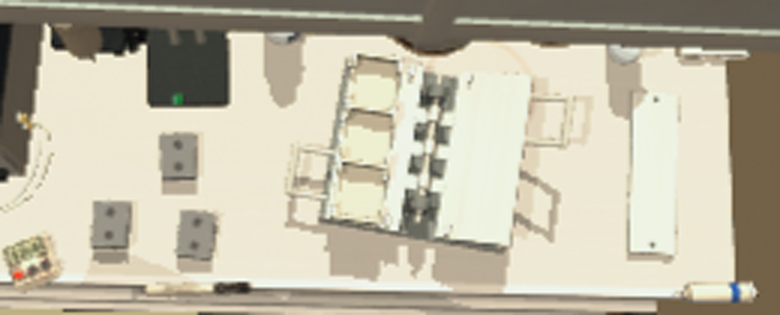

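```bash
cat >> h.py <<'E'
from scipy.spatial.transform import Rotation as Ro
def st(): 
    s=env.read_state(); return s
def rel(target,psi=None):
    """print travel/spin to reach world target from present pose; psi=tool x heading deg"""
    s=st();R=Ro.from_quat(s["eef_rot"]).as_matrix()
    d=R.T@(np.asarray(target)-s["tcp_pos"]); h=np.degrees(np.arctan2(R[1,0],R[0,0]))
    print("t %.2f tcp %s head %.2f grip %.3f F %s"%(s["t"],s["tcp_pos"].round(4),h%360,s["grip_width"],s["wrist_force"].round(1)))
    sp=None if psi is None else (h-psi+180)%360-180
    print("travel mm",(d*1000).round(1).tolist(),"spin",sp, "rows>=",np.linalg.norm(d)/.0417)
E
python3 - <<'E'
from h import *
c=env.camera("wrist")
o,d=ray(c,320,200);print(o,onplane(c,320,200,0),onplane(c,320,350,0),onplane(c,320,50,0))
R=Ro.from_quat(st()["eef_rot"]).as_matrix()
print("cam in tool",R.T@(o-st()["tcp_pos"]),(R.T@d))
rel([.38,.32,.26],180)
E
```

```text
[0.12578557 0.66918942 0.37317969] [0.25047605 0.63099856 0.        ] [0.51108138 0.54790739 0.        ] [0.07103114 0.68821262 0.        ]
cam in tool [ 0.08484912  0.00074616 -0.12850211] [-0.3300171   0.00553137  0.94397906]
t 0.25 tcp [0.2063 0.6424 0.2447] head 162.19 grip 0.995 F [ 0.   1.4 -0.3]
travel mm [-264.0, -253.8, -15.1] spin -17.807247463952223 rows>= 8.79010260769325
```

>>> {"api": "jog_arm", "payload": {
  "travel": [
    [-0.132,-0.127,-0.04],
    [-0.132,-0.127,-0.04],
    [-0.132,-0.127,-0.04],
    [-0.132,-0.127,-0.04],
    [-0.132,-0.127,-0.04]
  ],
  "spin": [-18,-18,-18,-18,-18],
  "fingers": [-1,-1,-1,-1,-1],
  "squeeze": 40
}}

```text
t: 0.67
tcp_pos: [0.2948, 0.4786, 0.2865]
eef_rot: [-0.001, 1.0, -0.0, 0.001]
wrist_force: [0.4, 1.3, 0.2]
grip_width: 0.999
```

```bash
python3 - <<'E'
from h import *
rel([.38,.32,.28],180)
E
```

```text
t 0.67 tcp [0.2948 0.4786 0.2865] head 180.10 grip 0.999 F [0.4 1.3 0.2]
travel mm [-84.9, -158.8, 6.7] spin 0.0965375634184511 rows>= 4.320891074749037
```

>>> {"api": "jog_arm", "payload": {
  "travel": [
    [-0.085,-0.159,0],
    [-0.085,-0.159,0],
    [-0.085,-0.159,0],
    [-0.085,-0.159,0],
    [-0.085,-0.159,0]
  ],
  "spin": [0,0,0,0,0],
  "fingers": [-1,-1,-1,-1,-1]
}}

```text
t: 1.08
tcp_pos: [0.3804, 0.3189, 0.2854]
eef_rot: [0.0, 1.0, -0.001, 0.001]
wrist_force: [0.8, 0.1, -0.8]
grip_width: 1.0
```

```bash
cat >> h.py <<'E'
import pickle
def snap(cam,name):
    c=env.camera(cam);cv2.imwrite(f"pics/{name}.png",c["frame"]);pickle.dump(c,open(f"pics/{name}.pkl","wb"));return c
def load(name): return pickle.load(open(f"pics/{name}.pkl","rb"))
E
python3 - <<'E'
from h import *
rel([.38,.32,.28],180)
snap("wrist","w1")
E
```

```text
t 1.08 tcp [0.3804 0.3189 0.2854] head 179.98 grip 1.000 F [ 0.8  0.1 -0.8]
travel mm [0.4, 1.1, 5.4] spin -0.01585204490822889 rows>= 0.13168737070716066
```

View pics/w1.png

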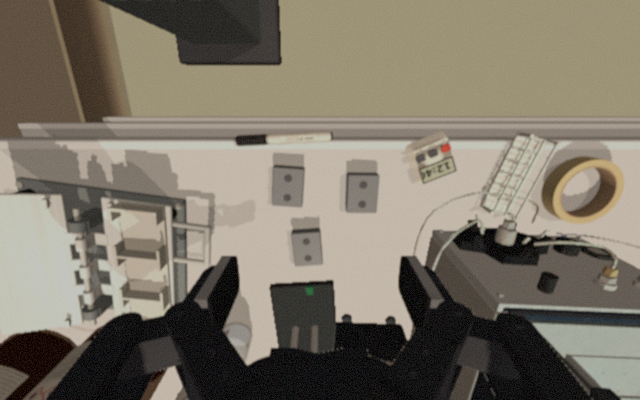

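The wrist view shows the coupons at about (288,185), (362,192) and (307,245). The timer is at (433,157), the stand is on the left, and the bottle cap is near (235,335).

```bash
python3 - <<'E'
from h import *
c=load("w1");f=c["frame"]
hsv=cv2.cvtColor(f,cv2.COLOR_BGR2HSV);g=cv2.cvtColor(f,cv2.COLOR_BGR2GRAY)
print([f[v,u].tolist() for u,v in((288,165+5),(288,186),(288,178),(288,197),(362,180),(307,235),(307,256),(330,200))])
cv2.imwrite("pics/w1z.png",cv2.resize(f[150:275,260:395],None,fx=4.4,fy=4.4,interpolation=cv2.INTER_CUBIC))
E
```

```text
[[117, 125, 133], [113, 123, 125], [80, 83, 88], [79, 81, 88], [109, 116, 123], [124, 134, 138], [83, 88, 95], [171, 185, 196]]
```

View pics/w1z.png

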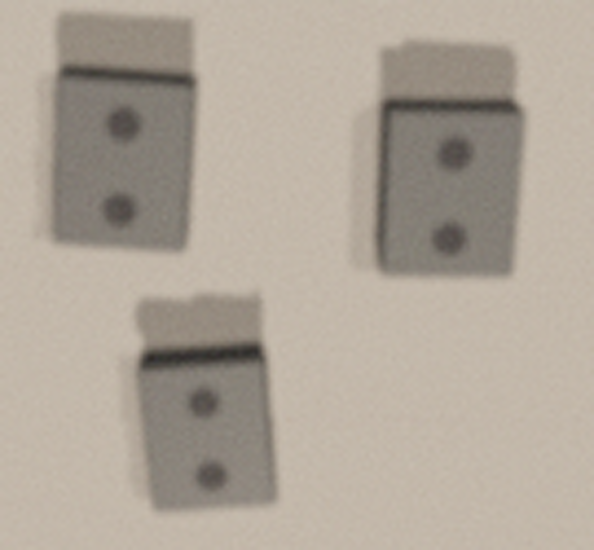

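```bash
cat >> h.py <<'E'
def darkblob(c,u,v,r=5):
    """centroid of dark spot near (u,v)"""
    g=cv2.cvtColor(c["frame"],cv2.COLOR_BGR2GRAY).astype(float)
    for _ in range(3):
        u0,v0=int(round(u)),int(round(v))
        p=g[v0-r:v0+r+1,u0-r:u0+r+1]; w=np.clip(np.percentile(p,60)-8-p,0,None)
        yy,xx=np.mgrid[v0-r:v0+r+1,u0-r:u0+r+1]; u,v=(w*xx).sum()/w.sum(),(w*yy).sum()/w.sum()
    return u,v
def pair(c,a,b,z=.018,r=5):
    P=[onplane(c,*darkblob(c,*x,r),z) for x in(a,b)]
    m=(P[0]+P[1])/2;d=P[1]-P[0]
    print("mid",m.round(4),"sep %.4f ang %.2f"%(np.linalg.norm(d),np.degrees(np.arctan2(d[1],d[0]))))
    return m
E
python3 - <<'E'
from h import *
c=load("w1")
Z=lambda x,y:(260+x/4.4,150+y/4.4)
pair(c,Z(123,125),Z(119,211))
pair(c,Z(454,153),Z(449,239))
pair(c,Z(203,404),Z(211,477))
g=snap("top","top1")
cv2.imwrite("pics/t1z.png",cv2.resize(g["frame"][180:240,220:280],None,fx=9,fy=9,interpolation=cv2.INTER_CUBIC))
E
```

```text
mid [0.4155 0.2737 0.018 ] sep 0.0300 ang -4.50
mid [0.4257 0.3845 0.018 ] sep 0.0302 ang -0.51
mid [0.518  0.3009 0.018 ] sep 0.0299 ang 4.72
```

View pics/t1z.png

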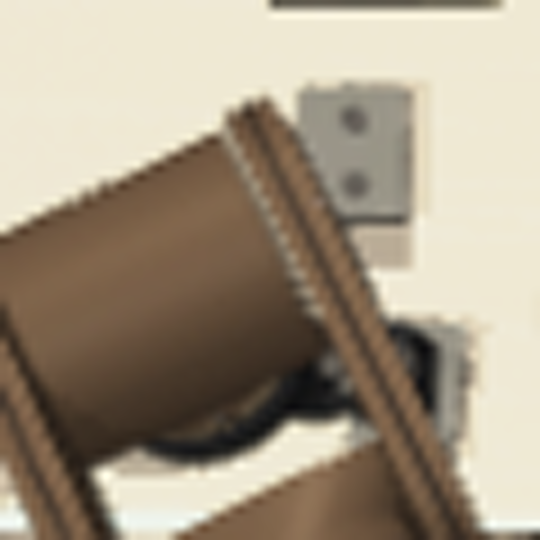

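```bash
python3 - <<'E'
from h import *
c=load("w1");g=cv2.cvtColor(c["frame"],cv2.COLOR_BGR2GRAY).astype(float)
t=load("top1")
pair(t,(259.4,193.3),(259.6,200.5),r=3)
for m,a in(((.4155,.2737),-4.5),((.4257,.3845),-.5),((.518,.3009),4.7)):
    a=np.radians(a);R=np.array([[np.cos(a),-np.sin(a)],[np.sin(a),np.cos(a)]])
    for ax in(0,1):
      for off in(0,8,-8):
        prof=[]
        D=np.arange(-45,46,1.)/1000
        for d in D:
            q=[d,off/1000 if off else .0] if ax==0 else [off/1000,d]
            if ax==0: q[1]+= .012 
            p=np.array(m)+R@q
            u,v=proj(c,[*p,.018]);prof.append(cv2.getRectSubPix(g.astype(np.float32),(1,1),(u,v))[0,0])
        prof=np.array(prof)
        if off==0: print(ax,[int(x) for x in prof[::3]])
        e=np.where((prof[:-1]<148)&(prof[1:]>=148))[0]; e2=np.where((prof[:-1]>=148)&(prof[1:]<148))[0]
        print(ax,off,"rise",D[e]*1000,"fall",D[e2]*1000)
E
```

```text
mid [0.5144 0.3021 0.018 ] sep 0.0377 ang 174.50
0 [141, 140, 139, 140, 96, 86, 122, 124, 124, 125, 125, 128, 126, 126, 127, 128, 125, 128, 129, 127, 127, 129, 126, 127, 134, 170, 185, 183, 184, 186, 177]
0 0 rise [28.] fall []
0 8 rise [-44.  28.] fall [-45. -43.]
0 -8 rise [28.] fall []
1 [185, 185, 184, 184, 186, 182, 169, 157, 120, 125, 123, 124, 124, 124, 125, 125, 125, 125, 123, 128, 128, 126, 122, 156, 185, 184, 185, 185, 186, 185, 186]
1 0 rise [23.] fall [-24.]
1 8 rise [23.] fall [-24.]
1 -8 rise [23.] fall [-24.]
0 [140, 140, 141, 137, 90, 82, 120, 125, 125, 124, 125, 125, 128, 126, 126, 125, 129, 127, 127, 125, 125, 128, 126, 127, 136, 169, 186, 185, 186, 185, 185]
0 0 rise [28.] fall []
0 8 rise [28.] fall [-33.]
0 -8 rise [28.] fall []
1 [186, 184, 186, 185, 168, 168, 162, 96, 120, 127, 128, 129, 126, 126, 126, 128, 125, 127, 126, 125, 126, 125, 134, 175, 186, 184, 184, 186, 184, 184, 186]
1 0 rise [22.] fall [-27.]
1 8 rise [21.] fall [-27.]
1 -8 rise [21.] fall [-27.]
0 [140, 138, 133, 86, 49, 88, 125, 129, 131, 132, 131, 132, 134, 132, 134, 134, 133, 135, 135, 135, 136, 137, 136, 137, 143, 169, 185, 183, 186, 183, 186]
0 0 rise [27.] fall []
0 8 rise [27.] fall []
0 -8 rise [27.] fall []
1 [185, 184, 185, 185, 184, 183, 170, 156, 130, 131, 133, 132, 130, 132, 133, 131, 132, 131, 132, 134, 134, 131, 124, 156, 184, 186, 184, 185, 184, 185, 185]
1 0 rise [23.] fall [-24.]
1 8 rise [23.] fall [-24.]
1 -8 rise [23.] fall [-23.]
```

>>> {"api": "jog_arm", "payload": {
  "travel": [
    [-0.03,-0.17,-0.02],
    [-0.04,-0.2,-0.03],
    [-0.04,-0.2,-0.03],
    [-0.04,-0.2,-0.03],
    [-0.04,-0.2,-0.03]
  ],
  "spin": [0,0,0,0,0],
  "fingers": [-1,-1,-1,-1,-1]
}}

```text
t: 1.6
tcp_pos: [0.4192, 0.1222, 0.3158]
eef_rot: [-0.003, 1.0, 0.0, 0.0]
wrist_force: [0.8, -0.1, -1.3]
grip_width: 1.0
```

>>> {"api": "jog_arm", "payload": {
  "travel": [
    [0,-0.12,0],
    [0,-0.12,0],
    [0,-0.12,0],
    [0,-0.12,0],
    [0,-0.12,0]
  ],
  "spin": [0,0,0,0,0],
  "fingers": [-1,-1,-1,-1,-1]
}}

```text
t: 2.02
tcp_pos: [0.42, 0.002, 0.3154]
eef_rot: [0.0, 1.0, 0.0, 0.0]
wrist_force: [-0.4, 1.0, 0.5]
grip_width: 0.998
```

```bash
python3 - <<'E'
from h import *
rel([.42,0,.31],180)
snap("wrist","w2")
E
```

```text
t 2.02 tcp [0.42   0.002  0.3154] head 180.00 grip 0.998 F [-0.4  1.   0.5]
travel mm [-0.0, -2.0, 5.4] spin -0.001365954598497865 rows>= 0.13761970985665958
```

View pics/w2.png

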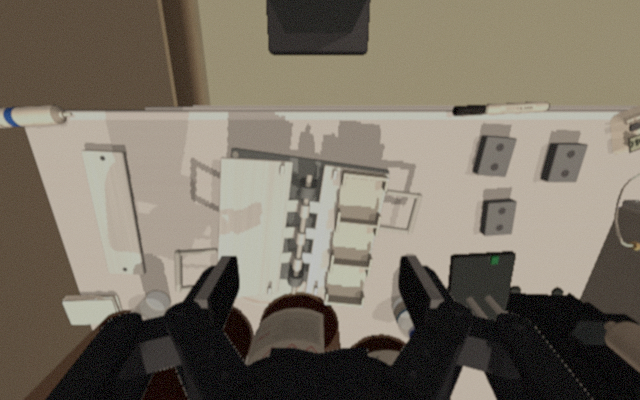

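```bash
python3 - <<'E'
from h import *
f=load("w2")["frame"]
cv2.imwrite("pics/w2z.png",cv2.resize(f[140:315,170:430],None,fx=3,fy=3,interpolation=cv2.INTER_CUBIC))
cv2.imwrite("pics/w2b.png",cv2.resize(f[140:330,50:210],None,fx=3,fy=3,interpolation=cv2.INTER_CUBIC))
E
```

```text
(no output)
```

View pics/w2z.png

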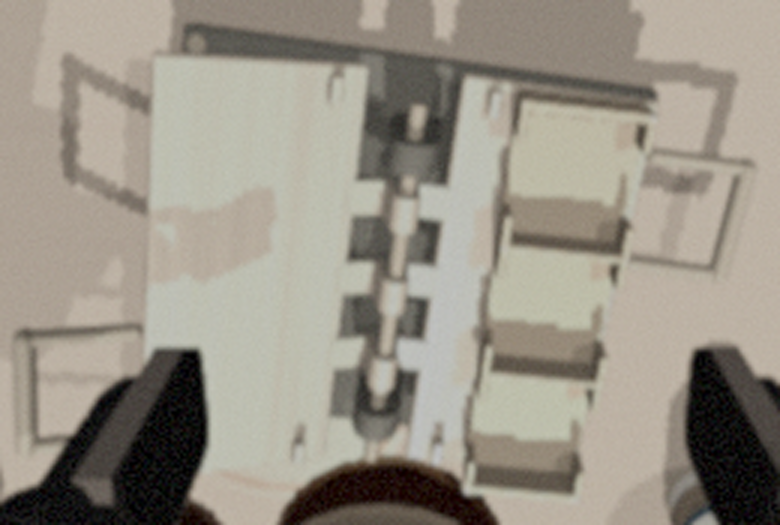

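View pics/w2b.png

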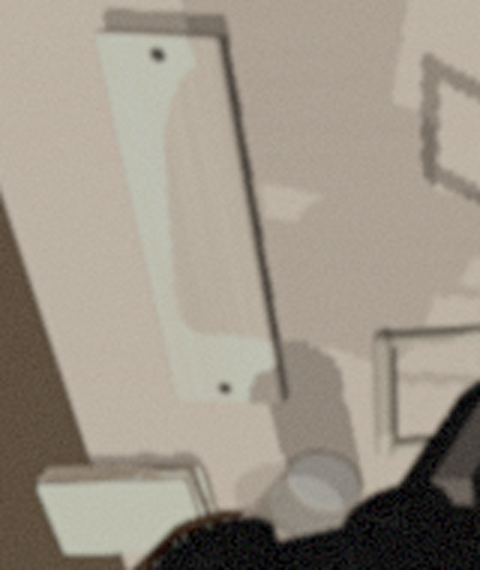

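```bash
cat >> h.py <<'E'
from scipy.optimize import least_squares
def fit(c,px,obj,x0):
    obj=np.array(obj,float)
    def w(p):
        a=p[2];return np.c_[p[0]+np.cos(a)*obj[:,0]-np.sin(a)*obj[:,1],p[1]+np.sin(a)*obj[:,0]+np.cos(a)*obj[:,1],obj[:,2]]
    r=least_squares(lambda p:(np.array([proj(c,q) for q in w(p)])-px).ravel(),x0)
    print("pose",r.x[:2].round(4),"yaw %.2f"%np.degrees(r.x[2]),"resid px",r.fun.reshape(-1,2).round(1).tolist());return r.x
E
python3 - <<'E'
from h import *
c=load("w2");Z=lambda l:np.array(l)/3.+[170,140]
z=.038
fit(c,Z([(336,85),(493,98),(298,443),(437,440)]),[(-.102,-.037,.042),(-.102,.037,.042),(.102,-.037,.042),(.102,.037,.042)],[.53,-.02,0])
fit(c,Z([(336,85),(493,98),(298,443),(437,440),(153,55),(367,66),(470,75),(745,160),(716,268),(22,335)]),[(-.102,-.037,.042),(-.102,.037,.042),(.102,-.037,.042),(.102,.037,.042),(-.113,-.118,z),(-.113,-.02,z),(-.113,.02,z),(-.085,.170,.035),(-.025,.17,.035),(.025,-.17,.035)],[.53,-.02,0])
fit(c,Z([(518,98),(655,105),(467,490),(577,492)]),[(-.111,-.032,.064),(-.111,.032,.064),(.111,-.032,.064),(.111,.032,.064)],[.53,.06,0])
E
```

```text
pose [ 0.5315 -0.0259] yaw -7.56 resid px [[0.4, -1.1], [-1.6, 1.0], [2.1, -2.9], [-0.7, 2.9]]
pose [ 0.5354 -0.0272] yaw -5.75 resid px [[-2.7, 2.0], [-4.6, 2.6], [3.3, -0.2], [0.4, 4.4], [3.2, -1.5], [-0.6, 1.5], [-7.7, 1.2], [-3.6, 0.0], [-1.9, -0.4], [15.8, -13.8]]
pose [0.5397 0.057 ] yaw -5.80 resid px [[-0.2, -1.6], [-0.2, 0.6], [-0.7, -0.5], [1.3, 2.1]]
```

```bash
python3 - <<'E'
from h import *
c=load("w2")
for n,x,y,z in [("base nl",185,27,.01),("base nr",655,92,.01),("Rleaf nl",153,55,.038),("Rleaf nr",367,66,.038),("Lleaf nl",465,75,.038),("nubRn",336,85,.042),("nubLn",493,98,.042),("nubRf",298,443,.042),("nubLf",437,440,.042),("Lbar n",750,160,.035),("Lbar f",718,268,.035),("Rbar n",20,335,.035),("Rbar f",30,445,.035),("hinge n",415,105,.056),("hinge f",372,450,.056),
 ("trayNL",518,98,.064),("NR",655,105,.064),("FL",467,490,.064),("FR",577,492,.064)]:
    print(n,onplane(c,170+x/3,140+y/3,z).round(4))
E
```

```text
base nl [ 0.4043 -0.13    0.01  ]
base nr [0.4383 0.1136 0.01  ]
Rleaf nl [ 0.4134 -0.1382  0.038 ]
Rleaf nr [ 0.4188 -0.0348  0.038 ]
Lleaf nl [0.4232 0.0129 0.038 ]
nubRn [ 0.4273 -0.0498  0.042 ]
nubLn [0.4337 0.0266 0.042 ]
nubRf [ 0.6336 -0.0799  0.042 ]
nubLf [ 0.6317 -0.0013  0.042 ]
Lbar n [0.4678 0.1585 0.035 ]
Lbar f [0.5283 0.1486 0.035 ]
Rbar n [ 0.5684 -0.2295  0.035 ]
Rbar f [ 0.64   -0.2355  0.035 ]
hinge n [ 0.4337 -0.011   0.056 ]
hinge f [ 0.6278 -0.0368  0.056 ]
trayNL [0.4284 0.0368 0.064 ]
NR [0.4317 0.1003 0.064 ]
FL [0.6479 0.0152 0.064 ]
FR [0.6492 0.0753 0.064 ]
```

```bash
python3 - <<'E'
from h import *
c=load("w2");Z=lambda l:np.array(l)/3.+[170,140]
p=fit(c,Z([(493,98),(437,440),(185,27),(655,92),(465,75),(748,162),(716,266)]),[(-.102,.037,.044),(.102,.037,.044),(-.113,-.125,.01),(-.113,.125,.01),(-.113,.02,.038),(-.085,.170,.035),(-.025,.17,.035)],[.53,-.02,0])
# right leaf angle fit
x,y,a=p
px=Z([(153,55),(367,66),(336,85),(298,443),(20,335),(28,440)])
def P(s,r,h,th): # stand x, radius along leaf, h offset perpendicular (toward seat side up), tilt th above open
    yy=-(r*np.cos(th)) - h*np.sin(-th)*-1*-1 if False else -(r*np.cos(th)-h*np.sin(th))
    zz=.056+r*np.sin(th)+h*np.cos(th)
    return [x+np.cos(a)*s-np.sin(a)*yy,y+np.sin(a)*s+np.cos(a)*yy,zz]
pts=[(-.113,.118,-.018),(-.113,.02,-.018),(-.102,.037,-.014),(.102,.037,-.014),(.025,.17,-.021),(.085,.17,-.021)]
r=least_squares(lambda t:np.ravel([proj(c,P(*q,t[0])) for q in pts]-px),[.3])
print(np.degrees(r.x),r.fun.reshape(-1,2).round(1).tolist(), "bar",np.round(P(.055,.17,-.021,r.x[0]),4))
E
```

```text
pose [ 0.5308 -0.0233] yaw -7.72 resid px [[0.4, 0.9], [0.6, 3.3], [-1.5, -1.5], [1.5, -1.7], [-0.8, -1.2], [-0.7, 0.3], [0.6, 1.0]]
[20.85581507] [[-0.5, -1.5], [0.7, -1.1], [-0.6, 0.2], [0.6, 1.7], [2.1, 0.0], [0.5, 0.9]] bar [ 0.5629 -0.1955  0.0969]
```

>>> {"api": "jog_arm", "payload": {
  "travel": [
    [0.003,0.04,0.0],
    [0.003,0.08,0.01],
    [0.003,0.12,0.03],
    [0.003,0.155,0.05],
    [0.003,0.19,0.07]
  ],
  "spin": [1,2,3,4,4.5],
  "fingers": [-1,-1,-1,-1,-1]
}}

```text
t: 2.48
tcp_pos: [0.4151, 0.1966, 0.2454]
eef_rot: [0.036, 0.999, 0.001, 0.001]
wrist_force: [1.4, -1.0, -0.3]
grip_width: 1.001
```

```bash
python3 - <<'E'
from h import *
rel([.415,.2737,.11],175.5)
E
```

```text
t 2.48 tcp [0.4151 0.1966 0.2454] head 175.87 grip 1.001 F [ 1.4 -1.  -0.3]
travel mm [5.9, 76.7, 135.4] spin 0.3735109936691856 rows>= 3.735279851061681
```

>>> {"api": "jog_arm", "payload": {
  "travel": [
    [0.006,0.076,0.13],
    [0.006,0.076,0.13],
    [0.006,0.076,0.13],
    [0.006,0.076,0.13],
    [0.006,0.076,0.13]
  ],
  "spin": [0,0,0,0,0],
  "fingers": [-0.6,-0.6,-0.6,-0.6,-0.6]
}}

```text
t: 2.9
tcp_pos: [0.4104, 0.2712, 0.1096]
eef_rot: [0.034, 0.999, -0.002, -0.006]
wrist_force: [-0.5, -0.6, -0.2]
grip_width: 0.798
```

```bash
python3 - <<'E'
from h import *
rel([.415,.2737,.018],175.5)
snap("wrist","w3")
E
```

```text
t 2.90 tcp [0.4104 0.2712 0.1096] head 176.06 grip 0.798 F [-0.5 -0.6 -0.2]
travel mm [-5.4, 3.2, 91.5] spin 0.5559607658991865 rows>= 2.1991966211607226
```

View pics/w3.png

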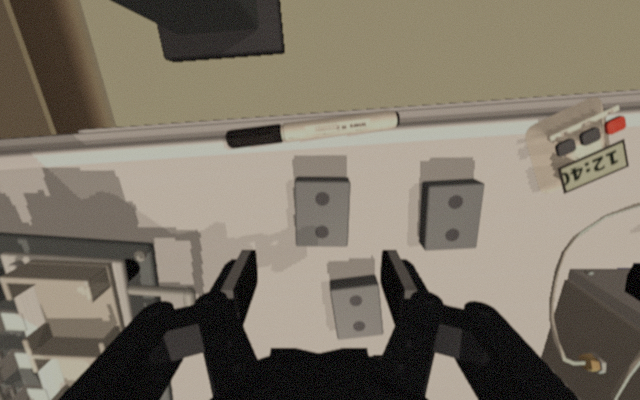

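```bash
python3 - <<'E'
from h import *
c=load("w3")
pair(c,(322,199),(321,232),r=9)
pair(c,(455,202),(452,235),r=9)
pair(c,(356,300),(360,326),r=8)
E
```

```text
mid [0.4157 0.2739 0.018 ] sep 0.0302 ang -5.13
mid [0.4259 0.3853 0.018 ] sep 0.0301 ang -0.52
mid [0.5185 0.3015 0.018 ] sep 0.0300 ang 4.52
```

>>> {"api": "jog_arm", "payload": {
  "travel": [
    [-0.005,0.003,0.03],
    [-0.005,0.003,0.055],
    [-0.005,0.003,0.075],
    [-0.005,0.003,0.088],
    [-0.005,0.003,0.091]
  ],
  "spin": [1,1,1,1,1],
  "fingers": [-0.5,-0.5,-0.5,-0.5,-0.5]
}}

```text
t: 3.37
tcp_pos: [0.4206, 0.2716, 0.0243]
eef_rot: [0.046, 0.999, -0.0, -0.001]
wrist_force: [-1.0, 0.5, 0.8]
grip_width: 0.751
```

>>> {"api": "jog_arm", "payload": {
  "travel": [
    [0,0,0],
    [0,0,0],
    [0,0,0],
    [0,0,0],
    [0,0,0]
  ],
  "spin": [0,0,0,0,0],
  "fingers": [0.3,0.5,0.5,0.5,0.5],
  "squeeze": 35
}}

```text
t: 3.78
tcp_pos: [0.4227, 0.272, 0.0265]
eef_rot: [0.046, 0.999, 0.001, 0.002]
wrist_force: [-1.6, 0.5, 6.3]
grip_width: 0.518
```

```bash
python3 - <<'E'
from h import *
rel([.415,.2737,.14],175)
E
```

```text
t 3.78 tcp [0.4227 0.272  0.0265] head 174.70 grip 0.518 F [-1.6  0.5  6.3]
travel mm [7.4, 1.1, -113.5] spin -0.303610019535256 rows>= 2.7273434898035385
```

```bash
python3 - <<'E'
from h import *
s=st();print(s["q"].round(3),s["joint_velocities"].round(3),s["joint_torque"].round(1),s["moment"].round(2))
c=snap("wrist","w4")
E
```

```text
[ 0.37   0.212  2.125  0.     0.801 -1.109] [-0.001  0.002 -0.001  0.004  0.001 -0.   ] [ -0.4 -27.  -19.4  -0.1  -0.2   0. ] [0.01 0.13 0.01]
```

View pics/w4.png

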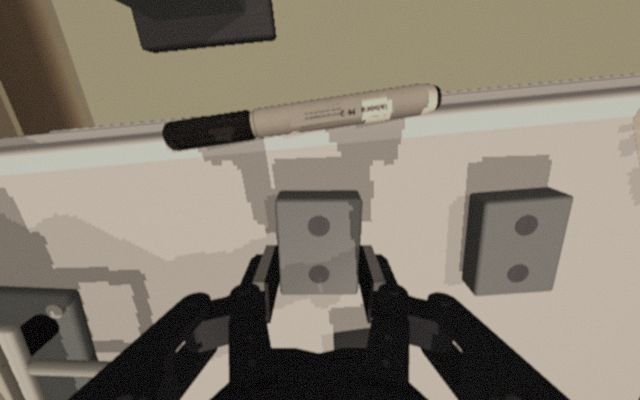

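>>> {"api": "jog_arm", "payload": {
  "travel": [
    [0,0,0],
    [0,0,0],
    [0.007,0.001,0.0],
    [0.007,0.001,0.006],
    [0.007,0.001,0.006]
  ],
  "spin": [0,0,0,0,0],
  "fingers": [-0.5,-0.5,-0.5,-0.5,-0.5]
}}

```text
t: 4.25
tcp_pos: [0.4127, 0.2726, 0.0171]
eef_rot: [0.046, 0.999, -0.001, -0.001]
wrist_force: [0.7, -1.3, -0.7]
grip_width: 0.752
```

>>> {"api": "jog_arm", "payload": {
  "travel": [
    [0,0,0],
    [0,0,0],
    [0,0,0],
    [0,0,0],
    [0,0,0]
  ],
  "spin": [0,0,0,0,0],
  "fingers": [-0.5,-0.3,-0.1,0.5,0.5]
}}

```text
t: 4.67
tcp_pos: [0.4146, 0.2731, 0.0187]
eef_rot: [0.046, 0.999, 0.0, 0.0]
wrist_force: [0.5, -0.7, 0.4]
grip_width: 0.531
```

```bash
python3 - <<'E'
from h import *
rel([.415,.2737,.14],175)
c=snap("wrist","w5")
pair(c,(318,200),(318,250),r=10)
E
```

```text
t 4.67 tcp [0.4146 0.2731 0.0187] head 174.69 grip 0.531 F [ 0.5 -0.7  0.4]
travel mm [-0.4, 0.7, -121.3] spin -0.3096595172877983 rows>= 2.9085754513283026
mid [0.3915 0.2764 0.018 ] sep 0.0167 ang -1.81
```

View pics/w5.png

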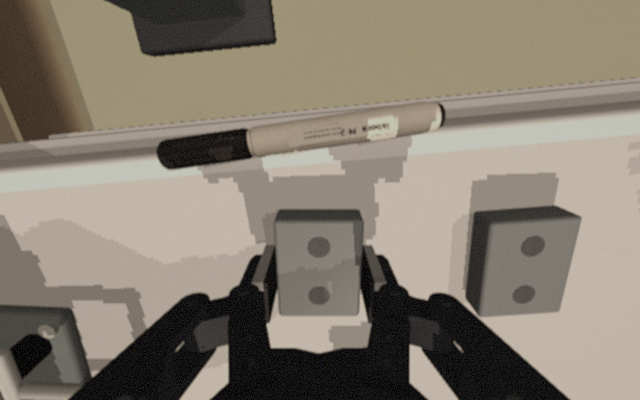

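```bash
python3 - <<'E'
from h import *
c=load("w5")
pair(c,(318,247),(318,295),r=10)
E
```

```text
mid [0.4148 0.2744 0.018 ] sep 0.0321 ang -8.12
```

>>> {"api": "jog_arm", "payload": {
  "travel": [
    [0,0,0],
    [0,0,-0.02],
    [0,0,-0.05],
    [0,0,-0.08],
    [0,0,-0.12]
  ],
  "spin": [0,0,0,0,0],
  "fingers": [0.5,0.5,0.5,0.5,0.5]
}}

```text
t: 5.13
tcp_pos: [0.4122, 0.2721, 0.1371]
eef_rot: [0.046, 0.999, -0.001, -0.003]
wrist_force: [0.1, 0.9, -0.8]
grip_width: 0.526
```

>>> {"api": "jog_arm", "payload": {
  "travel": [
    [0,0,0],
    [0,0,0],
    [0,0,0],
    [0,0,0],
    [0,0,0]
  ],
  "spin": [0,0,0,0,0],
  "fingers": [0.5,0.5,0.5,0.5,0.5]
}}

```text
t: 5.55
tcp_pos: [0.4129, 0.2724, 0.1364]
eef_rot: [0.046, 0.999, -0.001, -0.002]
wrist_force: [-0.4, 0.6, -1.6]
grip_width: 0.521
```

```bash
python3 - <<'E'
from h import *
rel([.415,.2737,.14],175)
c=snap("wrist","w6")
E
```

```text
t 5.55 tcp [0.4129 0.2724 0.1364] head 174.69 grip 0.521 F [-0.4  0.6 -1.6]
travel mm [-1.9, 1.4, -3.6] spin -0.31086528240007283 rows>= 0.10379116206609548
```

View pics/w6.png

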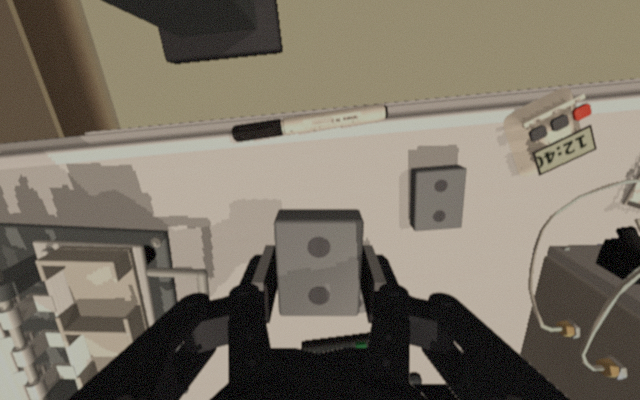

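```bash
python3 - <<'E'
from h import *
rel([.45,.062,.20],173)
E
```

```text
t 5.60 tcp [0.4132 0.2725 0.1366] head 174.69 grip 0.528 F [ 0.4  0.9 -1.1]
travel mm [-56.0, -206.3, -63.2] spin 1.6855698808441844 rows>= 5.345380774123696
```

>>> {"api": "jog_arm", "payload": {
  "travel": [
    [-0.01,-0.03,-0.03],
    [-0.02,-0.07,-0.05],
    [-0.03,-0.105,-0.06],
    [-0.042,-0.14,-0.063],
    [-0.05,-0.17,-0.063]
  ],
  "spin": [1,1.5,1.7,1.7,1.7],
  "fingers": [0.5,0.5,0.5,0.5,0.5]
}}

```text
t: 6.02
tcp_pos: [0.4493, 0.097, 0.2025]
eef_rot: [0.061, 0.998, -0.0, 0.001]
wrist_force: [-0.2, -0.0, -0.6]
grip_width: 0.524
```

>>> {"api": "jog_arm", "payload": {
  "travel": [
    [-0.003,-0.018,0],
    [-0.006,-0.03,0],
    [-0.006,-0.036,0],
    [-0.006,-0.036,0],
    [-0.006,-0.036,0]
  ],
  "spin": [0,0,0,0,0],
  "fingers": [0.5,0.5,0.5,0.5,0.5]
}}

```text
t: 6.43
tcp_pos: [0.4495, 0.0629, 0.2008]
eef_rot: [0.061, 0.998, 0.0, -0.001]
wrist_force: [-0.3, -0.2, -0.0]
grip_width: 0.526
```

```bash
python3 - <<'E'
from h import *
rel([.45,.062,.20],173)
c=snap("wrist","w7")
cv2.imwrite("pics/w7z.png",cv2.resize(c["frame"][150:370,180:480],None,fx=2.6,fy=2.6,interpolation=cv2.INTER_CUBIC))
E
```

```text
t 6.43 tcp [0.4495 0.0629 0.2008] head 172.97 grip 0.526 F [-0.3 -0.2 -0. ]
travel mm [-0.6, -0.8, 0.8] spin -0.03236832097849174 rows>= 0.031438849885091595
```

View pics/w7z.png

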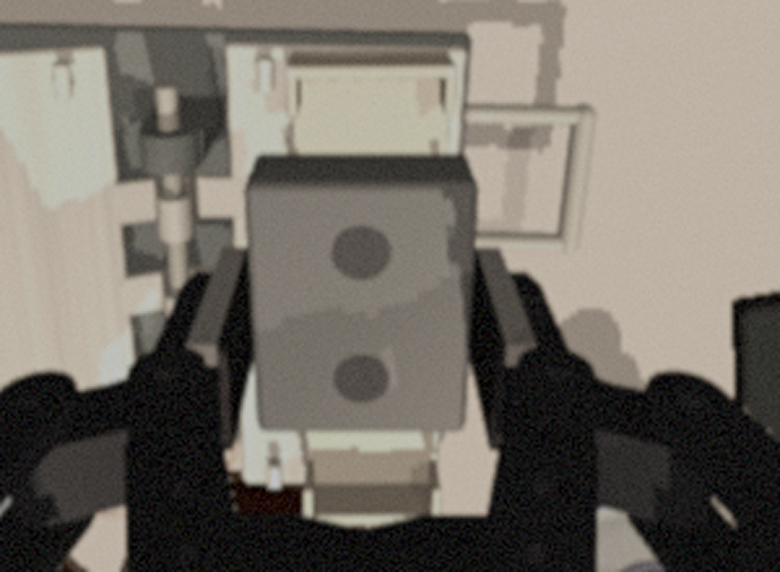

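```bash
python3 - <<'E'
from h import *
c=load("w7");Z=lambda l:np.array(l)/2.6+[180,150]
fit(c,Z([(289,53),(463,50),(303,522),(438,520)]),[(-.111,-.032,.064),(-.111,.032,.064),(.111,-.032,.064),(.111,.032,.064)],[.53,.06,-.1])
fit(c,Z([(265,62),(275,455),(585,113),(572,243)]),[(-.102,.037,.046),(.102,.037,.046),(-.085,.170,.035),(-.025,.17,.035)],[.53,-.02,-.1])
for q in Z([(289,53),(463,50),(303,522),(438,520)]): print(onplane(c,*q,.064).round(4))
E
```

```text
pose [0.5389 0.0584] yaw -7.18 resid px [[0.2, 0.4], [-0.4, 1.7], [-0.1, -2.2], [0.4, -1.3]]
pose [ 0.5255 -0.0232] yaw -9.57 resid px [[2.0, 0.1], [-2.6, 5.4], [1.3, -1.6], [-1.2, -2.6]]
[0.4243 0.0405 0.064 ]
[0.4311 0.1046 0.064 ]
[0.6484 0.0124 0.064 ]
[0.655  0.0756 0.064 ]
```

```bash
python3 - <<'E'
from h import *
rel([.4683,.0674,.064],172.5)
E
```

```text
t 6.48 tcp [0.4495 0.0632 0.2009] head 173.02 grip 0.525 F [-0.5  0.5 -1.1]
travel mm [-18.3, 6.4, 136.9] spin 0.5185741817782343 rows>= 3.3163394010399823
```

>>> {"api": "jog_arm", "payload": {
  "travel": [
    [-0.018,0.006,0.03],
    [-0.018,0.006,0.06],
    [-0.018,0.006,0.08],
    [-0.018,0.006,0.095],
    [-0.018,0.006,0.1]
  ],
  "spin": [0.5,0.5,0.5,0.5,0.5],
  "fingers": [0.5,0.5,0.5,0.5,0.5]
}}

```text
t: 6.9
tcp_pos: [0.4662, 0.0676, 0.0984]
eef_rot: [0.065, 0.998, 0.0, -0.003]
wrist_force: [-0.8, -0.3, -0.9]
grip_width: 0.53
```

>>> {"api": "jog_arm", "payload": {
  "travel": [
    [0,0,0],
    [0,0,0],
    [0,0,0],
    [0,0,0],
    [0,0,0]
  ],
  "spin": [0,0,0,0,0],
  "fingers": [0.5,0.5,0.5,0.5,0.5]
}}

```text
t: 7.32
tcp_pos: [0.4693, 0.0664, 0.1027]
eef_rot: [0.065, 0.998, -0.0, 0.001]
wrist_force: [0.2, 0.1, -1.0]
grip_width: 0.527
```

```bash
python3 - <<'E'
from h import *
rel([.4683,.0674,.064],172.5)
c=snap("wrist","w8")
cv2.imwrite("pics/w8z.png",cv2.resize(c["frame"][150:370,180:480],None,fx=2.6,fy=2.6,interpolation=cv2.INTER_CUBIC))
E
```

```text
t 7.32 tcp [0.4693 0.0664 0.1027] head 172.50 grip 0.527 F [ 0.2  0.1 -1. ]
travel mm [1.2, 0.8, 38.7] spin -3.890293658059818e-05 rows>= 0.9297002585406109
```

View pics/w8z.png

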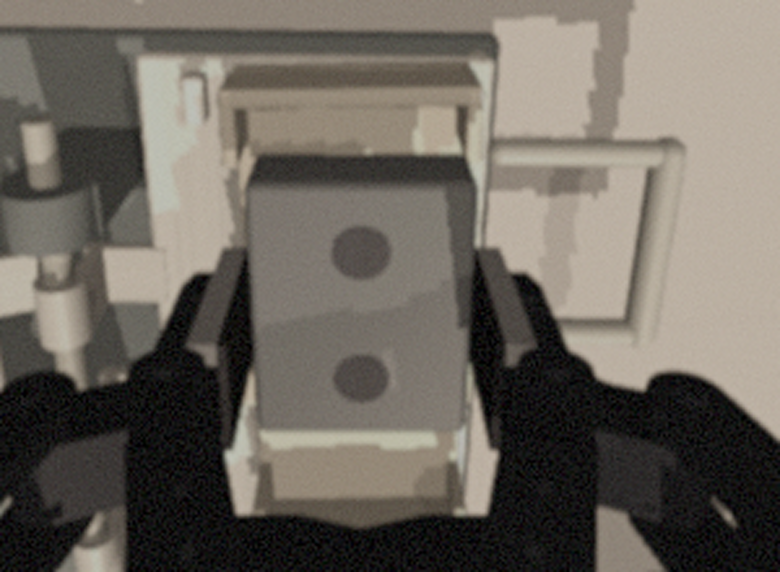

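```bash
python3 - <<'E'
from h import *
c=load("w8");Z=lambda l:np.array(l)/2.6+[180,150]
for q in Z([(220,88),(482,88),(220,105),(482,103)]): print(onplane(c,*q,.064).round(4))
u=np.array([.9914,-.1305]);v=np.array([.1305,.9914])
print([(np.array([.5397,.058])+a*u*.111*-1+b*v*.032).round(4) for a,b in((1,-1),(1,1))])
E
```

```text
[0.4288 0.0391 0.064 ]
[0.4369 0.1008 0.064 ]
[0.433  0.0383 0.064 ]
[0.4406 0.1005 0.064 ]
[array([0.4255, 0.0408]), array([0.4338, 0.1042])]
```

>>> {"api": "jog_arm", "payload": {
  "travel": [
    [-0.001,-0.001,0.012],
    [-0.001,-0.001,0.022],
    [-0.001,-0.001,0.03],
    [-0.001,-0.001,0.036],
    [-0.001,-0.001,0.0385]
  ],
  "spin": [0,0,0,0,0],
  "fingers": [0.5,0.5,0.5,0.5,0.5]
}}

```text
t: 7.78
tcp_pos: [0.4684, 0.0653, 0.0625]
eef_rot: [0.066, 0.998, -0.0, -0.002]
wrist_force: [-8.4, 0.4, 17.5]
grip_width: 0.527
```

>>> {"api": "jog_arm", "payload": {
  "travel": [
    [0,0,0],
    [0,0,0],
    [0,0,0],
    [0,0,0],
    [0,0,0]
  ],
  "spin": [0,0,0,0,0],
  "fingers": [0.5,0.5,0.5,0.5,0.5]
}}

```text
t: 8.2
tcp_pos: [0.4693, 0.0653, 0.0629]
eef_rot: [0.065, 0.998, 0.0, 0.0]
wrist_force: [0.2, -0.9, -0.3]
grip_width: 0.533
```

```bash
python3 - <<'E'
from h import *
rel([.4683,.0674,.064],172.5)
c=snap("wrist","w9")
cv2.imwrite("pics/w9z.png",cv2.resize(c["frame"][150:370,180:480],None,fx=2.6,fy=2.6,interpolation=cv2.INTER_CUBIC))
E
```

```text
t 8.20 tcp [0.4693 0.0653 0.0629] head 172.49 grip 0.533 F [ 0.2 -0.9 -0.3]
travel mm [1.3, 2.0, -1.1] spin -0.010789793641805545 rows>= 0.062093008100834506
```

View pics/w9z.png

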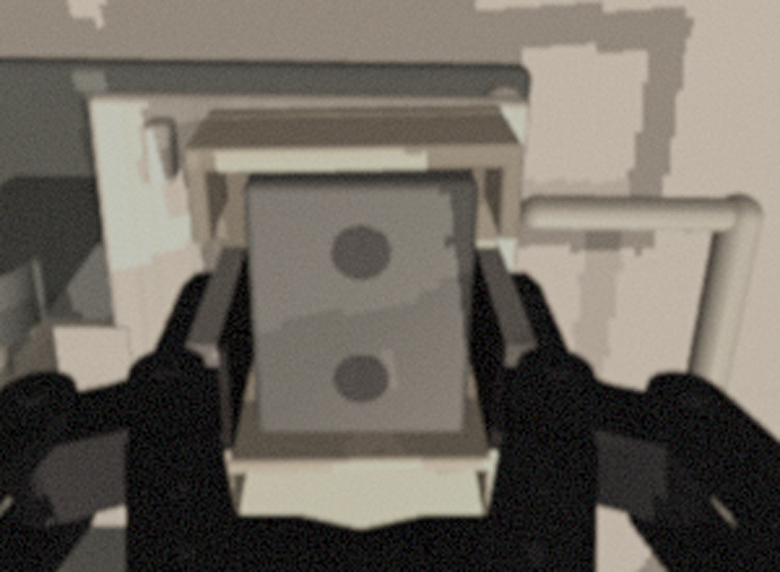

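The coupon sits inside the near bay, so I'll release it.

>>> {"api": "jog_arm", "payload": {
  "travel": [
    [0,0,0],
    [0,0,0],
    [0,0,0],
    [0,0,-0.01],
    [0,0,-0.03]
  ],
  "spin": [0,0,0,0,0],
  "fingers": [0,-0.5,-0.5,-0.5,-0.5]
}}

```text
t: 8.67
tcp_pos: [0.4673, 0.0654, 0.0915]
eef_rot: [0.066, 0.998, 0.0, -0.003]
wrist_force: [0.7, -0.2, -0.3]
grip_width: 0.751
```

>>> {"api": "jog_arm", "payload": {
  "travel": [
    [0,0,-0.04],
    [0,0.03,-0.07],
    [0,0.07,-0.1],
    [0,0.1,-0.12],
    [0,0.14,-0.13]
  ],
  "spin": [0,0,0,0,0],
  "fingers": [-0.5,-0.5,-0.5,-0.5,-0.5]
}}

```text
t: 9.08
tcp_pos: [0.489, 0.2025, 0.2277]
eef_rot: [0.066, 0.998, 0.001, 0.004]
wrist_force: [1.4, -0.8, 0.3]
grip_width: 0.753
```

```bash
python3 - <<'E'
from h import *
rel([.42,.34,.20],180)
E
```

```text
t 9.08 tcp [0.489  0.2025 0.2277] head 172.40 grip 0.753 F [ 1.4 -0.8  0.3]
travel mm [86.8, 127.1, 27.3] spin -7.5973514070815895 rows>= 3.7476952369841436
```

>>> {"api": "jog_arm", "payload": {
  "travel": [
    [0.01,0.03,0.01],
    [0.03,0.06,0.02],
    [0.05,0.1,0.02],
    [0.05,0.1,0.02],
    [0.05,0.1,0.02]
  ],
  "spin": [-5,-9,-12,-12,-12],
  "fingers": [-0.5,-0.5,-0.5,-0.5,-0.5]
}}

```text
t: 9.5
tcp_pos: [0.4498, 0.3088, 0.2029]
eef_rot: [-0.041, 0.999, -0.0, 0.0]
wrist_force: [0.7, -0.7, -0.3]
grip_width: 0.75
```

```bash
python3 - <<'E'
from h import *
c=snap("wrist","w10")
rel([.5175,.301,.018],184.5)
E
```

```text
t 9.55 tcp [0.4506 0.3076 0.2029] head 184.60 grip 0.749 F [ 0.3  0.1 -1. ]
travel mm [-66.0, -11.9, 185.0] spin 0.09769167534352619 rows>= 4.718859574664502
```

View pics/w10.png

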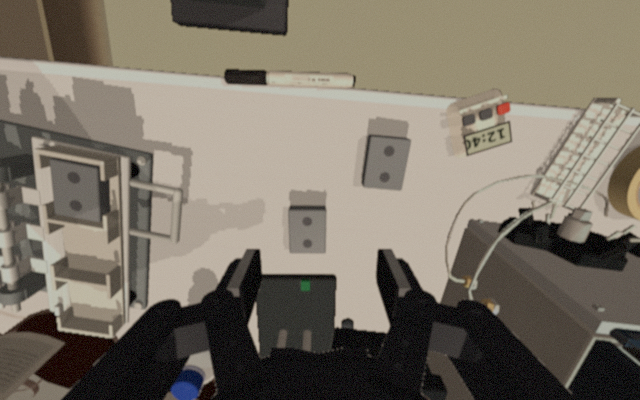

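```bash
python3 - <<'E'
from h import *
c=load("w10")
pair(c,(308,220),(308,243),r=7)
pair(c,(388,150),(383,174),r=7)
print(onplane(c,300,277,0.),onplane(c,300,277,0.06))
E
```

```text
mid [0.5179 0.3013 0.018 ] sep 0.0299 ang 4.49
mid [0.4256 0.385  0.018 ] sep 0.0300 ang -0.34
[0.59546659 0.29644015 0.        ] [0.5538401  0.29756269 0.06      ]
```

>>> {"api": "jog_arm", "payload": {
  "travel": [
    [-0.02,-0.004,0.03],
    [-0.04,-0.008,0.06],
    [-0.055,-0.012,0.09],
    [-0.066,-0.012,0.11],
    [-0.066,-0.012,0.11]
  ],
  "spin": [0,0,0,0,0],
  "fingers": [-0.5,-0.5,-0.5,-0.5,-0.5]
}}

```text
t: 9.97
tcp_pos: [0.5172, 0.2968, 0.0875]
eef_rot: [-0.037, 0.999, -0.002, -0.004]
wrist_force: [-0.2, -0.9, -0.9]
grip_width: 0.753
```

>>> {"api": "jog_arm", "payload": {
  "travel": [
    [0,0,0.02],
    [0,0,0.02],
    [0,0,0.02],
    [0,0,0.02],
    [0,0,0.02]
  ],
  "spin": [0,0,0,0,0],
  "fingers": [-0.5,-0.5,-0.5,-0.5,-0.5]
}}

```text
t: 10.38
tcp_pos: [0.5184, 0.3004, 0.0744]
eef_rot: [-0.039, 0.999, 0.0, 0.001]
wrist_force: [0.0, -0.4, 0.6]
grip_width: 0.753
```

```bash
python3 - <<'E'
from h import *
rel([.5172,.3013,.018],184.5)
E
```

```text
t 10.38 tcp [0.5184 0.3004 0.0744] head 184.48 grip 0.753 F [ 0.  -0.4  0.6]
travel mm [1.3, 0.9, 56.4] spin -0.020732473755685987 rows>= 1.3528695315220796
```

>>> {"api": "jog_arm", "payload": {
  "travel": [
    [0.001,0.001,0.03],
    [0.001,0.001,0.045],
    [0.001,0.001,0.056],
    [0.001,0.001,0.056],
    [0.001,0.001,0.056]
  ],
  "spin": [0,0,0,0,0],
  "fingers": [-0.5,-0.5,-0.5,-0.4,0]
}}

```text
t: 10.8
tcp_pos: [0.5166, 0.3013, 0.0167]
eef_rot: [-0.039, 0.999, 0.0, 0.0]
wrist_force: [-0.3, 0.6, -0.1]
grip_width: 0.574
```

>>> {"api": "jog_arm", "payload": {
  "travel": [
    [0,0,0],
    [0,0,0],
    [0,0,0],
    [0,0,0],
    [0,0,0]
  ],
  "spin": [0,0,0,0,0],
  "fingers": [0.5,0.5,0.5,0.5,0.5]
}}

```text
t: 11.22
tcp_pos: [0.5171, 0.3015, 0.0173]
eef_rot: [-0.039, 0.999, 0.0, 0.001]
wrist_force: [-0.4, -0.2, 3.3]
grip_width: 0.524
```

>>> {"api": "jog_arm", "payload": {
  "travel": [
    [0,0,-0.02],
    [0,0,-0.05],
    [0,0,-0.08],
    [0,0,-0.11],
    [0,0,-0.11]
  ],
  "spin": [0,0,0,0,0],
  "fingers": [0.5,0.5,0.5,0.5,0.5]
}}

```text
t: 11.63
tcp_pos: [0.5204, 0.3028, 0.1337]
eef_rot: [-0.039, 0.999, 0.002, 0.006]
wrist_force: [2.3, 0.8, 1.0]
grip_width: 0.527
```

```bash
python3 - <<'E'
from h import *
c=snap("wrist","w11")
rel([.5405,.056,.18],172.5)
E
```

```text
t 11.68 tcp [0.5191 0.3022 0.1308] head 184.50 grip 0.529 F [ 0.4  0.4 -0.9]
travel mm [-2.5, -247.0, -49.8] spin 11.995307643337355 rows>= 6.042460733043015
```

View pics/w11.png

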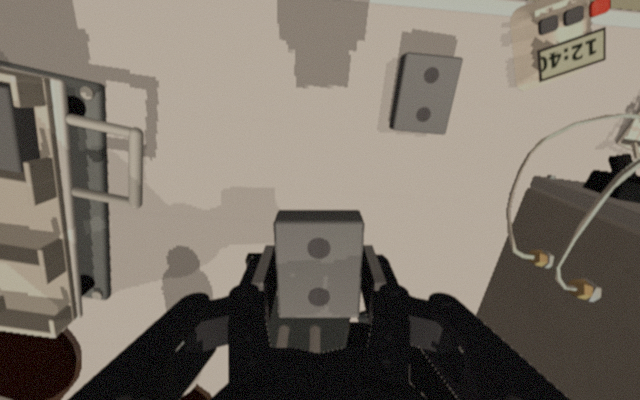

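>>> {"api": "jog_arm", "payload": {
  "travel": [
    [-0.003,-0.03,-0.02],
    [-0.003,-0.07,-0.04],
    [-0.003,-0.11,-0.05],
    [-0.003,-0.15,-0.05],
    [-0.003,-0.19,-0.05]
  ],
  "spin": [2,5,8,12,12],
  "fingers": [0.5,0.5,0.5,0.5,0.5]
}}

```text
t: 12.1
tcp_pos: [0.5338, 0.1104, 0.1758]
eef_rot: [0.066, 0.998, -0.0, -0.0]
wrist_force: [1.4, -0.9, -0.7]
grip_width: 0.526
```

```bash
python3 - <<'E'
from h import *
rel([.5414,.0561,.12],172.4)
E
```

```text
t 12.10 tcp [0.5338 0.1104 0.1758] head 172.41 grip 0.526 F [ 1.4 -0.9 -0.7]
travel mm [-14.7, -52.8, 55.8] spin 0.009660207252011332 rows>= 1.8760645381713708
```

>>> {"api": "jog_arm", "payload": {
  "travel": [
    [-0.006,-0.03,0.02],
    [-0.014,-0.053,0.04],
    [-0.014,-0.053,0.056],
    [-0.014,-0.053,0.056],
    [-0.014,-0.053,0.056]
  ],
  "spin": [0,0,0,0,0],
  "fingers": [0.5,0.5,0.5,0.5,0.5]
}}

```text
t: 12.52
tcp_pos: [0.5395, 0.0575, 0.1179]
eef_rot: [0.066, 0.998, 0.0, -0.003]
wrist_force: [-0.0, 1.1, -0.4]
grip_width: 0.527
```

>>> {"api": "jog_arm", "payload": {
  "travel": [
    [0,0,0],
    [0,0,0],
    [0,0,0],
    [0,0,0],
    [0,0,0]
  ],
  "spin": [0,0,0,0,0],
  "fingers": [0.5,0.5,0.5,0.5,0.5]
}}

```text
t: 12.93
tcp_pos: [0.5416, 0.0581, 0.121]
eef_rot: [0.065, 0.998, -0.0, 0.001]
wrist_force: [-0.2, -0.0, -1.5]
grip_width: 0.53
```

```bash
python3 - <<'E'
from h import *
c=snap("wrist","w12")
rel([.5414,.0561,.064],172.4)
E
```

```text
t 12.98 tcp [0.5415 0.058  0.1208] head 172.54 grip 0.528 F [-0.1 -0.2 -0.6]
travel mm [-0.1, -1.9, 56.8] spin 0.13594415417358618 rows>= 1.363253744940608
```

View pics/w12.png

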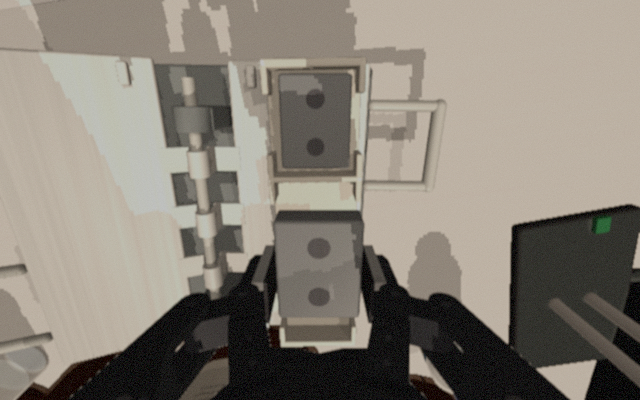

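```bash
python3 - <<'E'
from h import *
c=load("w12")
pair(c,(315,98),(315,146),z=.062,r=10)
P=[onplane(c,*q,.064) for q in((262,61),(365,59),(268,180),(364,178))]
print(np.round(P,4))
u=np.array([.9914,-.1305]);v=np.array([.1305,.9914])
for p in P: d=p[:2]-np.array([.5414,.0561]); print((d@u).round(4),(d@v).round(4))
E
```

```text
mid [0.4711 0.066  0.062 ] sep 0.0289 ang -7.34
[[0.4308 0.0395 0.064 ]
 [0.4377 0.1005 0.064 ]
 [0.5035 0.0293 0.064 ]
 [0.5105 0.0943 0.064 ]]
-0.1075 -0.0309
-0.1086 0.0305
-0.0341 -0.0315
-0.0356 0.0339
```

>>> {"api": "jog_arm", "payload": {
  "travel": [
    [-0.001,-0.0015,0.02],
    [-0.001,-0.0015,0.035],
    [-0.001,-0.0015,0.047],
    [-0.001,-0.0015,0.054],
    [-0.001,-0.0015,0.057]
  ],
  "spin": [0,0,0,0,0],
  "fingers": [0.5,0.5,0.5,0.5,0.5]
}}

```text
t: 13.4
tcp_pos: [0.5412, 0.0561, 0.0619]
eef_rot: [0.065, 0.998, 0.0, -0.001]
wrist_force: [0.1, 0.7, -0.7]
grip_width: 0.528
```

>>> {"api": "jog_arm", "payload": {
  "travel": [
    [0,0,0],
    [0,0,0],
    [0,0,0],
    [0,0,0],
    [0,0,0]
  ],
  "spin": [0,0,0,0,0],
  "fingers": [0.5,0.5,0.5,0.5,0.5]
}}

```text
t: 13.82
tcp_pos: [0.5426, 0.056, 0.064]
eef_rot: [0.065, 0.998, -0.0, 0.001]
wrist_force: [0.1, 0.3, -0.4]
grip_width: 0.529
```

```bash
python3 - <<'E'
from h import *
c=snap("wrist","w13")
rel([.5414,.0561,.064],172.4)
E
```

```text
t 13.87 tcp [0.5425 0.056  0.0639] head 172.49 grip 0.528 F [-0.6  0.2 -1.2]
travel mm [1.1, -0.0, -0.1] spin 0.09476997968840806 rows>= 0.026750617843337585
```

View pics/w13.png

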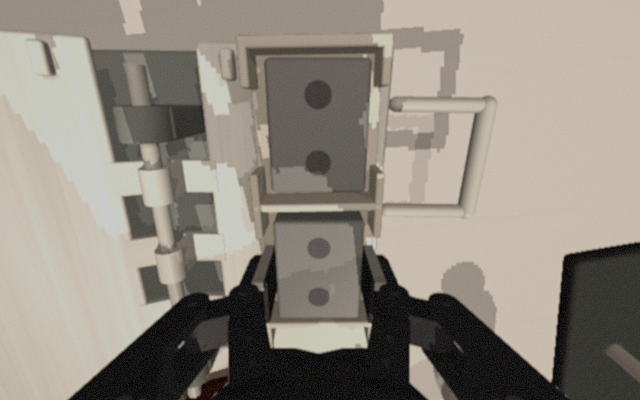

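The second coupon is in the middle bay, so I'll release it and fetch the third.

>>> {"api": "jog_arm", "payload": {
  "travel": [
    [0,0,0],
    [0,0,0],
    [0,0,0],
    [0,0,-0.01],
    [0,0,-0.03]
  ],
  "spin": [0,0,0,0,0],
  "fingers": [0,-0.5,-0.5,-0.5,-0.5]
}}

```text
t: 14.28
tcp_pos: [0.54, 0.0561, 0.0915]
eef_rot: [0.066, 0.998, 0.0, -0.003]
wrist_force: [0.7, 0.3, 0.6]
grip_width: 0.752
```

>>> {"api": "jog_arm", "payload": {
  "travel": [
    [0.01,0,-0.04],
    [0.03,0.02,-0.07],
    [0.05,0.05,-0.09],
    [0.07,0.08,-0.1],
    [0.09,0.12,-0.11]
  ],
  "spin": [0,0,0,0,0],
  "fingers": [-0.5,-0.5,-0.5,-0.5,-0.5]
}}

```text
t: 14.7
tcp_pos: [0.4698, 0.1835, 0.2055]
eef_rot: [0.066, 0.998, 0.0, 0.002]
wrist_force: [1.0, 0.6, 0.5]
grip_width: 0.751
```

```bash
python3 - <<'E'
from h import *
rel([.40,.36,.20],179.5)
E
```

```text
t 14.70 tcp [0.4698 0.1835 0.2055] head 172.38 grip 0.751 F [1.  0.6 0.5]
travel mm [92.6, 165.7, 5.2] spin -7.124515644678581 rows>= 4.553568562106897
```

>>> {"api": "jog_arm", "payload": {
  "travel": [
    [0.02,0.035,0],
    [0.04,0.07,0],
    [0.06,0.105,0],
    [0.08,0.14,0],
    [0.09,0.165,0]
  ],
  "spin": [-2,-4,-6,-7,-7],
  "fingers": [-0.5,-0.5,-0.5,-0.5,-0.5]
}}

```text
t: 15.12
tcp_pos: [0.4002, 0.3609, 0.2035]
eef_rot: [0.003, 1.0, 0.001, 0.0]
wrist_force: [0.9, -0.3, 0.3]
grip_width: 0.752
```

```bash
python3 - <<'E'
from h import *
c=snap("wrist","w14")
rel([.425,.385,.018],179.5)
E
```

```text
t 15.17 tcp [0.3997 0.3638 0.2037] head 179.73 grip 0.751 F [-0.6  0.7  0.7]
travel mm [-25.1, 20.5, 185.8] spin 0.2266658185373842 rows>= 4.5224624039046315
```

View pics/w14.png

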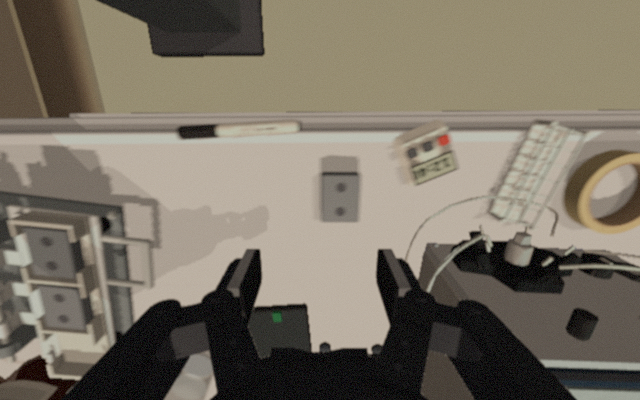

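```bash
python3 - <<'E'
from h import *
c=load("w14")
pair(c,(341,187),(340,211),r=7)
E
```

```text
mid [0.4248 0.3878 0.018 ] sep 0.0300 ang -0.76
```

>>> {"api": "jog_arm", "payload": {
  "travel": [
    [-0.01,0.01,0.03],
    [-0.02,0.02,0.06],
    [-0.025,0.02,0.09],
    [-0.025,0.02,0.12],
    [-0.025,0.02,0.13]
  ],
  "spin": [0,0,0,0,0],
  "fingers": [-0.5,-0.5,-0.5,-0.5,-0.5]
}}

```text
t: 15.58
tcp_pos: [0.425, 0.3765, 0.0682]
eef_rot: [0.004, 1.0, -0.002, -0.003]
wrist_force: [-1.6, -0.7, -0.3]
grip_width: 0.752
```

>>> {"api": "jog_arm", "payload": {
  "travel": [
    [0,0,0],
    [0,0,0],
    [0,0,0],
    [0,0,0],
    [0,0,0]
  ],
  "spin": [0,0,0,0,0],
  "fingers": [-0.5,-0.5,-0.5,-0.5,-0.5]
}}

```text
t: 16.0
tcp_pos: [0.4285, 0.3787, 0.0746]
eef_rot: [0.004, 1.0, 0.001, 0.002]
wrist_force: [0.4, -0.0, -0.5]
grip_width: 0.753
```

```bash
python3 - <<'E'
from h import *
rel([.4248,.385,.018],179.6)
E
```

```text
t 16.00 tcp [0.4285 0.3787 0.0746] head 179.49 grip 0.753 F [ 0.4 -0.  -0.5]
travel mm [4.0, 6.2, 56.6] spin -0.10642878919844634 rows>= 1.3687054965030183
```

>>> {"api": "jog_arm", "payload": {
  "travel": [
    [0.004,0.007,0.0],
    [0.004,0.007,0.03],
    [0.004,0.007,0.05],
    [0.004,0.007,0.057],
    [0.004,0.007,0.057]
  ],
  "spin": [0,0,0,0,0],
  "fingers": [-0.5,-0.5,-0.5,-0.5,-0.4]
}}

```text
t: 16.42
tcp_pos: [0.4218, 0.3845, 0.0135]
eef_rot: [0.004, 1.0, -0.001, -0.002]
wrist_force: [-0.2, 0.2, -0.6]
grip_width: 0.701
```

>>> {"api": "jog_arm", "payload": {
  "travel": [
    [0,0,0],
    [0,0,0],
    [0,0,0],
    [0,0,0],
    [0,0,0]
  ],
  "spin": [0,0,0,0,0],
  "fingers": [-0.2,0,0.5,0.5,0.5]
}}

```text
t: 16.83
tcp_pos: [0.4243, 0.3856, 0.0167]
eef_rot: [0.004, 1.0, 0.001, 0.001]
wrist_force: [-1.3, 0.3, 3.6]
grip_width: 0.525
```

>>> {"api": "jog_arm", "payload": {
  "travel": [
    [0,0,0],
    [0,0,-0.03],
    [0,0,-0.06],
    [0,0,-0.1],
    [0,0,-0.14]
  ],
  "spin": [0,0,0,0,0],
  "fingers": [0.5,0.5,0.5,0.5,0.5]
}}

```text
t: 17.25
tcp_pos: [0.4223, 0.3842, 0.1553]
eef_rot: [0.005, 1.0, -0.001, -0.001]
wrist_force: [0.9, 0.8, -0.9]
grip_width: 0.53
```

```bash
python3 - <<'E'
from h import *
rel([.54,.15,.2],172.4)
c=snap("wrist","w15")
E
```

```text
t 17.25 tcp [0.4223 0.3842 0.1553] head 179.48 grip 0.530 F [ 0.9  0.8 -0.9]
travel mm [-119.7, -233.2, -44.6] spin 7.083181557621714 rows>= 6.377308579564827
```

View pics/w15.png

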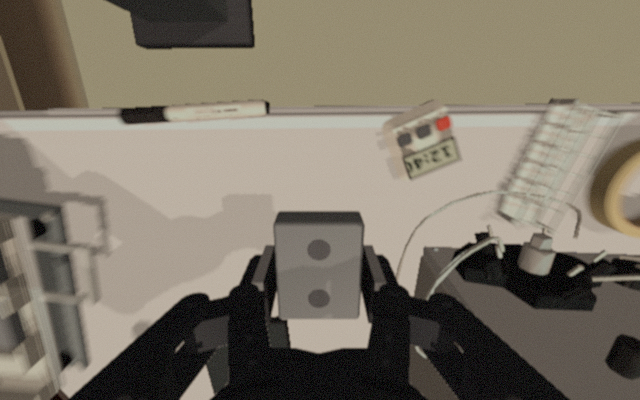

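```bash
python3 - <<'E'
from h import *
c=snap("top","top2")
for z in(0,.1,.2,.3,.4): print(z,onplane(c,343,163,z).round(3), "shelf",onplane(c,343,152,z).round(3))
w=load("w2")
for z in(0,.1,.2,.25): print(z,onplane(w,300,294,z).round(3))
f=c["frame"]
cv2.imwrite("pics/t2z.png",cv2.resize(f[145:250,210:450],None,fx=3.3,fy=3.3,interpolation=cv2.INTER_CUBIC))
s=snap("scene","s2");cv2.imwrite("pics/s2z.png",cv2.resize(s["frame"][70:330,40:420],None,fx=2,fy=2,interpolation=cv2.INTER_CUBIC))
E
```

```text
0 [ 0.673 -0.035  0.   ] shelf [ 0.72  -0.035  0.   ]
0.1 [ 0.645 -0.021  0.1  ] shelf [ 0.689 -0.021  0.1  ]
0.2 [ 0.617 -0.007  0.2  ] shelf [ 0.658 -0.007  0.2  ]
0.3 [0.589 0.007 0.3  ] shelf [0.627 0.007 0.3  ]
0.4 [0.561 0.021 0.4  ] shelf [0.596 0.021 0.4  ]
0 [ 0.679 -0.031  0.   ]
0.1 [ 0.602 -0.024  0.1  ]
0.2 [ 0.524 -0.016  0.2  ]
0.25 [ 0.486 -0.012  0.25 ]
```

View pics/s2z.png

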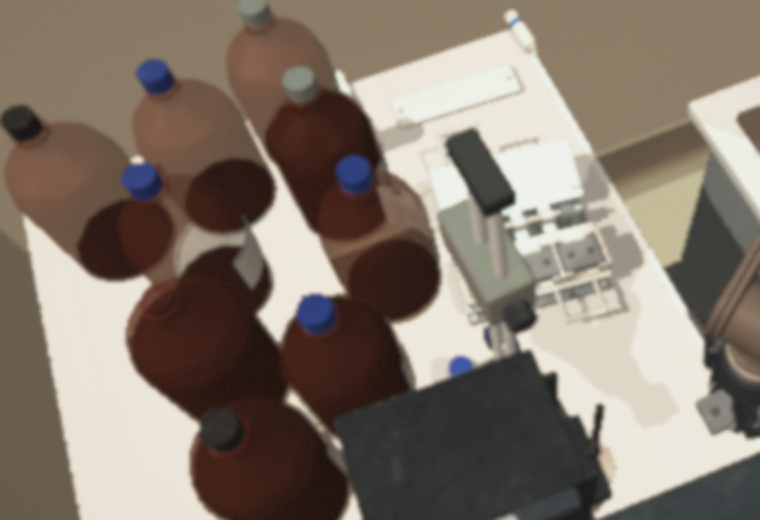

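View pics/t2z.png

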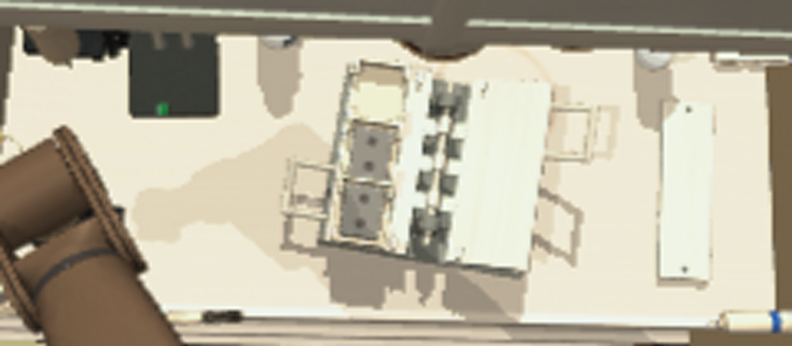

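```bash
python3 - <<'E'
from h import *
L=[("w1",(310,291)),("w2",(494,260)),("w12",(601,225)),("w14",(277,317))]
A=np.zeros((3,3));b=np.zeros(3)
for n,p in L:
    o,d=ray(load(n),*p);d/=np.linalg.norm(d);M=np.eye(3)-np.outer(d,d);A+=M;b+=M@o
X=np.linalg.solve(A,b);print(X)
for n,p in L: print(n,proj(load(n),X),p)
t=load("top2");print(proj(t,X),"seen",(210+163/3.3,145+108/3.3))
# corners near edge of box
for n,p in (("w2a",(451,255)),("w2b",(513,252))): print(n,onplane(load("w2"),*p,X[2]))
# brown bottle: near tangent
s=load("s2")
for q in((395,250),(395,320)): print(onplane(s,40+q[0]/2,70+q[1]/2,0))
E
```

```text
[0.5928999  0.30499058 0.02197408]
w1 [309.6632428  290.53170054] (310, 291)
w2 [494.02626312 260.27240221] (494, 260)
w12 [601.42436094 225.30365469] (601, 225)
w14 [277.31963981 316.96906674] (277, 317)
[258.27801737 177.78863676] seen (259.3939393939394, 177.72727272727272)
w2a [0.58255974 0.22942292 0.02197408]
w2b [0.57683084 0.33397836 0.02197408]
[ 0.71852158 -0.08974295  0.        ]
[0.7598599  0.02547995 0.        ]
```

>>> {"api": "jog_arm", "payload": {
  "travel": [
    [-0.02,-0.035,-0.02],
    [-0.04,-0.07,-0.035],
    [-0.06,-0.105,-0.045],
    [-0.08,-0.14,-0.045],
    [-0.1,-0.17,-0.045]
  ],
  "spin": [2,4,6,7,7],
  "fingers": [0.5,0.5,0.5,0.5,0.5]
}}

```text
t: 17.82
tcp_pos: [0.5218, 0.2122, 0.1993]
eef_rot: [0.066, 0.998, -0.0, -0.001]
wrist_force: [-0.3, -0.4, -1.1]
grip_width: 0.523
```

```bash
python3 - <<'E'
from h import *
rel([.6137,.0466,.13],172.4)
E
```

```text
t 17.82 tcp [0.5218 0.2122 0.1993] head 172.48 grip 0.523 F [-0.3 -0.4 -1.1]
travel mm [-112.9, -152.1, 69.3] spin 0.07547111545918028 rows>= 4.8371347398552835
```

>>> {"api": "jog_arm", "payload": {
  "travel": [
    [-0.025,-0.035,0],
    [-0.05,-0.07,0],
    [-0.075,-0.105,0.0],
    [-0.095,-0.135,0.02],
    [-0.113,-0.152,0.04]
  ],
  "spin": [0,0,0,0,0],
  "fingers": [0.5,0.5,0.5,0.5,0.5]
}}

```text
t: 18.23
tcp_pos: [0.615, 0.0453, 0.1597]
eef_rot: [0.067, 0.998, -0.0, 0.001]
wrist_force: [0.6, 0.4, -0.7]
grip_width: 0.53
```

>>> {"api": "jog_arm", "payload": {
  "travel": [
    [0,0,0.015],
    [0,0,0.03],
    [0,0,0.03],
    [0,0,0.03],
    [0,0,0.03]
  ],
  "spin": [0,0,0,0,0],
  "fingers": [0.5,0.5,0.5,0.5,0.5]
}}

```text
t: 18.65
tcp_pos: [0.6138, 0.049, 0.13]
eef_rot: [0.065, 0.998, 0.0, -0.0]
wrist_force: [-0.1, -0.5, -0.8]
grip_width: 0.524
```

```bash
python3 - <<'E'
from h import *
c=snap("wrist","w16")
rel([.6137,.0466,.064],172.4)
E
```

```text
t 18.70 tcp [0.6143 0.0491 0.1309] head 172.53 grip 0.527 F [ 0.1 -0.1 -0.7]
travel mm [0.3, -2.5, 66.9] spin 0.12939402044082726 rows>= 1.6057749440272773
```

View pics/w16.png

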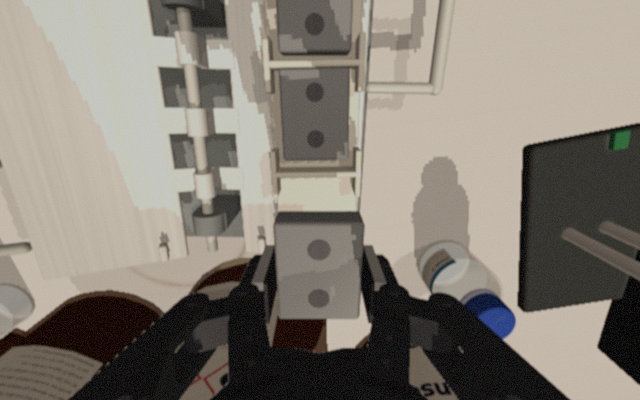

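```bash
python3 - <<'E'
from h import *
c=load("w16")
u=np.array([.9914,-.1305]);v=np.array([.1305,.9914])
for q in ((272,173),(357,173),(266,62),(364,62)):
    d=onplane(c,*q,.064)[:2]-np.array([.542,.0563]); print((d@u).round(4),(d@v).round(4))
for z in (0,.05,.1): print(onplane(c,225,263,z),onplane(c,300,322,z))
E
```

```text
0.0352 -0.0299
0.0352 0.0304
-0.0361 -0.0299
-0.0361 0.0315
[ 0.67645688 -0.05766589  0.        ] [0.76340372 0.00904223 0.        ]
[ 0.64815855 -0.03477597  0.05      ] [0.71830522 0.01904259 0.05      ]
[ 0.61986022 -0.01188604  0.1       ] [0.67320673 0.02904294 0.1       ]
```

>>> {"api": "jog_arm", "payload": {
  "travel": [
    [0.001,-0.002,0.025],
    [0.001,-0.002,0.045],
    [0.001,-0.002,0.057],
    [0.001,-0.002,0.064],
    [0.001,-0.002,0.067]
  ],
  "spin": [0,0,0,0,0],
  "fingers": [0.5,0.5,0.5,0.5,0.5]
}}

```text
t: 19.12
tcp_pos: [0.6125, 0.0472, 0.0628]
eef_rot: [0.065, 0.998, 0.0, -0.0]
wrist_force: [0.1, 0.7, -1.3]
grip_width: 0.525
```

>>> {"api": "jog_arm", "payload": {
  "travel": [
    [0,0,0],
    [0,0,0],
    [0,0,0],
    [0,0,0],
    [0,0,0]
  ],
  "spin": [0,0,0,0,0],
  "fingers": [0.5,0.5,0.5,0.5,0.5]
}}

```text
t: 19.53
tcp_pos: [0.6134, 0.0468, 0.0642]
eef_rot: [0.065, 0.998, -0.0, 0.001]
wrist_force: [-0.0, -0.6, -0.1]
grip_width: 0.529
```

```bash
python3 - <<'E'
from h import *
c=snap("wrist","w17")
rel([.6134,.0469,.064],172.4)
E
```

```text
t 19.58 tcp [0.6132 0.0468 0.064 ] head 172.49 grip 0.527 F [-0.6 -1.1 -0.7]
travel mm [-0.2, 0.1, 0.0] spin 0.09059375653217216 rows>= 0.004724740235250432
```

View pics/w17.png

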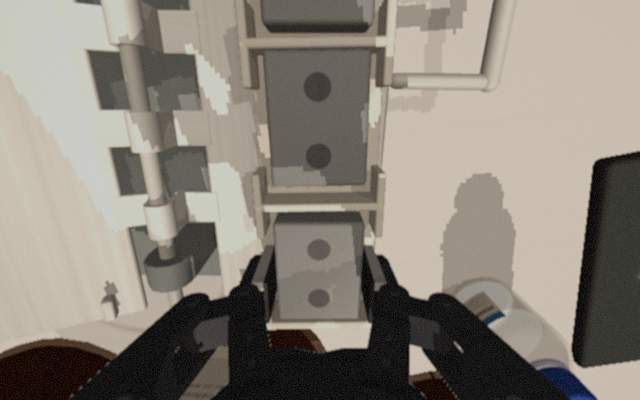

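>>> {"api": "jog_arm", "payload": {
  "travel": [
    [0,0,0],
    [0,0,0],
    [0,0,0],
    [0,0,-0.01],
    [0,0,-0.03]
  ],
  "spin": [0,0,0,0,0],
  "fingers": [0,-0.5,-0.5,-0.5,-0.5]
}}

```text
t: 20.0
tcp_pos: [0.6107, 0.047, 0.0912]
eef_rot: [0.066, 0.998, 0.0, -0.003]
wrist_force: [-0.3, 0.1, 0.8]
grip_width: 0.752
```

>>> {"api": "jog_arm", "payload": {
  "travel": [
    [0.01,0,-0.04],
    [0.03,-0.01,-0.07],
    [0.05,-0.02,-0.1],
    [0.07,-0.04,-0.13],
    [0.1,-0.06,-0.15]
  ],
  "spin": [0,0,0,0,0],
  "fingers": [-0.5,-0.5,-0.5,-0.5,-0.5]
}}

```text
t: 20.42
tcp_pos: [0.5068, -0.0002, 0.248]
eef_rot: [0.065, 0.998, -0.001, 0.003]
wrist_force: [0.7, -1.3, 0.4]
grip_width: 0.753
```

```bash
python3 - <<'E'
from h import *
c=snap("wrist","w18")
rel([.45,-.32,.22],180)
w=load("w2")
pair(w,(50+157/3,140+55/3),(50+224/3,140+387/3),z=.01,r=3)
E
```

```text
t 20.47 tcp [ 0.5033 -0.0018  0.2515] head 172.52 grip 0.753 F [-0.2  1.7  1.9]
travel mm [11.6, -322.3, 32.5] spin -7.482855023643992 rows>= 7.773828155115988
mid [ 0.5177 -0.3373  0.01  ] sep 0.1998 ang -2.93
```

View pics/w18.png

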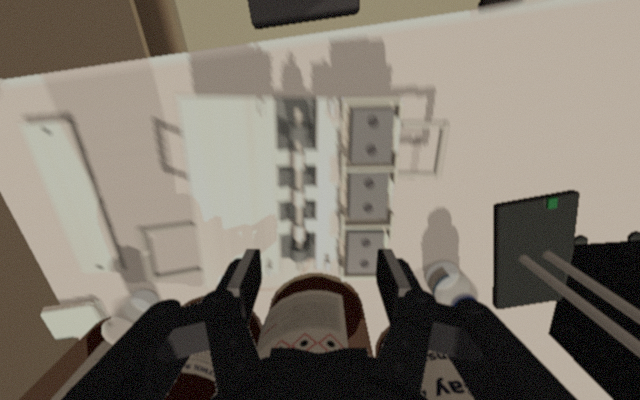

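All three coupons sit in the bays, dimples up. The board's marks are 199.8 mm apart, so its centre is near (0.518, -0.337) at yaw -2.9°. Going there.

>>> {"api": "jog_arm", "payload": {
  "travel": [
    [0,-0.04,0],
    [0,-0.08,0],
    [0.005,-0.12,0.0],
    [0.01,-0.16,0],
    [0.01,-0.2,0]
  ],
  "spin": [-1,-2,-4,-5,-5],
  "fingers": [-0.6,-0.8,-1,-1,-1]
}}

```text
t: 20.88
tcp_pos: [0.4687, -0.1979, 0.2444]
eef_rot: [0.021, 1.0, -0.0, 0.001]
wrist_force: [1.2, 0.0, -0.6]
grip_width: 1.0
```

```bash
python3 - <<'E'
from h import *
rel([.48,-.337,.20],177.1)
E
```

```text
t 20.88 tcp [ 0.4687 -0.1979  0.2444] head 177.55 grip 1.000 F [ 1.2  0.  -0.6]
travel mm [-17.2, -138.4, 44.6] spin 0.4458293218990832 rows>= 3.5112858532565436
```

>>> {"api": "jog_arm", "payload": {
  "travel": [
    [-0.005,-0.04,0.01],
    [-0.01,-0.08,0.02],
    [-0.017,-0.12,0.04],
    [-0.017,-0.138,0.045],
    [-0.017,-0.138,0.045]
  ],
  "spin": [0.4,0.4,0.4,0.4,0.4],
  "fingers": [-1,-1,-1,-1,-1]
}}

```text
t: 21.3
tcp_pos: [0.4794, -0.3386, 0.1966]
eef_rot: [0.028, 1.0, 0.0, -0.001]
wrist_force: [-0.9, 0.5, 0.7]
grip_width: 1.004
```

>>> {"api": "jog_arm", "payload": {
  "travel": [
    [0,0,0],
    [0,0,0],
    [0,0,0],
    [0,0,0],
    [0,0,0]
  ],
  "spin": [0,0,0,0,0],
  "fingers": [-1,-1,-1,-1,-1]
}}

```text
t: 21.72
tcp_pos: [0.4812, -0.3342, 0.1992]
eef_rot: [0.025, 1.0, -0.0, 0.0]
wrist_force: [-0.2, -1.0, -0.3]
grip_width: 0.997
```

```bash
python3 - <<'E'
from h import *
c=snap("wrist","w19")
rel([.5175,-.337,.013],177.1)
E
```

```text
t 21.77 tcp [ 0.4811 -0.3344  0.1991] head 177.17 grip 0.995 F [ 0.4  0.2 -0.2]
travel mm [-36.4, -0.7, 186.1] spin 0.06685339655194866 rows>= 4.547145067944604
```

View pics/w19.png

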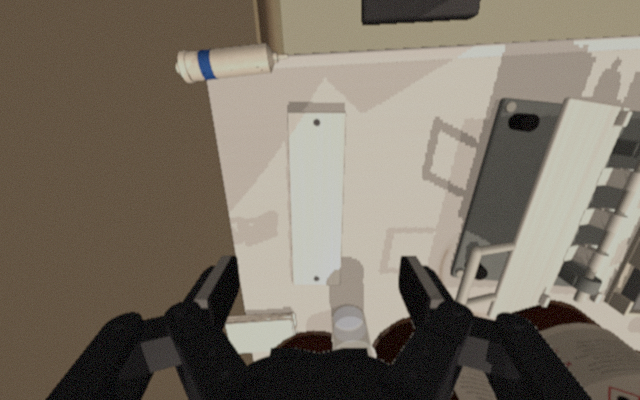

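```bash
python3 - <<'E'
from h import *
c=load("w19")
m=pair(c,(317,122),(317,279),z=.01,r=5)
for q in((291,200),(344,200),(288,108),(345,109),(293,285),(341,283)):
    d=onplane(c,*q,.01)-m;a=np.radians(-3);u=np.array([np.cos(a),np.sin(a)]);v=np.array([-np.sin(a),np.cos(a)]);print(q,(d[:2]@u).round(4),(d[:2]@v).round(4))
print("beaker",onplane(c,348,320,.068),onplane(c,346,345,0))
rel(m+[0,0,.003],177)
E
```

```text
mid [ 0.5177 -0.3379  0.01  ] sep 0.2000 ang -3.04
(291, 200) -0.0097 -0.0301
(344, 200) -0.0099 0.0333
(288, 108) -0.1145 -0.0303
(345, 109) -0.1136 0.0309
(293, 285) 0.1107 -0.0309
(341, 283) 0.1073 0.0332
beaker [ 0.63518857 -0.30692615  0.068     ] [ 0.74426806 -0.30478378  0.        ]
t 21.77 tcp [ 0.4811 -0.3344  0.1991] head 177.17 grip 0.995 F [ 0.4  0.2 -0.2]
travel mm [-36.6, -1.6, 186.1] spin 0.16685339655194298 rows>= 4.548253259023303
```

>>> {"api": "jog_arm", "payload": {
  "travel": [
    [-0.015,-0.001,0.035],
    [-0.03,-0.0015,0.07],
    [-0.0365,-0.0015,0.105],
    [-0.0365,-0.0015,0.13],
    [-0.0365,-0.0015,0.13]
  ],
  "spin": [0,0,0,0,0],
  "fingers": [-1,-1,-1,-1,-1]
}}

```text
t: 22.18
tcp_pos: [0.514, -0.3348, 0.0617]
eef_rot: [0.025, 1.0, 0.004, -0.005]
wrist_force: [-0.3, 0.9, -0.4]
grip_width: 1.002
```

>>> {"api": "jog_arm", "payload": {
  "travel": [
    [0,0,0.0],
    [0,0,0],
    [0,0,0],
    [0,0,0],
    [0,0,0]
  ],
  "spin": [0,0,0,0,0],
  "fingers": [-1,-1,-1,-1,-1]
}}

```text
t: 22.6
tcp_pos: [0.518, -0.3394, 0.0706]
eef_rot: [0.025, 1.0, -0.001, 0.001]
wrist_force: [-0.5, 0.3, -0.3]
grip_width: 0.998
```

```bash
python3 - <<'E'
from h import *
rel([.5177,-.3379,.013],177)
E
```

```text
t 22.60 tcp [ 0.518  -0.3394  0.0706] head 177.08 grip 0.998 F [-0.5  0.3 -0.3]
travel mm [0.5, 1.6, 57.6] spin 0.08304106911435838 rows>= 1.3814452460509112
```

>>> {"api": "jog_arm", "payload": {
  "travel": [
    [0.0005,0.0015,0.025],
    [0.0005,0.0015,0.042],
    [0.0005,0.0015,0.052],
    [0.0005,0.0015,0.057],
    [0.0005,0.0015,0.058]
  ],
  "spin": [0,0,0,0,0],
  "fingers": [-1,-1,-1,-1,-1]
}}

```text
t: 23.02
tcp_pos: [0.5163, -0.3368, 0.0097]
eef_rot: [0.025, 1.0, 0.0, -0.0]
wrist_force: [-0.6, 0.3, -0.4]
grip_width: 0.999
```

>>> {"api": "jog_arm", "payload": {
  "travel": [
    [0,0,0],
    [0,0,0],
    [0,0,0],
    [0,0,0],
    [0,0,0]
  ],
  "spin": [0,0,0,0,0],
  "fingers": [-0.6,-0.5,-0.4,0,0],
  "squeeze": 50
}}

```text
t: 23.43
tcp_pos: [0.5178, -0.3381, 0.0123]
eef_rot: [0.025, 1.0, -0.001, 0.001]
wrist_force: [-0.1, -0.2, 5.2]
grip_width: 0.73
```

```bash
python3 - <<'E'
from h import *
c=snap("wrist","w20")
rel([.5177,-.3379,.013],177)
E
```

```text
t 23.48 tcp [ 0.5178 -0.3381  0.0123] head 177.09 grip 0.728 F [-0.5 -0.3  5.8]
travel mm [0.1, 0.2, -0.7] spin 0.09327327644814432 rows>= 0.018500719401288085
```

View pics/w20.png

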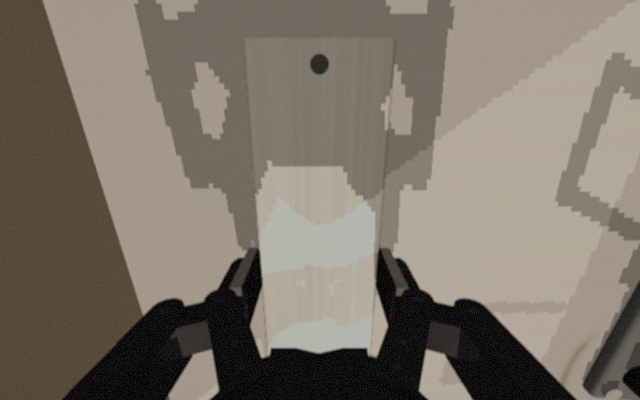

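>>> {"api": "jog_arm", "payload": {
  "travel": [
    [0,0,-0.005],
    [0,0,-0.03],
    [0,0,-0.07],
    [0,0,-0.11],
    [0,0,-0.15]
  ],
  "spin": [0,0,0,0,0],
  "fingers": [0,0,0,0,0]
}}

```text
t: 23.9
tcp_pos: [0.5157, -0.3359, 0.1605]
eef_rot: [0.025, 1.0, 0.001, -0.001]
wrist_force: [1.1, -1.1, -2.0]
grip_width: 0.727
```

>>> {"api": "jog_arm", "payload": {
  "travel": [
    [0.0,0.0,-0.03],
    [0.0,0.03,-0.06],
    [0,0.065,-0.07],
    [0,0.1,-0.07],
    [0,0.14,-0.07]
  ],
  "spin": [0,0,1,2,3],
  "fingers": [0,0,0,0,0]
}}

```text
t: 24.32
tcp_pos: [0.5236, -0.1964, 0.2314]
eef_rot: [0.053, 0.999, -0.0, 0.001]
wrist_force: [0.5, 0.4, -1.5]
grip_width: 0.73
```

```bash
python3 - <<'E'
from h import *
rel([.542,.0563,.22],172.4)
E
```

```text
t 24.32 tcp [ 0.5236 -0.1964  0.2314] head 173.94 grip 0.730 F [ 0.5  0.4 -1.5]
travel mm [8.4, 253.3, 11.2] spin 1.5443308843350962 rows>= 6.083153735581319
```

>>> {"api": "jog_arm", "payload": {
  "travel": [
    [0.002,0.035,0],
    [0.004,0.075,0],
    [0.006,0.115,0],
    [0.008,0.15,0],
    [0.008,0.185,0]
  ],
  "spin": [0.5,1,1.5,1.5,1.5],
  "fingers": [0,0,0,0,0]
}}

```text
t: 24.73
tcp_pos: [0.5336, -0.0101, 0.2295]
eef_rot: [0.064, 0.998, 0.0, -0.001]
wrist_force: [0.6, 0.2, -1.3]
grip_width: 0.728
```

```bash
python3 - <<'E'
from h import *
rel([.542,.0563,.13],172.4)
E
```

```text
t 24.73 tcp [ 0.5336 -0.0101  0.2295] head 172.61 grip 0.728 F [ 0.6  0.2 -1.3]
travel mm [-0.0, 66.9, 99.5] spin 0.21095918186884433 rows>= 2.8749918936717807
```

>>> {"api": "jog_arm", "payload": {
  "travel": [
    [0,0.03,0.01],
    [0,0.055,0.03],
    [0,0.067,0.055],
    [0,0.067,0.08],
    [0,0.067,0.095]
  ],
  "spin": [0,0,0,0,0],
  "fingers": [0,0,0,0,0]
}}

```text
t: 25.15
tcp_pos: [0.541, 0.0556, 0.1316]
eef_rot: [0.063, 0.998, 0.0, -0.003]
wrist_force: [-0.5, 0.3, -1.8]
grip_width: 0.73
```

>>> {"api": "jog_arm", "payload": {
  "travel": [
    [0,0,0],
    [0,0,0],
    [0,0,0],
    [0,0,0],
    [0,0,0]
  ],
  "spin": [0,0,0,0,0],
  "fingers": [0,0,0,0,0]
}}

```text
t: 25.57
tcp_pos: [0.5445, 0.0538, 0.1371]
eef_rot: [0.065, 0.998, -0.0, 0.002]
wrist_force: [-0.1, 0.6, -1.3]
grip_width: 0.728
```

```bash
python3 - <<'E'
from h import *
c=snap("wrist","w21")
rel([.542,.0563,.13],172.4)
E
```

```text
t 25.62 tcp [0.5444 0.0538 0.1368] head 172.57 grip 0.726 F [ 0.5  0.3 -2.1]
travel mm [2.7, 2.2, 6.8] spin 0.16579004965311128 rows>= 0.1833918696357769
```

View pics/w21.png

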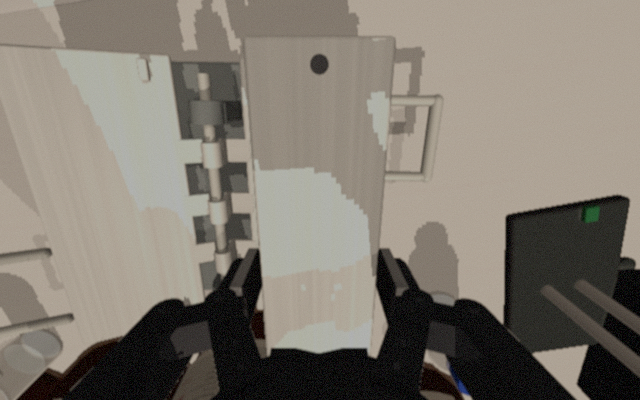

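```bash
cat >> h.py <<'E'
def instool(c,q,z,ref,psi):
    a=np.radians(psi-180);u=np.array([np.cos(a),np.sin(a)]);v=np.array([-np.sin(a),np.cos(a)])
    d=onplane(c,*q,z)[:2]-np.array(ref);return (d@u).round(4),(d@v).round(4)
E
python3 - <<'E'
from h import *
c=load("w21");s=st();z=s["tcp_pos"][2]-.0023
q=darkblob(c,319,64,10);print(q,instool(c,q,z,s["tcp_pos"][:2],172.5))
for q in ((244,38),(394,38)): print(instool(c,q,z,s["tcp_pos"][:2],172.5))
E
```

```text
(np.float64(319.0273463137169), np.float64(63.821483264056006)) (np.float64(-0.0996), np.float64(0.001))
(np.float64(-0.1091), np.float64(-0.0298))
(np.float64(-0.1092), np.float64(0.0318))
```

>>> {"api": "jog_arm", "payload": {
  "travel": [
    [0.0025,0.002,0.015],
    [0.0025,0.002,0.03],
    [0.0025,0.002,0.04],
    [0.0025,0.002,0.048],
    [0.0025,0.002,0.05]
  ],
  "spin": [0.1,0.1,0.1,0.1,0.1],
  "fingers": [0,0,0,0,0]
}}

```text
t: 26.03
tcp_pos: [0.5405, 0.0564, 0.084]
eef_rot: [0.066, 0.998, 0.0, -0.001]
wrist_force: [0.2, 0.3, -1.7]
grip_width: 0.728
```

>>> {"api": "jog_arm", "payload": {
  "travel": [
    [0,0,0],
    [0,0,0],
    [0,0,0],
    [0,0,0],
    [0,0,0]
  ],
  "spin": [0,0,0,0,0],
  "fingers": [0,0,0,0,0]
}}

```text
t: 26.45
tcp_pos: [0.5418, 0.0564, 0.086]
eef_rot: [0.065, 0.998, -0.0, 0.001]
wrist_force: [-0.7, -0.4, -1.9]
grip_width: 0.73
```

```bash
python3 - <<'E'
from h import *
c=snap("wrist","w22")
rel([.542,.0563,.077],172.4)
t=snap("top","top3")
cv2.imwrite("pics/t3z.png",cv2.resize(t["frame"][150:240,290:400],None,fx=6,fy=6,interpolation=cv2.INTER_CUBIC))
cv2.imwrite("pics/w22z.png",cv2.resize(c["frame"][0:260,200:440],None,fx=3,fy=2.3,interpolation=cv2.INTER_CUBIC))
E
```

```text
t 26.50 tcp [0.5417 0.0564 0.0859] head 172.50 grip 0.730 F [-0.6 -0.1 -1.4]
travel mm [-0.3, -0.1, 8.9] spin 0.09574196611686148 rows>= 0.21279359755436347
```

View pics/w22z.png

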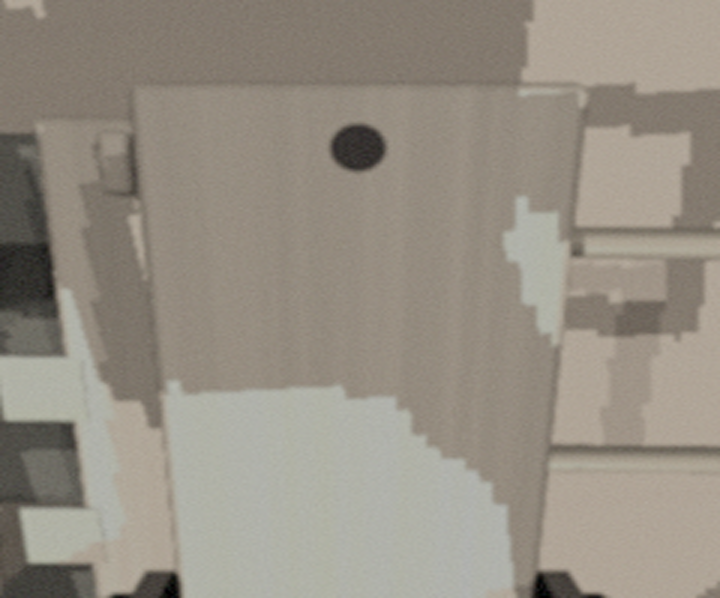

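View pics/t3z.png

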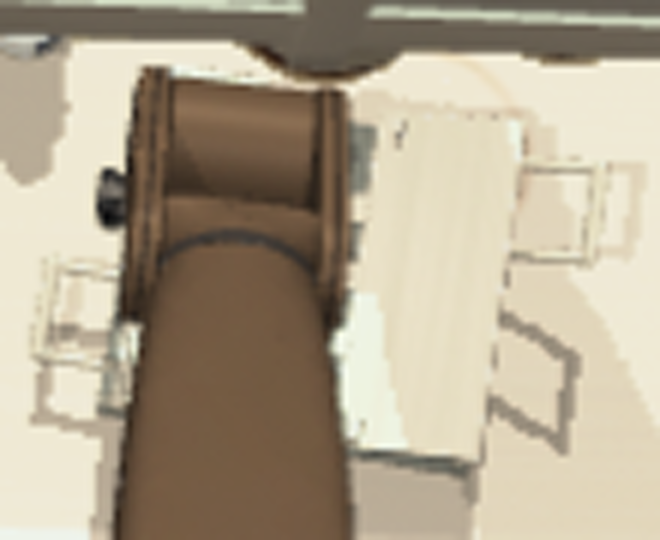

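>>> {"api": "jog_arm", "payload": {
  "travel": [
    [-0.0005,0,0.003],
    [-0.0005,0,0.0055],
    [-0.0005,0,0.0075],
    [-0.0005,0,0.009],
    [-0.0005,0,0.0095]
  ],
  "spin": [0,0,0,0,0],
  "fingers": [0,0,0,0,0]
}}

```text
t: 26.97
tcp_pos: [0.5415, 0.0564, 0.0762]
eef_rot: [0.065, 0.998, -0.0, -0.001]
wrist_force: [-3.2, 0.6, 7.0]
grip_width: 0.726
```

>>> {"api": "jog_arm", "payload": {
  "travel": [
    [0,0,0],
    [0,0,0],
    [0,0,0],
    [0,0,0],
    [0,0,0]
  ],
  "spin": [0,0,0,0,0],
  "fingers": [0,0,0,0,0]
}}

```text
t: 27.38
tcp_pos: [0.5415, 0.0564, 0.0762]
eef_rot: [0.065, 0.998, -0.0, -0.0]
wrist_force: [-4.8, 0.1, 6.8]
grip_width: 0.728
```

>>> {"api": "jog_arm", "payload": {
  "travel": [
    [0,0,0],
    [0,0,0],
    [0,0,0],
    [0,0,-0.01],
    [0,0,-0.03]
  ],
  "spin": [0,0,0,0,0],
  "fingers": [-0.8,-1,-1,-1,-1]
}}

```text
t: 27.8
tcp_pos: [0.5398, 0.0564, 0.1037]
eef_rot: [0.066, 0.998, 0.0, -0.003]
wrist_force: [-0.5, -0.2, 0.5]
grip_width: 0.996
```

>>> {"api": "jog_arm", "payload": {
  "travel": [
    [0.02,0,-0.03],
    [0.04,0,-0.06],
    [0.06,0,-0.09],
    [0.06,-0.02,-0.12],
    [0.06,-0.02,-0.12]
  ],
  "spin": [0,0,0,0,0],
  "fingers": [-1,-1,-1,-1,-1]
}}

```text
t: 28.22
tcp_pos: [0.4825, 0.0428, 0.2339]
eef_rot: [0.066, 0.998, -0.001, 0.007]
wrist_force: [1.5, -0.2, 1.3]
grip_width: 1.002
```

>>> {"api": "jog_arm", "payload": {
  "travel": [
    [0,0,0],
    [0,0,0],
    [0,0,0],
    [0,0,0],
    [0,0,0]
  ],
  "spin": [0,0,0,0,0],
  "fingers": [-1,-1,-1,-1,-1]
}}

```text
t: 28.63
tcp_pos: [0.4792, 0.0446, 0.2243]
eef_rot: [0.065, 0.998, 0.0, -0.001]
wrist_force: [-0.9, 0.5, 0.2]
grip_width: 1.001
```

```bash
python3 - <<'E'
from h import *
c=snap("wrist","w23")
rel([.542,.0563,.077],172.4)
cv2.imwrite("pics/w23z.png",cv2.resize(c["frame"][80:380,140:540],None,fx=2,fy=2,interpolation=cv2.INTER_CUBIC))
E
```

```text
t 28.68 tcp [0.4793 0.0446 0.2246] head 172.51 grip 1.000 F [ 0.3  0.1 -0.2]
travel mm [-61.0, 19.8, 147.4] spin 0.10925634502663684 rows>= 3.8551239836051847
```

View pics/w23z.png

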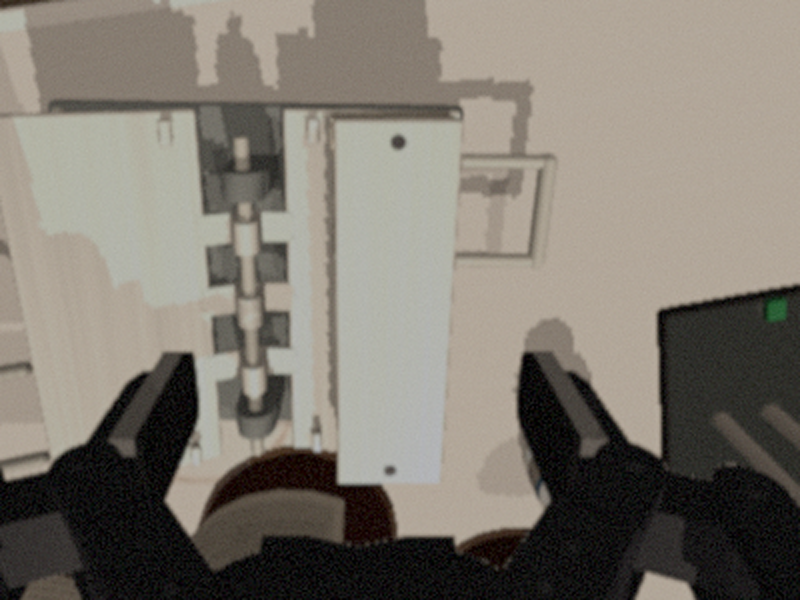

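```bash
python3 - <<'E'
from h import *
c=load("w23")
m=pair(c,(140+398/2,80+142/2),(140+390/2,80+470/2),z=.074,r=4)
for n,q,z in(("near nub",(313,122),.046),("far nub",(317,430),.046),("bar n",(548,160),.035),("bar f",(535,262),.035),("hinge n",(241,145),.056),("hinge f",(257,440),.056)):
    print(n,onplane(c,140+q[0]/2,80+q[1]/2,z).round(4))
E
```

```text
mid [0.5421 0.0574 0.074 ] sep 0.2000 ang -7.60
near nub [0.4315 0.028  0.046 ]
far nub [ 6.281e-01 -2.000e-04  4.600e-02]
bar n [0.4714 0.1566 0.035 ]
bar f [0.5331 0.1475 0.035 ]
hinge n [ 0.4372 -0.0106  0.056 ]
hinge f [ 0.6231 -0.0374  0.056 ]
```

```bash
python3 - <<'E'
from h import *
for n in("s2","top2"):
    c=load(n);print(n,ray(c,320,200))
t=load("top2")
for z in(.6,.8,.9,1.0,1.1):print(z,onplane(t,343,152,z).round(3))
c=load("w16")
print("bottle base?",onplane(c,437,262,0),"cap",onplane(c,492,318,.091))
c=load("w12");print(onplane(c,437,262,0))
E
```

```text
s2 (array([0.76296614, 0.59822661, 1.1519642 ]), array([-0.20983976, -0.4285283 , -0.8789296 ]))
top2 (array([0.23314241, 0.18549586, 1.57886748]), array([ 0.17549199, -0.07999875, -0.98136472]))
0.6 [0.535 0.049 0.6  ]
0.8 [0.473 0.077 0.8  ]
0.9 [0.442 0.091 0.9  ]
1.0 [0.411 0.105 1.   ]
1.1 [0.381 0.119 1.1  ]
bottle base? [0.70436322 0.16407732 0.        ] cap [0.69617536 0.16833162 0.091     ]
[0.62651904 0.16967692 0.        ]
```

```bash
python3 - <<'E'
from h import *
rel([.505,-.188,.225],172.2)
E
```

```text
t 28.68 tcp [0.4793 0.0446 0.2246] head 172.51 grip 1.000 F [ 0.3  0.1 -0.2]
travel mm [-55.8, -227.3, -0.6] spin 0.3092563450266539 rows>= 5.611822374666405
```

>>> {"api": "jog_arm", "payload": {
  "travel": [
    [-0.01,-0.04,0],
    [-0.02,-0.08,0],
    [-0.03,-0.12,0],
    [-0.04,-0.16,0],
    [-0.05,-0.195,0]
  ],
  "spin": [0.3,0.3,0.3,0.3,0.3],
  "fingers": [-1,-1,-1,-1,-1]
}}

```text
t: 29.1
tcp_pos: [0.5036, -0.1576, 0.2252]
eef_rot: [0.068, 0.998, 0.0, -0.0]
wrist_force: [-0.1, 0.3, -0.2]
grip_width: 0.999
```

>>> {"api": "jog_arm", "payload": {
  "travel": [
    [-0.006,-0.032,0],
    [-0.006,-0.032,0],
    [-0.006,-0.032,0],
    [-0.006,-0.032,0],
    [-0.006,-0.032,0]
  ],
  "spin": [0,0,0,0,0],
  "fingers": [-1,-1,-1,-1,-1]
}}

```text
t: 29.52
tcp_pos: [0.5052, -0.1868, 0.2253]
eef_rot: [0.067, 0.998, 0.0, -0.0]
wrist_force: [-0.2, 0.3, 0.7]
grip_width: 1.0
```

```bash
python3 - <<'E'
from h import *
c=snap("wrist","w24")
rel([.563,-.1957,.12],172.2)
E
```

```text
t 29.57 tcp [ 0.5053 -0.1866  0.2255] head 172.29 grip 0.996 F [-0.5 -0.8  0.5]
travel mm [-58.5, -1.3, 105.5] spin 0.08911355710043267 rows>= 2.8918268059859376
```

View pics/w24.png

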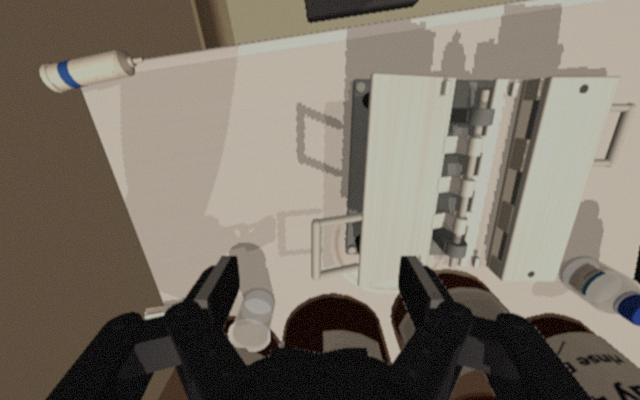

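```bash
cat >> h.py <<'E'
def tri(L):
    A=np.zeros((3,3));b=np.zeros(3)
    for c,p in L:
        o,d=ray(c,*p);d/=np.linalg.norm(d);M=np.eye(3)-np.outer(d,d);A+=M;b+=M@o
    X=np.linalg.solve(A,b);return X,[(proj(c,X)-p).round(1).tolist() for c,p in L]
E
python3 - <<'E'
from h import *
a=load("w2");b=load("w24")
print(tri([(a,(177.5,252)),(b,(316.5,220.5))]));print(tri([(a,(180,287)),(b,(316.5,277))]))
for z in(.09,.097,.105):print(onplane(b,316.5,248,z))
cv2.imwrite("pics/w24z.png",cv2.resize(b["frame"][190:300,280:400],None,fx=5,fy=5,interpolation=cv2.INTER_CUBIC))
E
```

```text
(array([ 0.53031408, -0.19076055,  0.10146442]), [[-0.1, -0.5], [0.3, 0.7]])
(array([ 0.59510759, -0.20039543,  0.09545681]), [[-0.0, 1.4], [-0.4, -1.9]])
[ 0.56572678 -0.1959629   0.09      ]
[ 0.56190489 -0.19539904  0.097     ]
[ 0.55753703 -0.19475463  0.105     ]
```

View pics/w24z.png

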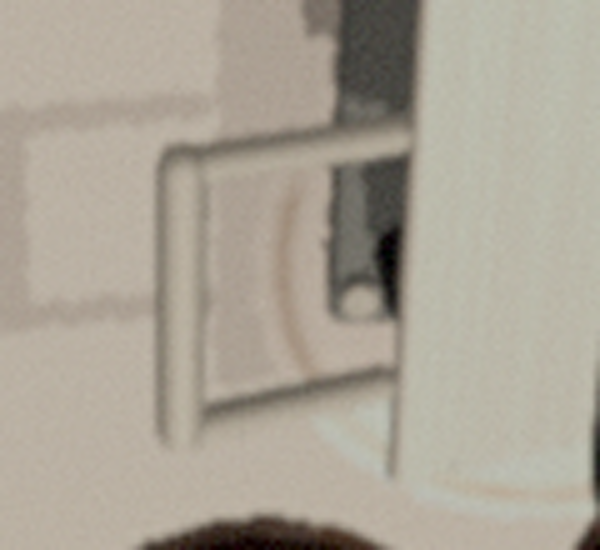

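>>> {"api": "jog_arm", "payload": {
  "travel": [
    [-0.02,0,0.0],
    [-0.04,0,0.02],
    [-0.058,-0.001,0.04],
    [-0.058,-0.001,0.06],
    [-0.058,-0.001,0.07]
  ],
  "spin": [0,0,0,0,0],
  "fingers": [0,0.3,0.3,0.3,0.3]
}}

```text
t: 29.98
tcp_pos: [0.5622, -0.1948, 0.1529]
eef_rot: [0.067, 0.998, 0.001, -0.002]
wrist_force: [-1.2, 0.4, -0.7]
grip_width: 0.351
```

>>> {"api": "jog_arm", "payload": {
  "travel": [
    [0,0,0],
    [0,0,0],
    [0,0,0],
    [0,0,0],
    [0,0,0]
  ],
  "spin": [0,0,0,0,0],
  "fingers": [0.3,0.3,0.3,0.3,0.3]
}}

```text
t: 30.4
tcp_pos: [0.5633, -0.1972, 0.1576]
eef_rot: [0.068, 0.998, -0.001, 0.001]
wrist_force: [-0.4, -0.2, 0.4]
grip_width: 0.348
```

```bash
python3 - <<'E'
from h import *
c=snap("wrist","w25")
rel([.5625,-.1956,.093],172.2)
E
```

```text
t 30.45 tcp [ 0.5632 -0.1972  0.1573] head 172.19 grip 0.349 F [ 0.7 -0.9  0.6]
travel mm [1.0, 1.5, 64.3] spin -0.0137680105100344 rows>= 1.543003544927735
```

View pics/w25.png

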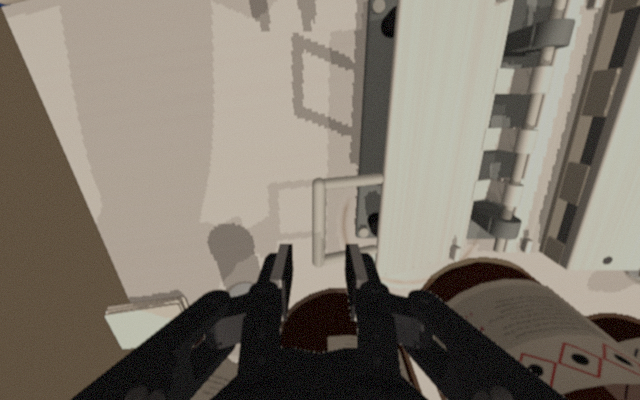

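Bar at column ~318, centred between the fingers. I'll lower onto it and pinch.

>>> {"api": "jog_arm", "payload": {
  "travel": [
    [0.001,0.0015,0.025],
    [0.001,0.0015,0.045],
    [0.001,0.0015,0.057],
    [0.001,0.0015,0.063],
    [0.001,0.0015,0.0645]
  ],
  "spin": [0,0,0,0,0],
  "fingers": [0.3,0.3,0.3,0.3,0.3]
}}

```text
t: 30.87
tcp_pos: [0.5613, -0.195, 0.0902]
eef_rot: [0.068, 0.998, 0.0, -0.001]
wrist_force: [0.1, 0.3, 0.6]
grip_width: 0.353
```

>>> {"api": "jog_arm", "payload": {
  "travel": [
    [0,0,0],
    [0,0,0],
    [0,0,0],
    [0,0,0],
    [0,0,0]
  ],
  "spin": [0,0,0,0,0],
  "fingers": [0.4,0.6,0.8,0.9,0.9],
  "squeeze": 40
}}

```text
t: 31.28
tcp_pos: [0.5626, -0.1971, 0.0929]
eef_rot: [0.068, 0.998, -0.002, 0.001]
wrist_force: [-0.7, -5.7, 0.7]
grip_width: 0.101
```

```bash
python3 - <<'E'
from h import *
c=snap("wrist","w26")
rel([.5625,-.1956,.093],172.2)
E
```

```text
t 31.33 tcp [ 0.5627 -0.1972  0.0929] head 172.20 grip 0.103 F [-0.4 -5.3 -0.1]
travel mm [0.4, 1.5, -0.1] spin -0.000390550719885141 rows>= 0.038083101043070916
```

View pics/w26.png

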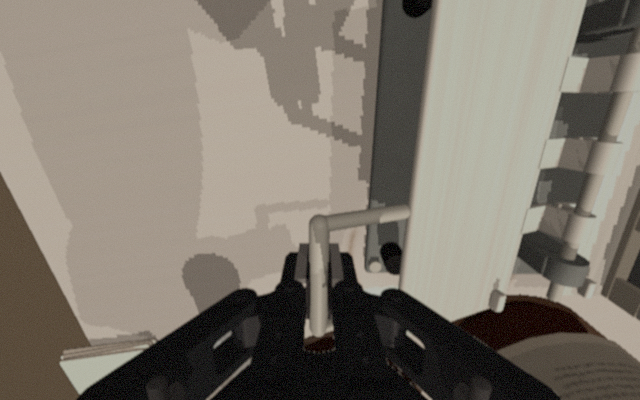

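```bash
cat > arc.py <<'E'
import numpy as np
def arc(phis,rho=.1713,sgn=1):
    # phis: first is present, then groups of 5
    p=np.radians(phis)
    base=p[0];out=[]
    i=1
    while i<len(p):
        g=p[i:i+5]
        print([[0,round(sgn*rho*(np.cos(base)-np.cos(x)),4),round(-rho*(np.sin(x)-np.sin(base)),4)] for x in g]," ->",np.degrees(g[-1]).round(1))
        base=g[-1];i+=5
E
python3 - <<'E'
from arc import *
ph=[14]+list(np.arange(1,6)*3.2+14)
while ph[-1]<150: ph+= [ph[-1]+4*k for k in range(1,6)]
while ph[-1]<165: ph+= [ph[-1]+2*k for k in range(1,6)]
print(ph[-1])
arc(ph)
E
```

```text
170.0
[[0, np.float64(0.0026), np.float64(-0.0092)], [0, np.float64(0.0057), np.float64(-0.0183)], [0, np.float64(0.0092), np.float64(-0.0271)], [0, np.float64(0.0133), np.float64(-0.0358)], [0, np.float64(0.0179), np.float64(-0.0442)]]  -> 30.0
[[0, np.float64(0.0063), np.float64(-0.0101)], [0, np.float64(0.0134), np.float64(-0.0198)], [0, np.float64(0.021), np.float64(-0.029)], [0, np.float64(0.0294), np.float64(-0.0376)], [0, np.float64(0.0382), np.float64(-0.0456)]]  -> 50.0
[[0, np.float64(0.0094), np.float64(-0.0074)], [0, np.float64(0.0193), np.float64(-0.014)], [0, np.float64(0.0297), np.float64(-0.02)], [0, np.float64(0.0404), np.float64(-0.0253)], [0, np.float64(0.0515), np.float64(-0.0297)]]  -> 70.0
[[0, np.float64(0.0114), np.float64(-0.0037)], [0, np.float64(0.023), np.float64(-0.0066)], [0, np.float64(0.0347), np.float64(-0.0087)], [0, np.float64(0.0466), np.float64(-0.0099)], [0, np.float64(0.0586), np.float64(-0.0103)]]  -> 90.0
[[0, np.float64(0.0119), np.float64(0.0004)], [0, np.float64(0.0238), np.float64(0.0017)], [0, np.float64(0.0356), np.float64(0.0037)], [0, 
[... 336 characters left out ...]
 np.float64(0.0089), np.float64(0.008)], [0, np.float64(0.0172), np.float64(0.0166)], [0, np.float64(0.0249), np.float64(0.0258)], [0, np.float64(0.0319), np.float64(0.0354)], [0, np.float64(0.0382), np.float64(0.0456)]]  -> 150.0
[[0, np.float64(0.0029), np.float64(0.0052)], [0, np.float64(0.0056), np.float64(0.0106)], [0, np.float64(0.0081), np.float64(0.016)], [0, np.float64(0.0105), np.float64(0.0215)], [0, np.float64(0.0126), np.float64(0.0271)]]  -> 160.0
[[0, np.float64(0.0019), np.float64(0.0057)], [0, np.float64(0.0037), np.float64(0.0114)], [0, np.float64(0.0052), np.float64(0.0171)], [0, np.float64(0.0066), np.float64(0.023)], [0, np.float64(0.0077), np.float64(0.0288)]]  -> 170.0
```

>>> {"api": "jog_arm", "payload": {
  "travel": [
    [0,0.0026,-0.0092],
    [0,0.0057,-0.0183],
    [0,0.0092,-0.0271],
    [0,0.0133,-0.0358],
    [0,0.0179,-0.0442]
  ],
  "spin": [0,0,0,0,0],
  "fingers": [0.9,0.9,0.9,0.9,0.9]
}}

```text
t: 31.75
tcp_pos: [0.5651, -0.1797, 0.1363]
eef_rot: [0.068, 0.998, -0.003, 0.002]
wrist_force: [2.0, -7.3, -6.6]
grip_width: 0.095
```

>>> {"api": "jog_arm", "payload": {
  "travel": [
    [0,0.0063,-0.0101],
    [0,0.0134,-0.0198],
    [0,0.021,-0.029],
    [0,0.0294,-0.0376],
    [0,0.0382,-0.0456]
  ],
  "spin": [0,0,0,0,0],
  "fingers": [0.9,0.9,0.9,0.9,0.9]
}}

```text
t: 32.17
tcp_pos: [0.5705, -0.1422, 0.1827]
eef_rot: [0.068, 0.998, -0.003, 0.002]
wrist_force: [2.0, -7.5, -3.6]
grip_width: 0.099
```

```bash
python3 - <<'E'
from h import *
c=snap("wrist","w27")
rel([.5625,-.1956,.093],172.2)
E
```

```text
t 32.22 tcp [ 0.5708 -0.1405  0.1841] head 172.24 grip 0.096 F [-0.5 -3.9  1.9]
travel mm [1.2, -55.3, 91.4] spin 0.04217026325383699 rows>= 2.561561740489397
```

View pics/w27.png

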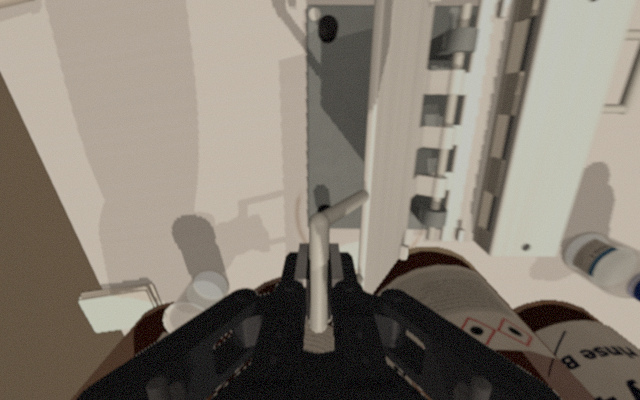

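The leaf is following smoothly, so I'll continue along the arc.

>>> {"api": "jog_arm", "payload": {
  "travel": [
    [0,0.0094,-0.0074],
    [0,0.0193,-0.014],
    [0,0.0297,-0.02],
    [0,0.0404,-0.0253],
    [0,0.0515,-0.0297]
  ],
  "spin": [0,0,0,0,0],
  "fingers": [0.9,0.9,0.9,0.9,0.9]
}}

```text
t: 32.63
tcp_pos: [0.5779, -0.0918, 0.2136]
eef_rot: [0.068, 0.998, -0.004, 0.003]
wrist_force: [0.2, -8.5, 5.1]
grip_width: 0.099
```

>>> {"api": "jog_arm", "payload": {
  "travel": [
    [0,0.0114,-0.0037],
    [0,0.023,-0.0066],
    [0,0.0347,-0.0087],
    [0,0.0466,-0.0099],
    [0,0.0586,-0.0103]
  ],
  "spin": [0,0,0,0,0],
  "fingers": [0.9,0.9,0.9,0.9,0.9]
}}

```text
t: 33.05
tcp_pos: [0.5864, -0.0332, 0.2256]
eef_rot: [0.068, 0.998, -0.004, 0.003]
wrist_force: [-1.0, -7.3, 5.9]
grip_width: 0.098
```

>>> {"api": "jog_arm", "payload": {
  "travel": [
    [0,0.0119,0.0004],
    [0,0.0238,0.0017],
    [0,0.0356,0.0037],
    [0,0.0472,0.0066],
    [0,0.0586,0.0103]
  ],
  "spin": [0,0,0,0,0],
  "fingers": [0.9,0.9,0.9,0.9,0.9]
}}

```text
t: 33.47
tcp_pos: [0.5948, 0.0259, 0.2147]
eef_rot: [0.068, 0.998, -0.002, 0.004]
wrist_force: [3.3, -6.6, 1.9]
grip_width: 0.094
```

>>> {"api": "jog_arm", "payload": {
  "travel": [
    [0,0.0111,0.0045],
    [0,0.0218,0.0097],
    [0,0.0322,0.0157],
    [0,0.0421,0.0224],
    [0,0.0515,0.0297]
  ],
  "spin": [0,0,0,0,0],
  "fingers": [0.9,0.9,0.9,0.9,0.9]
}}

```text
t: 33.88
tcp_pos: [0.6021, 0.0775, 0.1843]
eef_rot: [0.068, 0.998, -0.001, 0.004]
wrist_force: [3.8, -6.1, 1.4]
grip_width: 0.099
```

```bash
python3 - <<'E'
from h import *
c=snap("wrist","w28")
rel([.5855+.0231, -.0325+.1684,.072],172.2)
E
```

```text
t 33.93 tcp [0.6024 0.0793 0.1826] head 172.21 grip 0.100 F [ 5.6 -0.7  1.9]
travel mm [2.5, 56.9, 110.7] spin 0.006330017951000855 rows>= 2.9845444311481324
```

View pics/w28.png

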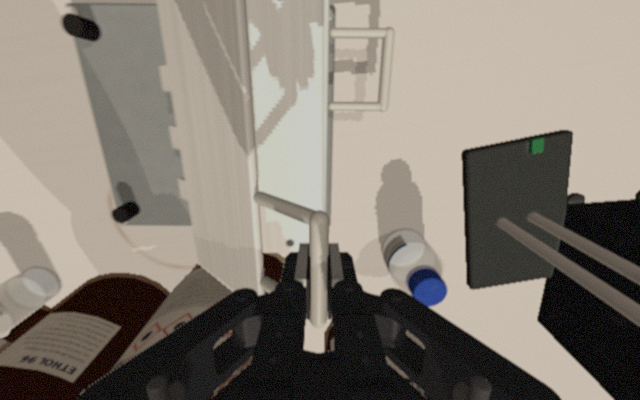

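>>> {"api": "jog_arm", "payload": {
  "travel": [
    [0,0.0089,0.008],
    [0,0.0172,0.0166],
    [0,0.0249,0.0258],
    [0,0.0319,0.0354],
    [0,0.0382,0.0456]
  ],
  "spin": [0,0,0,0,0],
  "fingers": [0.9,0.9,0.9,0.9,0.9]
}}

```text
t: 34.35
tcp_pos: [0.6076, 0.1153, 0.1382]
eef_rot: [0.068, 0.998, -0.001, 0.004]
wrist_force: [3.3, -7.2, 3.8]
grip_width: 0.101
```

>>> {"api": "jog_arm", "payload": {
  "travel": [
    [0,0.0029,0.0052],
    [0,0.0056,0.0106],
    [0,0.0081,0.016],
    [0,0.0105,0.0215],
    [0,0.0126,0.0271]
  ],
  "spin": [0,0,0,0,0],
  "fingers": [0.9,0.9,0.9,0.9,0.9]
}}

```text
t: 34.77
tcp_pos: [0.6093, 0.1273, 0.1111]
eef_rot: [0.068, 0.998, -0.001, 0.004]
wrist_force: [2.5, -6.0, 5.9]
grip_width: 0.094
```

```bash
python3 - <<'E'
from h import *
c=snap("wrist","w29")
rel([.5855+.0231, -.0325+.1684,.072],172.2)
from arc import *
arc([160,161.2,162.4,163.6,164.8,166,167,168,169,170,171,171.5,172,172.5,173,173.5])
E
```

```text
t 34.82 tcp [0.6092 0.1277 0.1099] head 172.21 grip 0.096 F [ 5.4 -5.   0.5]
travel mm [2.0, 8.1, 37.8] spin 0.00518171727844674 rows>= 0.9294909374518768
[[0, np.float64(0.0012), np.float64(0.0034)], [0, np.float64(0.0023), np.float64(0.0068)], [0, np.float64(0.0034), np.float64(0.0102)], [0, np.float64(0.0043), np.float64(0.0137)], [0, np.float64(0.0052), np.float64(0.0171)]]  -> 166.0
[[0, np.float64(0.0007), np.float64(0.0029)], [0, np.float64(0.0013), np.float64(0.0058)], [0, np.float64(0.0019), np.float64(0.0088)], [0, np.float64(0.0025), np.float64(0.0117)], [0, np.float64(0.003), np.float64(0.0146)]]  -> 171.0
[[0, np.float64(0.0002), np.float64(0.0015)], [0, np.float64(0.0004), np.float64(0.003)], [0, np.float64(0.0006), np.float64(0.0044)], [0, np.float64(0.0008), np.float64(0.0059)], [0, np.float64(0.001), np.float64(0.0074)]]  -> 173.5
```

View pics/w29.png

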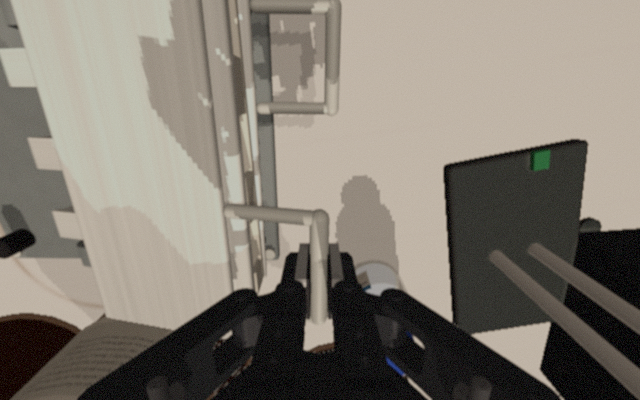

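>>> {"api": "jog_arm", "payload": {
  "travel": [
    [0,0.0012,0.0034],
    [0,0.0023,0.0068],
    [0,0.0034,0.0102],
    [0,0.0043,0.0137],
    [0,0.0052,0.0171]
  ],
  "spin": [0,0,0,0,0],
  "fingers": [0.9,0.9,0.9,0.9,0.9]
}}

```text
t: 35.23
tcp_pos: [0.6098, 0.1321, 0.0939]
eef_rot: [0.068, 0.998, -0.001, 0.003]
wrist_force: [2.4, -7.8, 5.2]
grip_width: 0.097
```

>>> {"api": "jog_arm", "payload": {
  "travel": [
    [0,0.0007,0.0029],
    [0,0.0013,0.0058],
    [0,0.0019,0.0088],
    [0,0.0025,0.0117],
    [0,0.003,0.0146]
  ],
  "spin": [0,0,0,0,0],
  "fingers": [0.9,0.9,0.9,0.9,0.9]
}}

```text
t: 35.65
tcp_pos: [0.6102, 0.1348, 0.0792]
eef_rot: [0.068, 0.998, -0.002, 0.003]
wrist_force: [2.2, -7.5, 4.6]
grip_width: 0.097
```

>>> {"api": "jog_arm", "payload": {
  "travel": [
    [0,0.0002,0.0015],
    [0,0.0004,0.003],
    [0,0.0006,0.0044],
    [0,0.0006,0.0044],
    [0,0.0006,0.0044]
  ],
  "spin": [0,0,0,0,0],
  "fingers": [0.9,0.9,0.9,0.9,0.9]
}}

```text
t: 36.07
tcp_pos: [0.6103, 0.135, 0.0774]
eef_rot: [0.067, 0.998, -0.002, 0.002]
wrist_force: [-3.9, -9.7, 15.6]
grip_width: 0.095
```

```bash
python3 - <<'E'
from h import *
c=snap("wrist","w30")
rel([.5855+.0231, -.0325+.1684,.072],172.2)
E
```

```text
t 36.12 tcp [0.6103 0.135  0.0774] head 172.26 grip 0.097 F [-4.6 -9.3 14.8]
travel mm [1.8, 0.7, 5.4] spin 0.06263337762368337 rows>= 0.13854020325116675
```

View pics/w30.png

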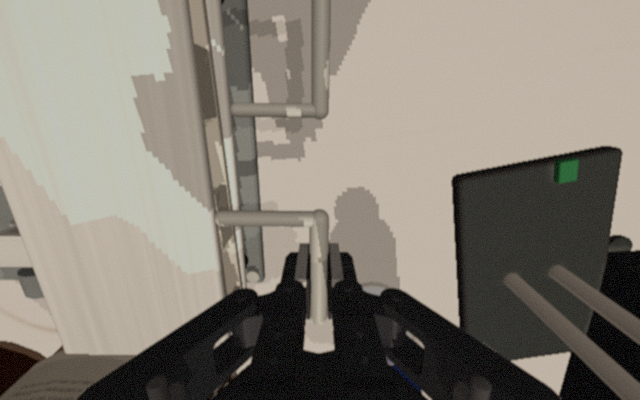

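>>> {"api": "jog_arm", "payload": {
  "travel": [
    [0,0,0],
    [0,0,0],
    [0,0,0],
    [0,0,0],
    [0,0,0]
  ],
  "spin": [0,0,0,0,0],
  "fingers": [0.6,0.3,0.3,0.3,0.3]
}}

```text
t: 36.53
tcp_pos: [0.6069, 0.1379, 0.0715]
eef_rot: [0.068, 0.998, 0.0, -0.001]
wrist_force: [0.2, 0.0, 0.9]
grip_width: 0.35
```

>>> {"api": "jog_arm", "payload": {
  "travel": [
    [0,0,-0.02],
    [0,0,-0.05],
    [0,0,-0.08],
    [0,0,-0.11],
    [0.03,0,-0.14]
  ],
  "spin": [0,0,0,0,0],
  "fingers": [0.3,0.3,0.3,0.3,0.3]
}}

```text
t: 36.95
tcp_pos: [0.581, 0.1409, 0.213]
eef_rot: [0.069, 0.998, 0.0, 0.001]
wrist_force: [-0.1, 0.3, 0.7]
grip_width: 0.345
```

>>> {"api": "jog_arm", "payload": {
  "travel": [
    [0.04,0,0],
    [0.08,0,0],
    [0.12,0,0],
    [0.12,0,0],
    [0.12,0,0]
  ],
  "spin": [0,0,0,0,0],
  "fingers": [0.3,0.3,0.3,0.3,0.3]
}}

```text
t: 37.37
tcp_pos: [0.4571, 0.1584, 0.2108]
eef_rot: [0.067, 0.998, -0.0, -0.001]
wrist_force: [0.3, -0.3, 0.2]
grip_width: 0.35
```

```bash
python3 - <<'E'
from h import *
c=snap("wrist","w31")
rel([.4996, .153,.030],172.2)
E
```

```text
t 37.42 tcp [0.4592 0.1582 0.2118] head 172.24 grip 0.352 F [-0.5 -0.8 -0.1]
travel mm [-40.6, 0.3, 181.9] spin 0.04485682796206447 rows>= 4.46855658986772
```

View pics/w31.png

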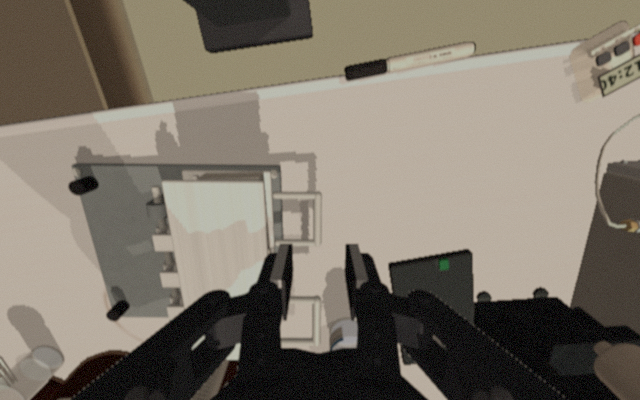

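>>> {"api": "jog_arm", "payload": {
  "travel": [
    [-0.02,0,0.03],
    [-0.04,0,0.06],
    [-0.04,0,0.09],
    [-0.04,0,0.11],
    [-0.04,0,0.11]
  ],
  "spin": [0,0,0,0,0],
  "fingers": [0.3,0.3,0.3,0.3,0.3]
}}

```text
t: 37.83
tcp_pos: [0.4976, 0.1516, 0.0967]
eef_rot: [0.069, 0.998, -0.001, -0.005]
wrist_force: [-0.1, 0.7, -1.0]
grip_width: 0.354
```

>>> {"api": "jog_arm", "payload": {
  "travel": [
    [0,0,0],
    [0,0,0],
    [0,0,0],
    [0,0,0],
    [0,0,0]
  ],
  "spin": [0,0,0,0,0],
  "fingers": [0.3,0.3,0.3,0.3,0.3]
}}

```text
t: 38.25
tcp_pos: [0.5001, 0.1526, 0.1034]
eef_rot: [0.068, 0.998, 0.0, 0.002]
wrist_force: [0.8, -0.3, -0.3]
grip_width: 0.347
```

```bash
python3 - <<'E'
from h import *
c=snap("wrist","w32")
rel([.4996, .1514,.030],172.2)
E
```

```text
t 38.30 tcp [0.4998 0.1525 0.1031] head 172.20 grip 0.350 F [-0.8 -0.4  0.3]
travel mm [0.3, -1.2, 73.1] spin 0.0014446900169104993 rows>= 1.7537678045027767
```

View pics/w32.png

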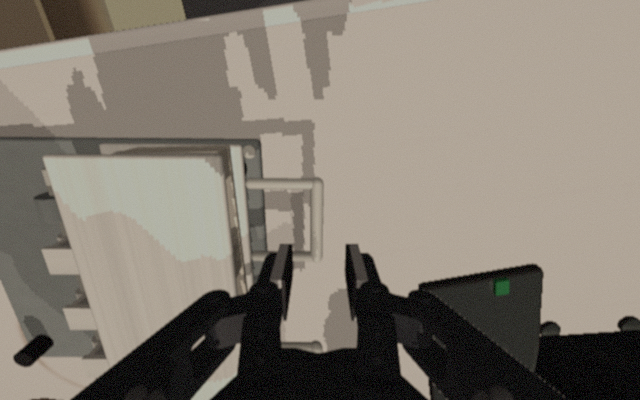

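```bash
python3 - <<'E'
from h import *
c=load("w32")
print("bar",onplane(c,318,183,.035),onplane(c,318,257,.035),onplane(c,318,220,.035))
a=np.radians(-7.8);u=np.array([np.cos(a),np.sin(a)]);v=np.array([-np.sin(a),np.cos(a)]);o=np.array([.531,-.0245])
for th in(0,2,4):
    t=np.radians(th)
    for nm,r,h in(("outer back",.118,.024),("outer seat",.118,.018),("inner back",.02,.024)):
        y=r*np.cos(t)-h*np.sin(t);z=.056+r*np.sin(t)+h*np.cos(t)
        p=o-.113*u+y*v;print(th,nm,proj(c,[*p,z]).round(1))
p=o-.111*u+.112*v;print("board top corner",proj(c,[*p,.074]).round(1),"tray bottom",proj(c,[*p,.038]).round(1))
p=o-.113*u+.118*v;print("left leaf corner",proj(c,[*p,.038]).round(1))
cv2.imwrite("pics/w32z.png",cv2.resize(c["frame"][130:280,30:280],None,fx=3.2,fy=3.2,interpolation=cv2.INTER_CUBIC))
E
```

```text
bar [0.47185397 0.15707846 0.035     ] [0.53263126 0.14874168 0.035     ] [0.50080942 0.15310666 0.035     ]
0 outer back [218.3 153. ]
0 outer seat [221.8 151.1]
0 inner back [ 36.6 152.9]
2 outer back [213.9 154.3]
2 outer seat [218.1 152.4]
2 inner back [ 33.8 153.2]
4 outer back [209.1 155.8]
4 outer seat [214.  153.7]
4 inner back [ 31.  153.4]
board top corner [211.6 154.6] tray bottom [230.4 145.1]
left leaf corner [238.9 142.1]
```

View pics/w32z.png

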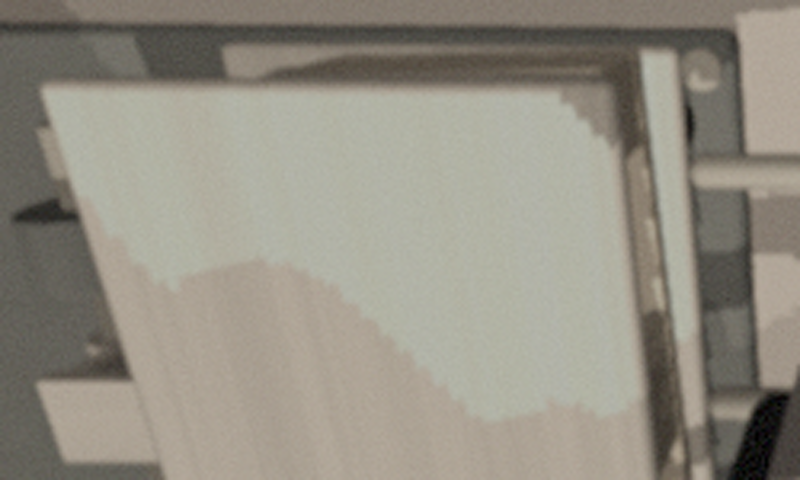

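>>> {"api": "jog_arm", "payload": {
  "travel": [
    [0,0.0005,0.03],
    [0,0.0005,0.05],
    [0,0.0005,0.064],
    [0,0.0005,0.071],
    [0,0.0005,0.073]
  ],
  "spin": [0,0,0,0,0],
  "fingers": [0.3,0.3,0.3,0.3,0.3]
}}

```text
t: 38.72
tcp_pos: [0.4985, 0.153, 0.028]
eef_rot: [0.068, 0.998, 0.0, -0.001]
wrist_force: [-0.3, 1.0, 0.9]
grip_width: 0.353
```

>>> {"api": "jog_arm", "payload": {
  "travel": [
    [0,0,0],
    [0,0,0],
    [0,0,0],
    [0,0,0],
    [0,0,0]
  ],
  "spin": [0,0,0,0,0],
  "fingers": [0.4,0.6,0.8,0.9,0.9],
  "squeeze": 70
}}

```text
t: 39.13
tcp_pos: [0.4999, 0.151, 0.0302]
eef_rot: [0.067, 0.998, -0.002, 0.0]
wrist_force: [-2.4, -8.4, 3.5]
grip_width: 0.093
```

```bash
python3 - <<'E'
from h import *
c=snap("wrist","w33")
rel([.4996, .1514,.030],172.2)
from arc import *
ph=[-7.04]+[-6,-4.5,-3,-1,1]
while ph[-1]<161: ph+= [ph[-1]+3*k for k in range(1,6)]
print(ph[-1])
ph+=[ph[-1]+1*k for k in range(1,6)]
ph+=[ph[-1]+.5*k for k in range(1,6)]
arc(ph,sgn=-1)
E
```

```text
t 39.18 tcp [0.4999 0.1509 0.0301] head 172.28 grip 0.089 F [-0.8 -7.8  2.3]
travel mm [0.3, 0.4, 0.1] spin 0.07554140544905863 rows>= 0.01294747089088378
166
[[0, np.float64(0.0004), np.float64(-0.0031)], [0, np.float64(0.0008), np.float64(-0.0076)], [0, np.float64(0.0011), np.float64(-0.012)], [0, np.float64(0.0013), np.float64(-0.018)], [0, np.float64(0.0013), np.float64(-0.024)]]  -> 1.0
[[0, np.float64(-0.0004), np.float64(-0.009)], [0, np.float64(-0.0013), np.float64(-0.0179)], [0, np.float64(-0.0026), np.float64(-0.0268)], [0, np.float64(-0.0044), np.float64(-0.0355)], [0, np.float64(-0.0066), np.float64(-0.0442)]]  -> 16.0
[[0, np.float64(-0.0027), np.float64(-0.0086)], [0, np.float64(-0.0058), np.float64(-0.017)], [0, np.float64(-0.0094), np.float64(-0.0252)], [0, np.float64(-0.0134), np.float64(-0.0332)], [0, np.float64(-0.0178), np.float64(-0.041)]]  -> 31.0
[[0, np.float64(-0.0048), np.float64(-0.0076)], [0, np.float64(-0.01), np.float64(-0.0149)], [0, np.float64(-0.0156), np.float64(-0.0219)], [0, np.float64(-0.0216), np.float64(-0.0286)], [0, np.float64(-0.0278), np.flo
[... 1727 characters left out ...]
-0.0041), np.float64(0.008)], [0, np.float64(-0.0079), np.float64(0.0161)], [0, np.float64(-0.0111), np.float64(0.0245)], [0, np.float64(-0.014), np.float64(0.033)], [0, np.float64(-0.0164), np.float64(0.0416)]]  -> 166.0
[[0, np.float64(-0.0007), np.float64(0.0029)], [0, np.float64(-0.0013), np.float64(0.0058)], [0, np.float64(-0.0019), np.float64(0.0088)], [0, np.float64(-0.0025), np.float64(0.0117)], [0, np.float64(-0.003), np.float64(0.0146)]]  -> 171.0
[[0, np.float64(-0.0002), np.float64(0.0015)], [0, np.float64(-0.0004), np.float64(0.003)], [0, np.float64(-0.0006), np.float64(0.0044)], [0, np.float64(-0.0008), np.float64(0.0059)], [0, np.float64(-0.001), np.float64(0.0074)]]  -> 173.5
```

View pics/w33.png

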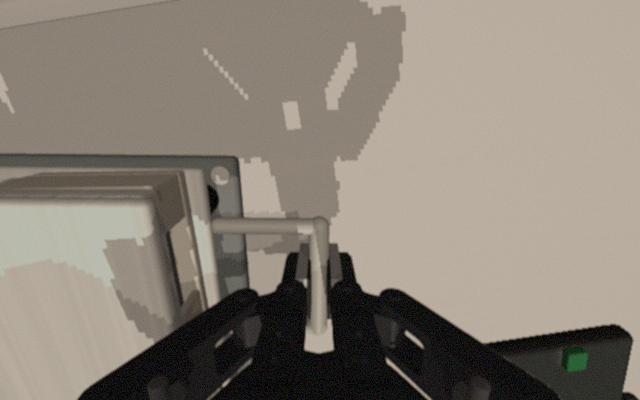

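>>> {"api": "jog_arm", "payload": {
  "travel": [
    [0,-0.001,-0.0031],
    [0,-0.0012,-0.0076],
    [0,-0.001,-0.012],
    [0,-0.0007,-0.018],
    [0,-0.0007,-0.024]
  ],
  "spin": [0,0,0,0,0],
  "fingers": [0.9,0.9,0.9,0.9,0.9]
}}

```text
t: 39.6
tcp_pos: [0.4999, 0.1523, 0.0522]
eef_rot: [0.069, 0.998, 0.001, 0.002]
wrist_force: [7.2, -0.6, -14.3]
grip_width: 0.085
```

>>> {"api": "jog_arm", "payload": {
  "travel": [
    [0,-0.0004,-0.009],
    [0,-0.0013,-0.0179],
    [0,-0.0026,-0.0268],
    [0,-0.0044,-0.0355],
    [0,-0.0066,-0.0442]
  ],
  "spin": [0,0,0,0,0],
  "fingers": [0.9,0.9,0.9,0.9,0.9]
}}

```text
t: 40.02
tcp_pos: [0.499, 0.1465, 0.0969]
eef_rot: [0.069, 0.998, 0.001, 0.002]
wrist_force: [6.8, 3.5, -10.8]
grip_width: 0.085
```

```bash
python3 - <<'E'
from h import *
c=snap("wrist","w34")
rel([.4996, .1514,.030],172.2)
t=snap("top","top4")
cv2.imwrite("pics/t4z.png",cv2.resize(t["frame"][150:240,290:400],None,fx=6,fy=6,interpolation=cv2.INTER_CUBIC))
E
```

```text
t 40.07 tcp [0.499  0.1461 0.0984] head 172.15 grip 0.083 F [ 2.2  1.8 -5.3]
travel mm [0.4, 5.2, 68.4] spin -0.05312543281857529 rows>= 1.6459839582213045
```

View pics/w34.png

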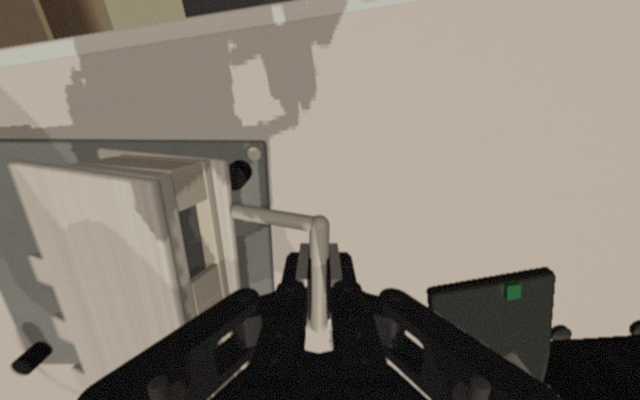

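>>> {"api": "jog_arm", "payload": {
  "travel": [
    [0,-0.0027,-0.0086],
    [0,-0.0058,-0.017],
    [0,-0.0094,-0.0252],
    [0,-0.0134,-0.0332],
    [0,-0.0178,-0.041]
  ],
  "spin": [0,0,0,0,0],
  "fingers": [0.9,0.9,0.9,0.9,0.9]
}}

```text
t: 40.53
tcp_pos: [0.4966, 0.1303, 0.138]
eef_rot: [0.069, 0.998, 0.003, 0.002]
wrist_force: [6.4, 7.3, -9.2]
grip_width: 0.088
```

>>> {"api": "jog_arm", "payload": {
  "travel": [
    [0,-0.0048,-0.0076],
    [0,-0.01,-0.0149],
    [0,-0.0156,-0.0219],
    [0,-0.0216,-0.0286],
    [0,-0.0278,-0.035]
  ],
  "spin": [0,0,0,0,0],
  "fingers": [0.9,0.9,0.9,0.9,0.9]
}}

```text
t: 40.95
tcp_pos: [0.4929, 0.1043, 0.1743]
eef_rot: [0.069, 0.998, 0.005, 0.002]
wrist_force: [3.1, 12.8, -3.0]
grip_width: 0.089
```

>>> {"api": "jog_arm", "payload": {
  "travel": [
    [0,-0.0066,-0.0061],
    [0,-0.0135,-0.0118],
    [0,-0.0207,-0.0171],
    [0,-0.0282,-0.022],
    [0,-0.0359,-0.0266]
  ],
  "spin": [0,0,0,0,0],
  "fingers": [0.9,0.9,0.9,0.9,0.9]
}}

```text
t: 41.37
tcp_pos: [0.4881, 0.0703, 0.2027]
eef_rot: [0.069, 0.998, 0.008, 0.002]
wrist_force: [-0.8, 17.3, 7.3]
grip_width: 0.082
```

```bash
python3 - <<'E'
from h import *
c=snap("wrist","w35")
rel([.4996, .1514,.030],172.2)
E
```

```text
t 41.42 tcp [0.4879 0.0689 0.2037] head 172.08 grip 0.087 F [-2.1 14.7  8.2]
travel mm [0.2, 81.1, 174.7] spin -0.11876238023205588 rows>= 4.619319231665574
```

View pics/w35.png

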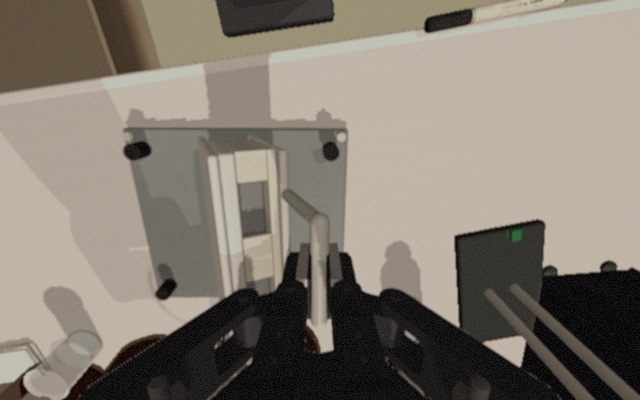

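>>> {"api": "jog_arm", "payload": {
  "travel": [
    [0,-0.008,-0.0041],
    [0,-0.0161,-0.0079],
    [0,-0.0245,-0.0111],
    [0,-0.033,-0.014],
    [0,-0.0416,-0.0164]
  ],
  "spin": [0,0,0,0,0],
  "fingers": [0.9,0.9,0.9,0.9,0.9]
}}

```text
t: 41.83
tcp_pos: [0.4823, 0.0294, 0.2217]
eef_rot: [0.069, 0.998, 0.008, 0.001]
wrist_force: [-8.7, 17.6, 20.7]
grip_width: 0.082
```

>>> {"api": "jog_arm", "payload": {
  "travel": [
    [0,-0.0088,-0.0019],
    [0,-0.0176,-0.0034],
    [0,-0.0265,-0.0044],
    [0,-0.0355,-0.005],
    [0,-0.0444,-0.0051]
  ],
  "spin": [0,0,0,0,0],
  "fingers": [0.9,0.9,0.9,0.9,0.9]
}}

```text
t: 42.25
tcp_pos: [0.4759, -0.0169, 0.2277]
eef_rot: [0.069, 0.998, 0.005, 0.001]
wrist_force: [-9.4, 11.5, 21.7]
grip_width: 0.084
```

>>> {"api": "jog_arm", "payload": {
  "travel": [
    [0,-0.009,0.0004],
    [0,-0.0179,0.0013],
    [0,-0.0268,0.0026],
    [0,-0.0355,0.0044],
    [0,-0.0442,0.0066]
  ],
  "spin": [0,0,0,0,0],
  "fingers": [0.9,0.9,0.9,0.9,0.9]
}}

```text
t: 42.67
tcp_pos: [0.4692, -0.0634, 0.2196]
eef_rot: [0.068, 0.998, 0.001, -0.0]
wrist_force: [-10.9, 3.7, 16.2]
grip_width: 0.085
```

>>> {"api": "jog_arm", "payload": {
  "travel": [
    [0,-0.0086,0.0027],
    [0,-0.017,0.0058],
    [0,-0.0252,0.0094],
    [0,-0.0332,0.0134],
    [0,-0.041,0.0178]
  ],
  "spin": [0,0,0,0,0],
  "fingers": [0.9,0.9,0.9,0.9,0.9]
}}

```text
t: 43.08
tcp_pos: [0.4628, -0.105, 0.2004]
eef_rot: [0.068, 0.998, -0.0, -0.002]
wrist_force: [-10.2, 2.1, 14.4]
grip_width: 0.09
```

```bash
python3 - <<'E'
from h import *
c=snap("wrist","w36")
rel([.4996, .1514,.030],172.2)
E
```

```text
t 43.13 tcp [ 0.4625 -0.1062  0.1996] head 172.22 grip 0.084 F [-9.5 -2.1 11.5]
travel mm [-2.6, 260.7, 169.0] spin 0.023959830039217422 rows>= 7.449815432276189
```

View pics/w36.png

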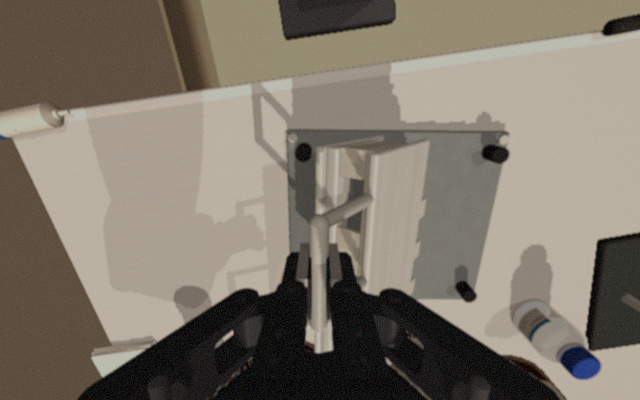

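>>> {"api": "jog_arm", "payload": {
  "travel": [
    [0,-0.0076,0.0048],
    [0,-0.0149,0.01],
    [0,-0.0219,0.0156],
    [0,-0.0286,0.0216],
    [0,-0.035,0.0278]
  ],
  "spin": [0,0,0,0,0],
  "fingers": [0.9,0.9,0.9,0.9,0.9]
}}

```text
t: 43.55
tcp_pos: [0.4582, -0.1397, 0.1715]
eef_rot: [0.069, 0.998, 0.0, -0.002]
wrist_force: [-7.2, 0.9, 11.1]
grip_width: 0.087
```

>>> {"api": "jog_arm", "payload": {
  "travel": [
    [0,-0.0061,0.0066],
    [0,-0.0118,0.0135],
    [0,-0.0171,0.0207],
    [0,-0.022,0.0282],
    [0,-0.0266,0.0359]
  ],
  "spin": [0,0,0,0,0],
  "fingers": [0.9,0.9,0.9,0.9,0.9]
}}

```text
t: 43.97
tcp_pos: [0.4542, -0.1657, 0.1344]
eef_rot: [0.068, 0.998, 0.001, -0.002]
wrist_force: [-3.0, 5.0, 2.9]
grip_width: 0.085
```

```bash
python3 - <<'E'
from h import *
c=snap("wrist","w37")
rel([.4996, .1514,.030],172.2)
from arc import *
arc([151]+[152.6,154.2,155.8,157.4,159,160.4,161.8,163.2,164.6,166],sgn=-1)
E
```

```text
t 44.02 tcp [ 0.4543 -0.1664  0.1327] head 172.14 grip 0.083 F [-3.9 -1.3 -0.2]
travel mm [-1.8, 321.1, 102.6] spin -0.05809837790300776 rows>= 8.083648816671458
[[0, np.float64(-0.0023), np.float64(0.0042)], [0, np.float64(-0.0044), np.float64(0.0085)], [0, np.float64(-0.0064), np.float64(0.0128)], [0, np.float64(-0.0083), np.float64(0.0172)], [0, np.float64(-0.0101), np.float64(0.0217)]]  -> 159.0
[[0, np.float64(-0.0015), np.float64(0.0039)], [0, np.float64(-0.0028), np.float64(0.0079)], [0, np.float64(-0.0041), np.float64(0.0119)], [0, np.float64(-0.0052), np.float64(0.0159)], [0, np.float64(-0.0063), np.float64(0.0199)]]  -> 166.0
```

View pics/w37.png

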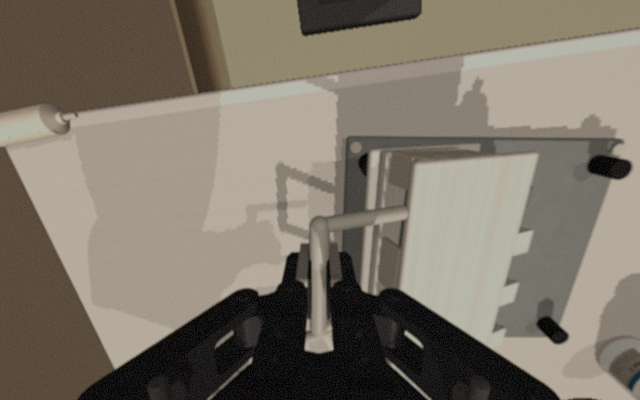

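>>> {"api": "jog_arm", "payload": {
  "travel": [
    [0,-0.0023,0.0042],
    [0,-0.0044,0.0085],
    [0,-0.0064,0.0128],
    [0,-0.0083,0.0172],
    [0,-0.0101,0.0217]
  ],
  "spin": [0,0,0,0,0],
  "fingers": [0.9,0.9,0.9,0.9,0.9]
}}

```text
t: 44.43
tcp_pos: [0.453, -0.1757, 0.1122]
eef_rot: [0.068, 0.998, 0.0, -0.002]
wrist_force: [-6.5, 0.3, 5.8]
grip_width: 0.088
```

>>> {"api": "jog_arm", "payload": {
  "travel": [
    [0,-0.0015,0.0039],
    [0,-0.0028,0.0079],
    [0,-0.0041,0.0119],
    [0,-0.0052,0.0159],
    [0,-0.0063,0.0199]
  ],
  "spin": [0,0,0,0,0],
  "fingers": [0.9,0.9,0.9,0.9,0.9]
}}

```text
t: 44.85
tcp_pos: [0.4516, -0.1818, 0.092]
eef_rot: [0.067, 0.998, 0.0, -0.003]
wrist_force: [-7.5, 0.3, 2.7]
grip_width: 0.084
```

>>> {"api": "jog_arm", "payload": {
  "travel": [
    [0,-0.0007,0.0029],
    [0,-0.0013,0.0058],
    [0,-0.0019,0.0088],
    [0,-0.0025,0.0117],
    [0,-0.003,0.0146]
  ],
  "spin": [0,0,0,0,0],
  "fingers": [0.9,0.9,0.9,0.9,0.9]
}}

```text
t: 45.27
tcp_pos: [0.4511, -0.1847, 0.0771]
eef_rot: [0.067, 0.998, 0.0, -0.003]
wrist_force: [-7.8, -0.4, 4.8]
grip_width: 0.087
```

>>> {"api": "jog_arm", "payload": {
  "travel": [
    [0,-0.0002,0.0015],
    [0,-0.0004,0.003],
    [0,-0.0006,0.0044],
    [0,-0.0008,0.0059],
    [0,-0.0008,0.0059]
  ],
  "spin": [0,0,0,0,0],
  "fingers": [0.9,0.9,0.9,0.9,0.9]
}}

```text
t: 45.68
tcp_pos: [0.451, -0.1855, 0.0711]
eef_rot: [0.067, 0.998, 0.0, -0.003]
wrist_force: [-6.3, -2.1, 2.9]
grip_width: 0.082
```

```bash
python3 - <<'E'
from h import *
c=snap("wrist","w38")
rel([.4996, .1514,.030],172.2)
E
```

```text
t 45.73 tcp [ 0.451  -0.1855  0.0711] head 172.31 grip 0.087 F [-6.8 -1.4  2.3]
travel mm [-3.3, 340.4, 41.1] spin 0.10787243978992933 rows>= 8.22253665437659
```

View pics/w38.png

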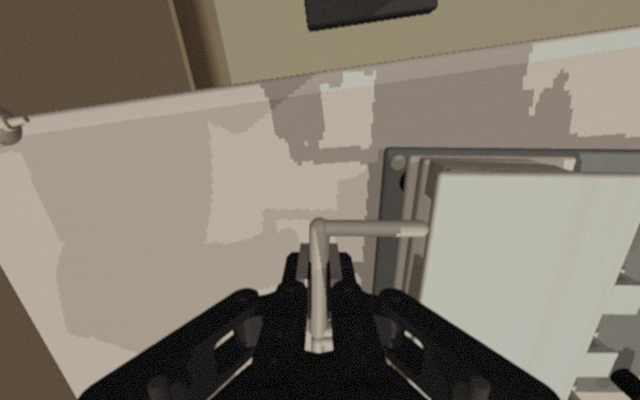

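>>> {"api": "jog_arm", "payload": {
  "travel": [
    [0,0,0.001],
    [0,0,0.002],
    [0,0,0.003],
    [0,0,0.004],
    [0,0,0.004]
  ],
  "spin": [0,0,0,0,0],
  "fingers": [0.9,0.9,0.9,0.9,0.9]
}}

```text
t: 46.15
tcp_pos: [0.4511, -0.1856, 0.0703]
eef_rot: [0.067, 0.998, 0.001, -0.004]
wrist_force: [-16.3, 3.2, 23.8]
grip_width: 0.088
```

>>> {"api": "jog_arm", "payload": {
  "travel": [
    [0,0,0.001],
    [0,0,0.002],
    [0,0,0.003],
    [0,0,0.003],
    [0,0,0.003]
  ],
  "spin": [0,0,0,0,0],
  "fingers": [0.9,0.9,0.9,0.9,0.9]
}}

```text
t: 46.57
tcp_pos: [0.4511, -0.1857, 0.0701]
eef_rot: [0.067, 0.998, 0.001, -0.005]
wrist_force: [-23.8, 7.3, 40.7]
grip_width: 0.084
```

```bash
python3 - <<'E'
from arc import *
ph=[172.96,172.5,171.5,170.5,169,167]
ph+=[164.5,162,159,156,153]
while ph[-1]>25: ph+=[ph[-1]-3.5*k for k in range(1,6)]
print(ph[-1])
ph+=[ph[-1]-2.2*k for k in range(1,6)]
ph+=[ph[-1]-1.2*k for k in range(1,6)]
print(ph[-6:])
arc(ph,sgn=-1)
E
```

```text
13.0
[2.0, 0.8, -0.3999999999999999, -1.5999999999999996, -2.8, -4.0]
[[0, np.float64(0.0002), np.float64(-0.0014)], [0, np.float64(0.0006), np.float64(-0.0043)], [0, np.float64(0.0011), np.float64(-0.0073)], [0, np.float64(0.0019), np.float64(-0.0117)], [0, np.float64(0.0031), np.float64(-0.0175)]]  -> 167.0
[[0, np.float64(0.0018), np.float64(-0.0072)], [0, np.float64(0.004), np.float64(-0.0144)], [0, np.float64(0.007), np.float64(-0.0229)], [0, np.float64(0.0104), np.float64(-0.0311)], [0, np.float64(0.0143), np.float64(-0.0392)]]  -> 153.0
[[0, np.float64(0.005), np.float64(-0.0092)], [0, np.float64(0.0106), np.float64(-0.018)], [0, np.float64(0.0167), np.float64(-0.0265)], [0, np.float64(0.0233), np.float64(-0.0346)], [0, np.float64(0.0304), np.float64(-0.0423)]]  -> 135.5
[[0, np.float64(0.0076), np.float64(-0.0072)], [0, np.float64(0.0155), np.float64(-0.014)], [0, np.float64(0.0239), np.float64(-0.0203)], [0, np.float64(0.0327), np.float64(-0.026)], [0, np.float64(0.0418), np.float64(-0.0312)]]  -> 118.0
[[0, np.float64(0.0094), np.float64(-0.0046)], [0, np.float64(0.019), np
[... 1109 characters left out ...]
[[0, np.float64(0.005), np.float64(0.0092)], [0, np.float64(0.0095), np.float64(0.0186)], [0, np.float64(0.0134), np.float64(0.0284)], [0, np.float64(0.0166), np.float64(0.0383)], [0, np.float64(0.0193), np.float64(0.0484)]]  -> 13.0
[[0, np.float64(0.0014), np.float64(0.0064)], [0, np.float64(0.0025), np.float64(0.0129)], [0, np.float64(0.0033), np.float64(0.0194)], [0, np.float64(0.0039), np.float64(0.026)], [0, np.float64(0.0043), np.float64(0.0326)]]  -> 2.0
[[0, np.float64(0.0001), np.float64(0.0036)], [0, np.float64(0.0001), np.float64(0.0072)], [0, np.float64(0.0), np.float64(0.0108)], [0, np.float64(-0.0001), np.float64(0.0143)], [0, np.float64(-0.0003), np.float64(0.0179)]]  -> -4.0
```

>>> {"api": "jog_arm", "payload": {
  "travel": [
    [0,0,-0.004],
    [0,0,-0.007],
    [0,0,-0.007],
    [0,0,-0.007],
    [0,0,-0.007]
  ],
  "spin": [0,0,0,0,0],
  "fingers": [0.9,0.9,0.9,0.9,0.9]
}}

```text
t: 46.98
tcp_pos: [0.451, -0.1855, 0.0712]
eef_rot: [0.067, 0.998, 0.0, -0.003]
wrist_force: [-6.7, -3.3, 4.1]
grip_width: 0.085
```

>>> {"api": "jog_arm", "payload": {
  "travel": [
    [0,0.0002,-0.0014],
    [0,0.0006,-0.0043],
    [0,0.0011,-0.0073],
    [0,0.0019,-0.0117],
    [0,0.0031,-0.0175]
  ],
  "spin": [0,0,0,0,0],
  "fingers": [0.9,0.9,0.9,0.9,0.9]
}}

```text
t: 47.4
tcp_pos: [0.4513, -0.1827, 0.0877]
eef_rot: [0.067, 0.998, -0.001, -0.002]
wrist_force: [-4.3, -4.0, -3.6]
grip_width: 0.088
```

>>> {"api": "jog_arm", "payload": {
  "travel": [
    [0,0.0018,-0.0072],
    [0,0.004,-0.0144],
    [0,0.007,-0.0229],
    [0,0.0104,-0.0311],
    [0,0.0143,-0.0392]
  ],
  "spin": [0,0,0,0,0],
  "fingers": [0.9,0.9,0.9,0.9,0.9]
}}

```text
t: 47.82
tcp_pos: [0.4539, -0.1688, 0.1279]
eef_rot: [0.068, 0.998, -0.001, -0.002]
wrist_force: [-3.9, -4.3, -2.8]
grip_width: 0.087
```

```bash
python3 - <<'E'
from h import *
c=snap("wrist","w39")
rel([.4996, .1514,.030],172.2)
E
```

```text
t 47.87 tcp [ 0.454  -0.1682  0.1292] head 172.20 grip 0.083 F [-7.2 -1.   3.2]
travel mm [-2.1, 322.9, 98.9] spin -0.0007454532510564604 rows>= 8.098933940789845
```

View pics/w39.png

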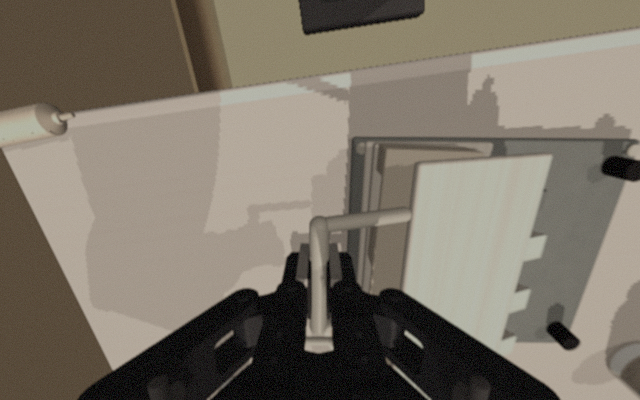

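The left leaf is lifting alone and the tray stays on the board. I'll carry on with the swing.

>>> {"api": "jog_arm", "payload": {
  "travel": [
    [0,0.005,-0.0092],
    [0,0.0106,-0.018],
    [0,0.0167,-0.0265],
    [0,0.0233,-0.0346],
    [0,0.0304,-0.0423]
  ],
  "spin": [0,0,0,0,0],
  "fingers": [0.9,0.9,0.9,0.9,0.9]
}}

```text
t: 48.28
tcp_pos: [0.4576, -0.1396, 0.1706]
eef_rot: [0.067, 0.998, -0.003, -0.002]
wrist_force: [-5.4, -5.9, -2.1]
grip_width: 0.082
```

>>> {"api": "jog_arm", "payload": {
  "travel": [
    [0,0.0076,-0.0072],
    [0,0.0155,-0.014],
    [0,0.0239,-0.0203],
    [0,0.0327,-0.026],
    [0,0.0418,-0.0312]
  ],
  "spin": [0,0,0,0,0],
  "fingers": [0.9,0.9,0.9,0.9,0.9]
}}

```text
t: 48.7
tcp_pos: [0.4636, -0.0989, 0.2037]
eef_rot: [0.067, 0.998, -0.004, -0.002]
wrist_force: [-9.2, -6.6, 6.2]
grip_width: 0.082
```

>>> {"api": "jog_arm", "payload": {
  "travel": [
    [0,0.0094,-0.0046],
    [0,0.019,-0.0087],
    [0,0.0289,-0.0121],
    [0,0.039,-0.015],
    [0,0.0492,-0.0172]
  ],
  "spin": [0,0,0,0,0],
  "fingers": [0.9,0.9,0.9,0.9,0.9]
}}

```text
t: 49.12
tcp_pos: [0.4716, -0.0499, 0.2217]
eef_rot: [0.068, 0.998, -0.003, 0.0]
wrist_force: [-1.8, -4.5, 4.7]
grip_width: 0.083
```

>>> {"api": "jog_arm", "payload": {
  "travel": [
    [0,0.0103,-0.0016],
    [0,0.0208,-0.0025],
    [0,0.0312,-0.0029],
    [0,0.0417,-0.0025],
    [0,0.0521,-0.0016]
  ],
  "spin": [0,0,0,0,0],
  "fingers": [0.9,0.9,0.9,0.9,0.9]
}}

```text
t: 49.53
tcp_pos: [0.4803, 0.0026, 0.2241]
eef_rot: [0.068, 0.998, -0.002, 0.003]
wrist_force: [-1.2, -4.2, 7.5]
grip_width: 0.084
```

```bash
python3 - <<'E'
from h import *
c=snap("wrist","w40")
rel([.4996, .1514,.030],172.2)
E
```

```text
t 49.58 tcp [0.4798 0.0046 0.2244] head 172.27 grip 0.083 F [-4.6  1.6 10.6]
travel mm [0.9, 148.2, 194.3] spin 0.06538065365228363 rows>= 5.85984945276578
```

View pics/w40.png

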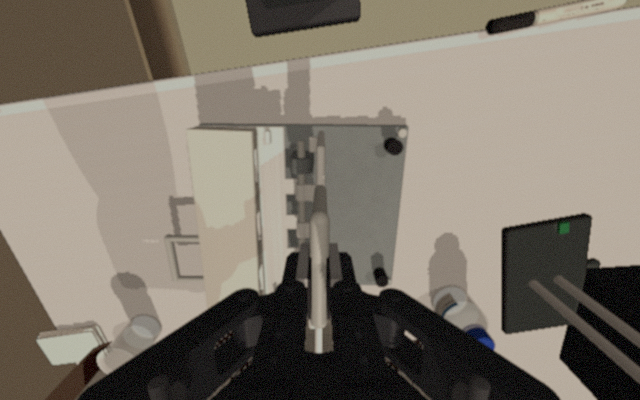

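>>> {"api": "jog_arm", "payload": {
  "travel": [
    [0,0.0103,0.0016],
    [0,0.0206,0.0038],
    [0,0.0306,0.0067],
    [0,0.0405,0.0101],
    [0,0.0502,0.0141]
  ],
  "spin": [0,0,0,0,0],
  "fingers": [0.9,0.9,0.9,0.9,0.9]
}}

```text
t: 50.0
tcp_pos: [0.486, 0.0537, 0.2093]
eef_rot: [0.068, 0.998, -0.0, 0.001]
wrist_force: [-4.2, -0.8, 8.5]
grip_width: 0.085
```

>>> {"api": "jog_arm", "payload": {
  "travel": [
    [0,0.0094,0.0046],
    [0,0.0185,0.0098],
    [0,0.0272,0.0156],
    [0,0.0356,0.0218],
    [0,0.0436,0.0286]
  ],
  "spin": [0,0,0,0,0],
  "fingers": [0.9,0.9,0.9,0.9,0.9]
}}

```text
t: 50.42
tcp_pos: [0.4946, 0.0972, 0.1795]
eef_rot: [0.068, 0.998, 0.0, 0.005]
wrist_force: [5.1, -1.9, 3.7]
grip_width: 0.086
```

>>> {"api": "jog_arm", "payload": {
  "travel": [
    [0,0.0076,0.0072],
    [0,0.0147,0.0149],
    [0,0.0213,0.023],
    [0,0.0274,0.0315],
    [0,0.033,0.0404]
  ],
  "spin": [0,0,0,0,0],
  "fingers": [0.9,0.9,0.9,0.9,0.9]
}}

```text
t: 50.83
tcp_pos: [0.4988, 0.129, 0.1382]
eef_rot: [0.068, 0.998, -0.0, 0.004]
wrist_force: [4.5, -4.5, 3.6]
grip_width: 0.086
```

>>> {"api": "jog_arm", "payload": {
  "travel": [
    [0,0.005,0.0092],
    [0,0.0095,0.0186],
    [0,0.0134,0.0284],
    [0,0.0166,0.0383],
    [0,0.0193,0.0484]
  ],
  "spin": [0,0,0,0,0],
  "fingers": [0.9,0.9,0.9,0.9,0.9]
}}

```text
t: 51.25
tcp_pos: [0.5003, 0.1483, 0.0885]
eef_rot: [0.069, 0.998, 0.0, 0.002]
wrist_force: [6.4, -4.1, 1.1]
grip_width: 0.086
```

>>> {"api": "jog_arm", "payload": {
  "travel": [
    [0,0.0014,0.0064],
    [0,0.0025,0.0129],
    [0,0.0033,0.0194],
    [0,0.0039,0.026],
    [0,0.0043,0.0326]
  ],
  "spin": [0,0,0,0,0],
  "fingers": [0.9,0.9,0.9,0.9,0.9]
}}

```text
t: 51.67
tcp_pos: [0.5, 0.1522, 0.0556]
eef_rot: [0.067, 0.998, -0.0, 0.001]
wrist_force: [5.4, -4.9, 0.4]
grip_width: 0.084
```

>>> {"api": "jog_arm", "payload": {
  "travel": [
    [0,0.0001,0.0036],
    [0,0.0001,0.0072],
    [0,0.0,0.0108],
    [0,-0.0001,0.0143],
    [0,-0.0003,0.0179]
  ],
  "spin": [0,0,0,0,0],
  "fingers": [0.9,0.9,0.9,0.9,0.9]
}}

```text
t: 52.08
tcp_pos: [0.5, 0.1514, 0.038]
eef_rot: [0.067, 0.998, -0.001, 0.001]
wrist_force: [1.7, -5.2, 3.6]
grip_width: 0.082
```

```bash
python3 - <<'E'
from h import *
c=snap("wrist","w41")
rel([.4996, .1514,.030],172.2)
E
```

```text
t 52.13 tcp [0.4999 0.1513 0.0374] head 172.33 grip 0.082 F [ 4.9 -4.   0.4]
travel mm [0.3, 0.1, 7.4] spin 0.1261741660796929 rows>= 0.1775491470289588
```

View pics/w41.png

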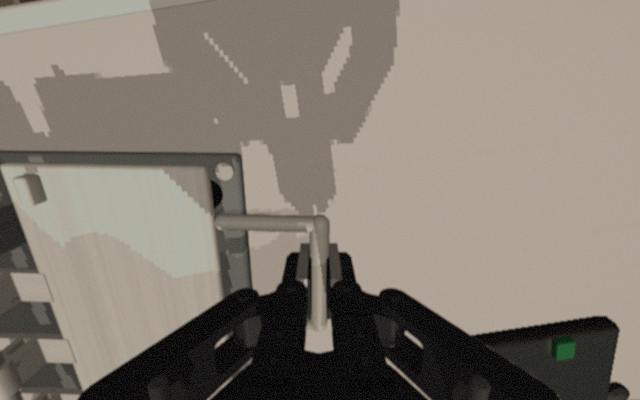

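Lower the last few millimetres onto the stop.

>>> {"api": "jog_arm", "payload": {
  "travel": [
    [0,0,0.002],
    [0,0,0.004],
    [0,0,0.006],
    [0,0,0.008],
    [0,0,0.008]
  ],
  "spin": [0,0,0,0,0],
  "fingers": [0.9,0.9,0.9,0.9,0.9]
}}

```text
t: 52.55
tcp_pos: [0.5, 0.1508, 0.0323]
eef_rot: [0.066, 0.998, -0.002, -0.0]
wrist_force: [-3.2, -8.7, 19.3]
grip_width: 0.087
```

>>> {"api": "jog_arm", "payload": {
  "travel": [
    [0,0,0.001],
    [0,0,0.002],
    [0,0,0.003],
    [0,0,0.004],
    [0,0,0.004]
  ],
  "spin": [0,0,0,0,0],
  "fingers": [0.9,0.9,0.9,0.9,0.9]
}}

```text
t: 52.97
tcp_pos: [0.5002, 0.1508, 0.0319]
eef_rot: [0.066, 0.998, -0.003, -0.002]
wrist_force: [-14.6, -10.3, 42.4]
grip_width: 0.084
```

>>> {"api": "jog_arm", "payload": {
  "travel": [
    [0,0,-0.006],
    [0,0,-0.007],
    [0,0,-0.007],
    [0,0,-0.007],
    [0,0,-0.007]
  ],
  "spin": [0,0,0,0,0],
  "fingers": [0.9,0.9,0.6,0.3,0.3]
}}

```text
t: 53.38
tcp_pos: [0.4971, 0.1525, 0.0315]
eef_rot: [0.068, 0.998, 0.0, -0.002]
wrist_force: [0.6, -0.4, -0.7]
grip_width: 0.347
```

>>> {"api": "jog_arm", "payload": {
  "travel": [
    [0,0,0],
    [0,0,-0.03],
    [0,0,-0.07],
    [0,0,-0.11],
    [0,0,-0.15]
  ],
  "spin": [0,0,0,0,0],
  "fingers": [0.3,0.3,0.3,0.3,0.3]
}}

```text
t: 53.8
tcp_pos: [0.4977, 0.1524, 0.1831]
eef_rot: [0.068, 0.998, -0.0, -0.002]
wrist_force: [1.6, 0.1, 0.0]
grip_width: 0.351
```

>>> {"api": "jog_arm", "payload": {
  "travel": [
    [0,-0.035,-0.02],
    [0.0,-0.07,-0.04],
    [0,-0.11,-0.04],
    [0,-0.15,-0.04],
    [0,-0.19,-0.04]
  ],
  "spin": [0,0,0,0,0],
  "fingers": [0,-0.5,-1,-1,-1]
}}

```text
t: 54.22
tcp_pos: [0.4724, -0.037, 0.2228]
eef_rot: [0.067, 0.998, 0.0, -0.0]
wrist_force: [0.9, -1.0, -0.9]
grip_width: 0.999
```

>>> {"api": "jog_arm", "payload": {
  "travel": [
    [0,0,0],
    [0.0,0,0],
    [0,0,0],
    [0,0,0],
    [0,0,0]
  ],
  "spin": [0,0,0,0,0],
  "fingers": [-1,-1,-1,-1,-1]
}}

```text
t: 54.63
tcp_pos: [0.4732, -0.0348, 0.2225]
eef_rot: [0.067, 0.998, 0.0, -0.0]
wrist_force: [-1.1, 0.9, -0.8]
grip_width: 1.0
```

```bash
python3 - <<'E'
from h import *
c=snap("wrist","w42")
rel([.52,-.104,.11],172.2)
cv2.imwrite("pics/w42z.png",cv2.resize(c["frame"][80:380,140:540],None,fx=2,fy=2,interpolation=cv2.INTER_CUBIC))
E
```

```text
t 54.68 tcp [ 0.4732 -0.0348  0.2226] head 172.33 grip 1.007 F [ 0.8 -0.5 -0.3]
travel mm [-55.7, -62.4, 112.5] spin 0.125870171539475 rows>= 3.3610940172018924
```

View pics/w42z.png

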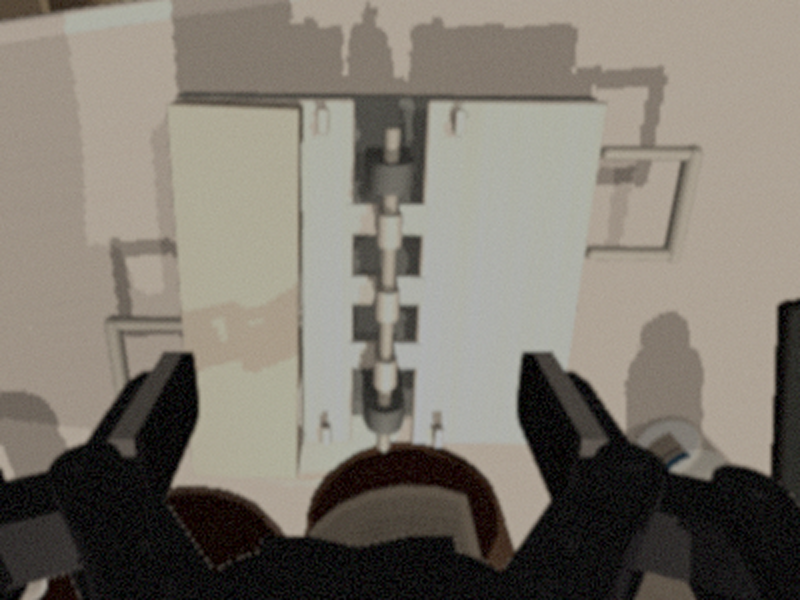

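```bash
python3 - <<'E'
from h import *
c=load("w42");Z=lambda l:np.array(l)/2.+[140,80]
fit(c,Z([(170,104),(301,107),(191,474),(299,475)]),[(-.111,-.032,.074),(-.111,.032,.074),(.111,-.032,.074),(.111,.032,.074)],[.52,-.1,-.13])
fit(c,Z([(458,112),(437,420),(693,153),(675,250),(325,420),(322,112)]),[(-.102,.037,.046),(.102,.037,.046),(-.085,.170,.035),(-.025,.17,.035),(.102,-.037,.046),(-.102,-.037,.046)],[.53,-.02,-.1])
E
```

```text
pose [ 0.5183 -0.1036] yaw -10.11 resid px [[-0.7, -1.3], [0.4, 0.1], [0.9, 0.3], [-0.5, 1.6]]
pose [ 0.5255 -0.0237] yaw -9.28 resid px [[2.8, -0.2], [-0.8, 5.4], [-0.0, -3.1], [-2.2, -1.5], [-1.7, 4.1], [1.3, -2.2]]
```

>>> {"api": "jog_arm", "payload": {
  "travel": [
    [-0.005,-0.03,0.02],
    [-0.01,-0.06,0.04],
    [-0.01,-0.064,0.05],
    [-0.01,-0.064,0.05],
    [-0.01,-0.064,0.05]
  ],
  "spin": [0,0,0,0,0],
  "fingers": [-1,-1,-1,-1,-1]
}}

```text
t: 55.1
tcp_pos: [0.4741, -0.0999, 0.1723]
eef_rot: [0.068, 0.998, 0.001, -0.001]
wrist_force: [0.6, -0.2, 0.4]
grip_width: 0.997
```

>>> {"api": "jog_arm", "payload": {
  "travel": [
    [0,0,0],
    [0.0,0,0],
    [0,0,0],
    [0,0,0],
    [0,0,0]
  ],
  "spin": [0,0,0,0,0],
  "fingers": [-1,-1,-1,-1,-1]
}}

```text
t: 55.52
tcp_pos: [0.4747, -0.1006, 0.1735]
eef_rot: [0.068, 0.998, -0.0, 0.001]
wrist_force: [-0.2, -0.7, 0.2]
grip_width: 0.998
```

```bash
python3 - <<'E'
from h import *
c=snap("wrist","w43")
rel([.52,-.104,.11],172.2)
cv2.imwrite("pics/w43z.png",cv2.resize(c["frame"][80:380,140:540],None,fx=2,fy=2,interpolation=cv2.INTER_CUBIC))
E
```

```text
t 55.57 tcp [ 0.4746 -0.1007  0.1733] head 172.22 grip 0.999 F [ 0.6 -1.5  0.2]
travel mm [-45.3, 2.9, 63.4] spin 0.02224900824163001 rows>= 1.8699145543425109
```

View pics/w43z.png

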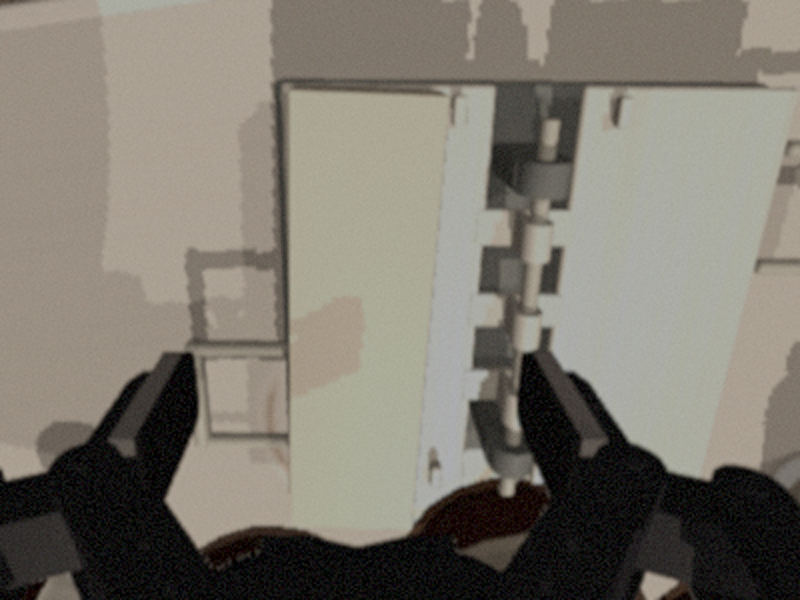

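```bash
python3 - <<'E'
from h import *
c=load("w43");Z=lambda l:np.array(l)/2.+[140,80]
fit(c,Z([(287,90),(447,94),(291,528),(413,530)]),[(-.111,-.032,.074),(-.111,.032,.074),(.111,-.032,.074),(.111,.032,.074)],[.52,-.1,-.13])
for q in Z([(287,90),(447,94),(289,350),(429,350),(291,500),(414,500),(291,528),(413,530)]): print(q,onplane(c,*q,.074).round(4))
E
```

```text
pose [ 0.519  -0.1049] yaw -9.41 resid px [[-0.7, -0.2], [0.6, 0.2], [-0.0, -0.1], [0.2, 0.3]]
[283.5 125. ] [ 0.4046 -0.1178  0.074 ]
[363.5 127. ] [ 0.4145 -0.0557  0.074 ]
[284.5 255. ] [ 0.5191 -0.1373  0.074 ]
[354.5 255. ] [ 0.5278 -0.0734  0.074 ]
[285.5 330. ] [ 0.6052 -0.1514  0.074 ]
[347. 330.] [ 0.6137 -0.0891  0.074 ]
[285.5 344. ] [ 0.6234 -0.1546  0.074 ]
[346.5 345. ] [ 0.6334 -0.0916  0.074 ]
```

```bash
python3 - <<'E'
from h import *
c=load("w43");Z=lambda l:np.array(l)/2.+[140,80]
def ang(a,b,z):
    A=onplane(c,*Z([a])[0],z);B=onplane(c,*Z([b])[0],z);d=B-A;return A.round(4),B.round(4),np.degrees(np.arctan2(d[1],d[0])).round(2)
f=c["frame"]
cv2.imwrite("pics/w43a.png",cv2.resize(f[115:360,340:500],None,fx=3.2,fy=3.2*.75,interpolation=cv2.INTER_CUBIC))
print("leaf R inner",ang((495,88),(464,478),.038))
print("L leaf inner",ang((582,90),(555,290),.038))
print("L leaf outer",ang((795,90),(712,450),.038))
print("nubs R",ang((458,97),(434,455),.046))
print("base edge/leaf near",ang((582,90),(795,92),.038))
E
```

```text
leaf R inner (array([ 0.4186, -0.0287,  0.038 ]), array([ 0.6367, -0.0587,  0.038 ]), np.float64(-7.84))
L leaf inner (array([0.4248, 0.0105, 0.038 ]), array([ 0.5233, -0.0037,  0.038 ]), np.float64(-8.21))
L leaf outer (array([0.4379, 0.1066, 0.038 ]), array([0.636 , 0.0832, 0.038 ]), np.float64(-6.74))
nubs R (array([ 0.4194, -0.0469,  0.046 ]), array([ 0.6112, -0.075 ,  0.046 ]), np.float64(-8.32))
base edge/leaf near (array([0.4248, 0.0105, 0.038 ]), array([0.4388, 0.1067, 0.038 ]), np.float64(81.73))
```

View pics/w43a.png

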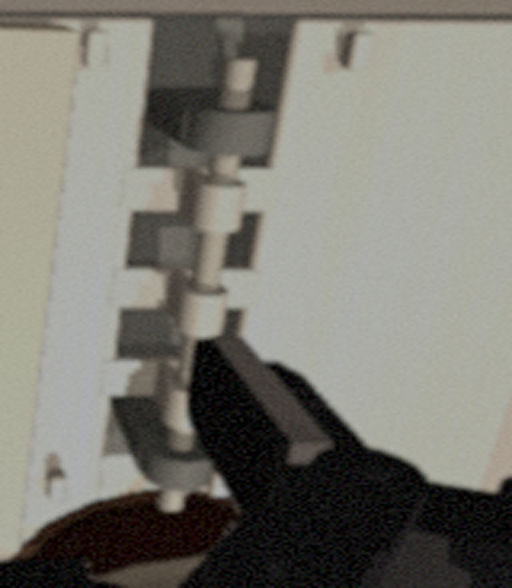

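```bash
python3 - <<'E'
from h import *
rel([.519,-.1049,.11],170.8)
E
```

```text
t 55.57 tcp [ 0.4746 -0.1007  0.1733] head 172.22 grip 0.999 F [ 0.6 -1.5  0.2]
travel mm [-44.5, 1.8, 63.4] spin 1.4222490082416073 rows>= 1.8571217381334195
```

>>> {"api": "jog_arm", "payload": {
  "travel": [
    [-0.02,0.001,0.015],
    [-0.035,0.002,0.035],
    [-0.0445,0.002,0.05],
    [-0.0445,0.002,0.06],
    [-0.0445,0.002,0.063]
  ],
  "spin": [1.4,1.4,1.4,1.4,1.4],
  "fingers": [-1,-1,-1,-1,-1]
}}

```text
t: 55.98
tcp_pos: [0.5176, -0.1044, 0.1078]
eef_rot: [0.08, 0.997, 0.001, -0.002]
wrist_force: [-0.4, 0.0, -1.4]
grip_width: 0.997
```

>>> {"api": "jog_arm", "payload": {
  "travel": [
    [0,0,0],
    [0.0,0,0],
    [0,0,0],
    [0,0,0],
    [0,0,0]
  ],
  "spin": [0,0,0,0,0],
  "fingers": [-1,-1,-1,-1,-1]
}}

```text
t: 56.4
tcp_pos: [0.5191, -0.1052, 0.1109]
eef_rot: [0.08, 0.997, -0.0, 0.001]
wrist_force: [0.6, -0.3, -0.0]
grip_width: 1.0
```

```bash
python3 - <<'E'
from h import *
c=snap("wrist","w44")
rel([.519,-.1049,.068],170.8)
E
```

```text
t 56.45 tcp [ 0.5191 -0.1051  0.1107] head 170.79 grip 1.003 F [ 0.1 -0.4 -0.4]
travel mm [0.2, 0.2, 42.7] spin -0.012850933329502823 rows>= 1.0244527828595245
```

View pics/w44.png

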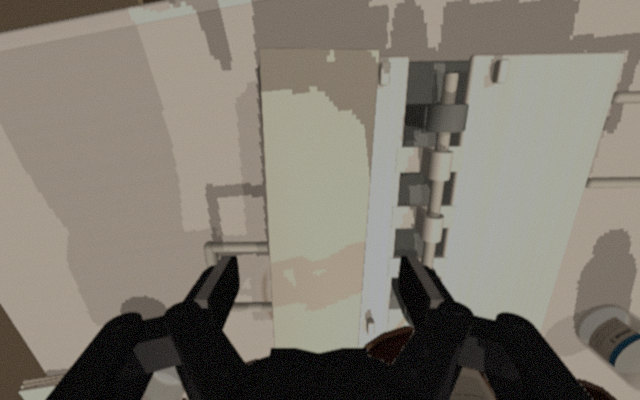

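>>> {"api": "jog_arm", "payload": {
  "travel": [
    [0,0,0.015],
    [0,0,0.028],
    [0,0,0.037],
    [0,0,0.0415],
    [0,0,0.043]
  ],
  "spin": [0,0,0,0,0],
  "fingers": [-1,-1,-1,-1,-1]
}}

```text
t: 56.87
tcp_pos: [0.5183, -0.1047, 0.066]
eef_rot: [0.08, 0.997, 0.0, -0.001]
wrist_force: [0.0, 0.1, -0.2]
grip_width: 1.0
```

>>> {"api": "jog_arm", "payload": {
  "travel": [
    [0,0,0],
    [0,0,0],
    [0,0,0],
    [0,0,0],
    [0,0,0]
  ],
  "spin": [0,0,0,0,0],
  "fingers": [-0.8,-0.7,-0.6,-0.5,-0.3],
  "squeeze": 40
}}

```text
t: 57.28
tcp_pos: [0.5195, -0.1054, 0.0682]
eef_rot: [0.08, 0.997, -0.0, 0.001]
wrist_force: [-1.4, -0.1, 4.7]
grip_width: 0.735
```

>>> {"api": "jog_arm", "payload": {
  "travel": [
    [0,0,0],
    [0,0,0],
    [0,0,0],
    [0,0,0],
    [0,0,0]
  ],
  "spin": [0,0,0,0,0],
  "fingers": [0,0,0,0,0]
}}

```text
t: 57.7
tcp_pos: [0.5195, -0.1054, 0.0681]
eef_rot: [0.08, 0.997, -0.0, 0.001]
wrist_force: [-1.7, -0.6, 6.3]
grip_width: 0.738
```

```bash
python3 - <<'E'
from h import *
c=snap("wrist","w45")
rel([.519,-.1049,.068],170.8)
E
```

```text
t 57.75 tcp [ 0.5195 -0.1054  0.0681] head 170.80 grip 0.737 F [-1.9 -0.6  4.8]
travel mm [0.6, 0.4, 0.1] spin -0.0038713382471087243 rows>= 0.01746692517477463
```

View pics/w45.png

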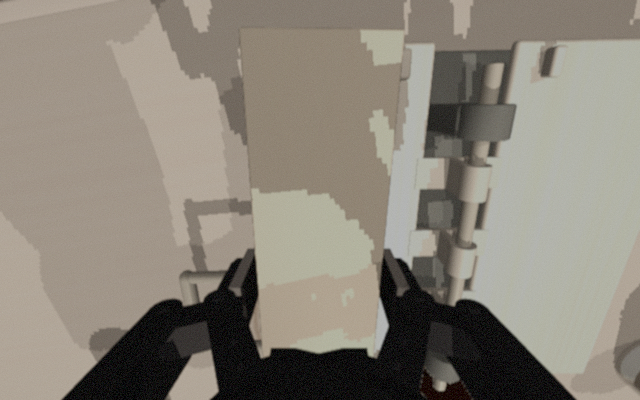

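>>> {"api": "jog_arm", "payload": {
  "travel": [
    [0,0,-0.004],
    [0,0,-0.01],
    [0,0,-0.018],
    [0,0,-0.028],
    [0,0,-0.04]
  ],
  "spin": [0,0,0,0,0],
  "fingers": [0,0,0,0,0]
}}

```text
t: 58.17
tcp_pos: [0.5184, -0.1047, 0.1073]
eef_rot: [0.08, 0.997, 0.0, -0.001]
wrist_force: [-0.8, -0.8, -1.5]
grip_width: 0.732
```

>>> {"api": "jog_arm", "payload": {
  "travel": [
    [0,0,-0.015],
    [0,0,-0.035],
    [0,0,-0.06],
    [0,0,-0.09],
    [0,0,-0.11]
  ],
  "spin": [0,0,0,0,0],
  "fingers": [0,0,0,0,0]
}}

```text
t: 58.58
tcp_pos: [0.5196, -0.1052, 0.221]
eef_rot: [0.08, 0.997, -0.001, 0.002]
wrist_force: [0.3, 0.7, -0.3]
grip_width: 0.733
```

>>> {"api": "jog_arm", "payload": {
  "travel": [
    [0,0.02,0],
    [0,0.05,0],
    [0,0.085,0],
    [0,0.12,0],
    [0,0.14,0]
  ],
  "spin": [0,0,0,0,0],
  "fingers": [0,0,0,0,0]
}}

```text
t: 59.0
tcp_pos: [0.5413, 0.036, 0.2183]
eef_rot: [0.08, 0.997, 0.001, 0.001]
wrist_force: [0.4, -0.2, -2.0]
grip_width: 0.734
```

```bash
python3 - <<'E'
from h import *
c=snap("wrist","w46")
rel([.5425,.056,.068],172.0)
t=snap("top","top5")
cv2.imwrite("pics/t5z.png",cv2.resize(t["frame"][145:250,290:450],None,fx=5,fy=5,interpolation=cv2.INTER_CUBIC))
E
```

```text
t 59.05 tcp [0.5415 0.0382 0.2183] head 170.98 grip 0.738 F [-0.7  1.7 -0.3]
travel mm [2.0, 17.3, 150.3] spin -1.0180426204835271 rows>= 3.628899416226114
```

View pics/w46.png

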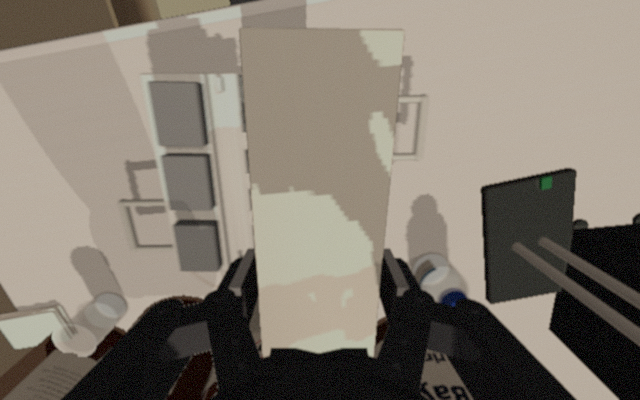

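View pics/t5z.png

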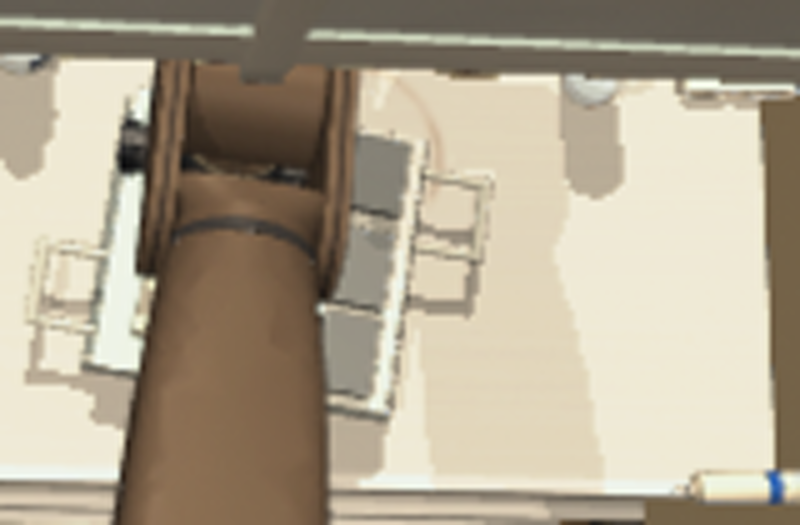

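>>> {"api": "jog_arm", "payload": {
  "travel": [
    [0.002,0.01,0.02],
    [0.002,0.018,0.045],
    [0.002,0.018,0.075],
    [0.002,0.018,0.1],
    [0.002,0.018,0.11]
  ],
  "spin": [-1,-1.2,-1.2,-1.2,-1.2],
  "fingers": [0,0,0,0,0]
}}

```text
t: 59.52
tcp_pos: [0.5397, 0.0508, 0.1036]
eef_rot: [0.07, 0.998, -0.0, -0.003]
wrist_force: [-1.0, 0.4, -1.0]
grip_width: 0.737
```

>>> {"api": "jog_arm", "payload": {
  "travel": [
    [0,0,0],
    [0,0,0],
    [0,0,0],
    [0,0,0],
    [0,0,0]
  ],
  "spin": [0,0,0,0,0],
  "fingers": [0,0,0,0,0]
}}

```text
t: 59.93
tcp_pos: [0.5434, 0.0511, 0.1088]
eef_rot: [0.07, 0.998, -0.0, 0.002]
wrist_force: [-0.4, 0.6, -1.2]
grip_width: 0.734
```

```bash
python3 - <<'E'
from h import *
c=snap("wrist","w47")
rel([.542,.0565,.0585],172.0)
E
```

```text
t 59.98 tcp [0.5431 0.0511 0.1085] head 171.99 grip 0.734 F [ 0.6 -0.3 -0.6]
travel mm [2.0, 5.2, 50.0] spin -0.01092622462559234 rows>= 1.2064207585759716
```

View pics/w47.png

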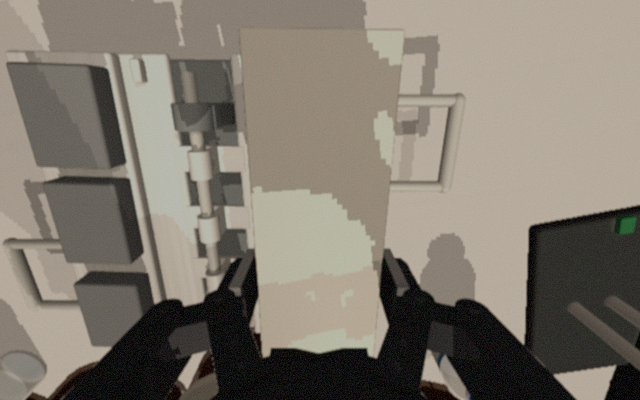

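>>> {"api": "jog_arm", "payload": {
  "travel": [
    [0.002,0.005,0.01],
    [0.002,0.005,0.022],
    [0.002,0.005,0.032],
    [0.002,0.005,0.04],
    [0.002,0.005,0.043]
  ],
  "spin": [0,0,0,0,0],
  "fingers": [0,0,0,0,0]
}}

```text
t: 60.4
tcp_pos: [0.5391, 0.0567, 0.0612]
eef_rot: [0.07, 0.998, -0.0, -0.002]
wrist_force: [-0.2, -0.1, -1.9]
grip_width: 0.736
```

>>> {"api": "jog_arm", "payload": {
  "travel": [
    [0,0,0.002],
    [0,0,0.004],
    [0,0,0.006],
    [0,0,0.007],
    [0,0,0.0075]
  ],
  "spin": [0,0,0,0,0],
  "fingers": [0,0,0,0,0]
}}

```text
t: 60.82
tcp_pos: [0.5411, 0.0564, 0.0581]
eef_rot: [0.07, 0.998, -0.0, -0.001]
wrist_force: [-5.5, -0.0, 10.5]
grip_width: 0.732
```

>>> {"api": "jog_arm", "payload": {
  "travel": [
    [0,0,0],
    [0,0,0],
    [0,0,0],
    [0,0,0],
    [0,0,0]
  ],
  "spin": [0,0,0,0,0],
  "fingers": [0,0,0,0,0]
}}

```text
t: 61.23
tcp_pos: [0.5411, 0.0564, 0.0582]
eef_rot: [0.07, 0.998, -0.0, -0.0]
wrist_force: [-5.5, 0.1, 7.3]
grip_width: 0.736
```

```bash
python3 - <<'E'
from h import *
c=snap("wrist","w48")
rel([.542,.0565,.0585],172.0)
E
```

```text
t 61.28 tcp [0.5411 0.0564 0.0582] head 172.01 grip 0.736 F [-3.9 -0.2  6.7]
travel mm [-0.9, 0.2, -0.3] spin 0.012041135456058782 rows>= 0.023749501671777043
```

View pics/w48.png

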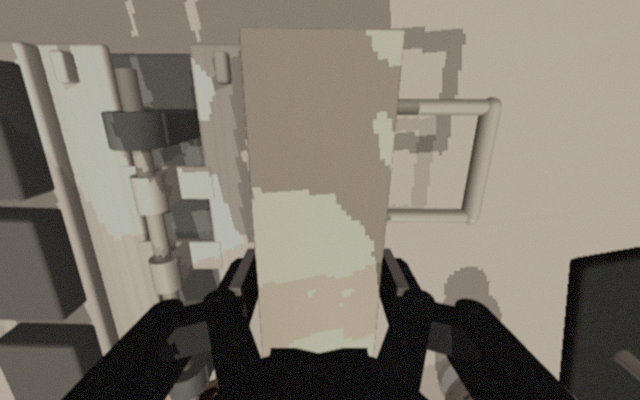

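The tray touches down at the expected height, with the TCP at 0.058. Next: release, retreat and inspect.

>>> {"api": "jog_arm", "payload": {
  "travel": [
    [0,0,0],
    [0,0,0],
    [0,0,0],
    [0,0,0],
    [0,0,-0.01]
  ],
  "spin": [0,0,0,0,0],
  "fingers": [-0.7,-0.9,-1,-1,-1]
}}

```text
t: 61.7
tcp_pos: [0.5392, 0.0566, 0.0647]
eef_rot: [0.07, 0.998, 0.0, -0.002]
wrist_force: [-1.1, 0.2, -0.7]
grip_width: 0.998
```

>>> {"api": "jog_arm", "payload": {
  "travel": [
    [0,0,-0.03],
    [0,0,-0.06],
    [0.02,0,-0.1],
    [0.05,-0.03,-0.13],
    [0.08,-0.06,-0.16]
  ],
  "spin": [0,0,0,0,0],
  "fingers": [-1,-1,-1,-1,-1]
}}

```text
t: 62.12
tcp_pos: [0.4682, 0.0196, 0.2159]
eef_rot: [0.069, 0.998, -0.0, 0.001]
wrist_force: [-0.1, -0.3, -0.1]
grip_width: 0.999
```

>>> {"api": "jog_arm", "payload": {
  "travel": [
    [0.02,-0.01,-0.03],
    [0.04,-0.02,-0.05],
    [0.04,-0.02,-0.05],
    [0.04,-0.02,-0.05],
    [0.04,-0.02,-0.05]
  ],
  "spin": [0,0,0,0,0],
  "fingers": [-1,-1,-1,-1,-1]
}}

```text
t: 62.53
tcp_pos: [0.4258, 0.0053, 0.2628]
eef_rot: [0.07, 0.998, 0.0, 0.0]
wrist_force: [0.6, 1.1, -0.1]
grip_width: 0.998
```

```bash
python3 - <<'E'
from h import *
c=snap("wrist","w49")
rel([.542,.0565,.0585],172.0)
cv2.imwrite("pics/w49z.png",cv2.resize(c["frame"][80:360,90:490],None,fx=2,fy=2,interpolation=cv2.INTER_CUBIC))
E
```

```text
t 62.58 tcp [0.4257 0.0055 0.262 ] head 172.00 grip 1.002 F [-0.2  0.5 -0.2]
travel mm [-108.5, 66.6, 203.3] spin 0.0022994744652180543 rows>= 5.752480118127561
```

View pics/w49z.png

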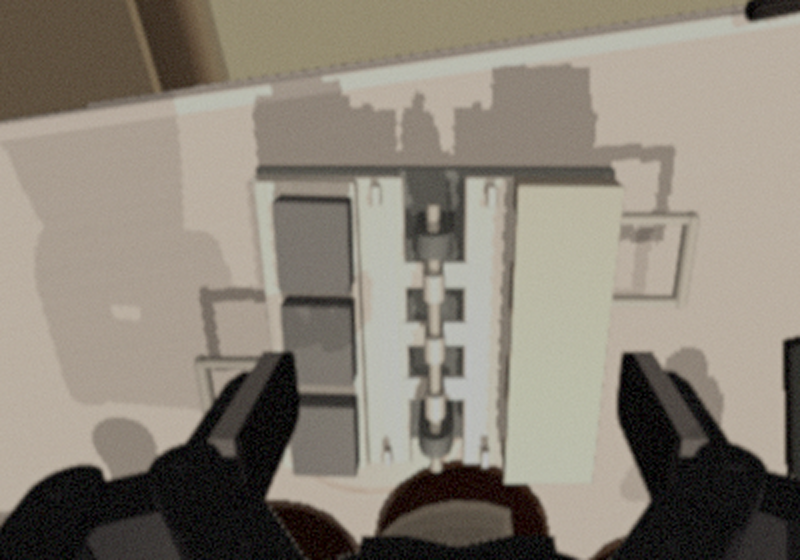

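```bash
python3 - <<'E'
from h import *
c=load("w49");Z=lambda l:np.array(l)/2.+[90,80]
fit(c,Z([(517,185),(618,185),(505,483),(592,483)]),[(-.111,-.032,.064),(-.111,.032,.064),(.111,-.032,.064),(.111,.032,.064)],[.54,.06,-.13])
fit(c,Z([(376,185),(491,185),(389,440),(485,440),(690,218),(683,296),(200,362)]),[(-.102,-.037,.046),(-.102,.037,.046),(.102,-.037,.046),(.102,.037,.046),(-.085,.170,.035),(-.025,.17,.035),(.025,-.17,.035)],[.53,-.02,-.1])
m=[]
for n,P in(("near",[(275,199),(351,199),(283,293),(353,293)]),("mid",[(284,304),(354,304),(289,385),(355,384)]),("far",[(289,402),(356,402),(294,474),(356,474)])):
    W=np.array([onplane(c,*q,.066) for q in Z(P)]);print(n,W.mean(0).round(4),"len",np.linalg.norm(W[0]-W[2]).round(3),"wid",np.linalg.norm(W[0]-W[1]).round(3))
t=snap("top","top6");cv2.imwrite("pics/t6z.png",cv2.resize(t["frame"][145:250,200:460],None,fx=3,fy=3,interpolation=cv2.INTER_CUBIC))
E
```

```text
pose [0.5402 0.0571] yaw -7.89 resid px [[-1.6, -0.1], [1.6, -0.2], [-0.3, 0.3], [0.3, 0.2]]
pose [ 0.5251 -0.0228] yaw -8.47 resid px [[-0.3, 0.3], [1.1, 0.7], [-1.4, 5.9], [0.1, 6.2], [1.6, -4.4], [-1.2, -1.8], [-0.1, -4.8]]
near [ 0.4475 -0.0845  0.066 ] len 0.061 wid 0.045
mid [ 0.5148 -0.0963  0.066 ] len 0.06 wid 0.045
far [ 0.5875 -0.1102  0.066 ] len 0.061 wid 0.046
```

View pics/t6z.png

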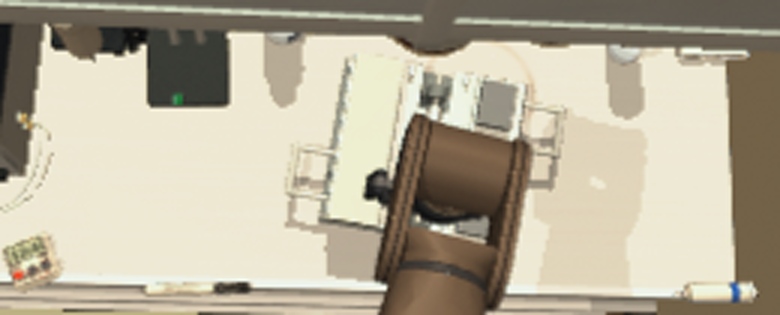

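```bash
python3 - <<'E'
from h import *
print(env.hand_in()); print(st()["t"])
E
```

```text
the job is handed in; nothing more can be done
None
the job is handed in; nothing more can be done
```

The job is done and handed in at about 63 s of the 200 s allowed; no verdict was given.

I put the three coupons in the tray dimples up and laid the board on it. Then I swung the right leaf over, turned the stack to the right, brought the left leaf back, and laid the emptied tray bottom up on the left leaf.

**Last checks**
- **Coupons:** all three lie on the board on the right leaf, dimples down. Their measured sizes (60–61 x 45–46 mm) fit the expected height. They sit about 6 mm towards the hinge from the seat centre, by my estimate, but within the board's outline.
- **Tray:** it is at yaw -7.9°, against about -8° for the stand, and centred within about 2 mm of where the tray first lay.
- **Leaves:** I pressed both onto their stops and felt firm contact. This peaked at about 49 N total wrist force, through the finger pads on the bar.
- **Bystanders:** the beaker, timer and bottle look unmoved in the top view. I did not measure them.

**What disagreed**
- **Right leaf at the start:** it was raised about 21°, not on its stop, so I measured its bar there.
- **First grasp:** my first coupon grasp was about 7 mm off, and I redid it before lifting.
- **Closed right leaf:** after closing, it measured up to about 1.3° from parallel. It was in firm contact, so I went on.
- **Stand fits:** the last picture's fit of the stand left residuals of up to 6 px. For the stand's position and yaw I relied on the earlier fits and edge measurements.

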